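# Unlock the chip case, sort the chips into it and lock it again

## Task

Unlock the shut green chip case by turning both brass turnbuttons in line with its front edge, clear of the lid, and only then swing the lid open upright. Put every loose chip on the desk into the foam row printed with outlines of that chip's length, lying flat on its legs and pointing along the row; then swing the lid fully shut and lock it by turning both turnbuttons square across its front edge. Leave the cassette, pick, knob and nut driver where they lie.

Things in the scene. Friction and masses are not known exactly. Their poses are not given: they have to be found in the camera images.
- case: green steel chip case, fixed, 150 (x) x 244 (y) mm, walls 5 mm thick and 34 high; origin under its centre, x towards the hinge side. Two ribs 3 mm thick (tops 18 mm above the desk) part it into three bays side by side in y, pitch 79 mm, each 76 wide and 140 mm deep in x. Two blocks 36 x 36 mm, 42 high, at x = -94, y = +-70 mm carry the turnbuttons
- lid (a joint): lid of the case (green frame with a clear window, 150 x 244 x 8 mm, 0.22 kg): hinge along the case's y axis at the far rim; 0 = shut, flat on the walls with its top 42 mm above the desk; 1.57 = upright, stop at 1.85. Shut at the start. A stiff hinge: it stays where it is left
- lid_hinge (a point): point on the lid's hinge line, middle of the far rim, 34 mm above the desk; axes of the case
- lid_handle (a point): middle of the chrome bar handle on the lid's outer face: a round bar 10 mm thick and 60 mm long along y, on two posts at its ends, its axis 35 mm above the face and 130 mm from the hinge line, 22 mm in from the lid's front edge, 77 mm above the desk when shut. x axis towards the hinge, z out of the outer face (up when shut)
- turn_left (a joint): turnbutton on the left block (case y = +70 mm): brass bar 64 x 14 mm, from 44 to 58 mm above the desk, on a vertical pin through its middle, 19 mm in front of the lid's edge. 0 = along the edge, clear of the lid (within +-0.4); positive = counter-clockwise from above; at +1.57 or -1.57 (either way) square across the edge, locking it; stops at +-1.8; stays where left
- left_button (a point): middle of the top face of the left turnbutton, on its pin; y axis along the bar, z up
- turn_right (a joint): turnbutton on the right block (case y = -70 mm): brass bar 64 x 14 mm, from 44 to 58 mm above the desk, on a vertical pin through its middle, 19 mm in front of the lid's edge. 0 = along the edge, clear of the lid (within +-0.4); positive = counter-clockwise from above; at +1.57 or -1.57 (either way) square across the edge, locking it; stops at +-1.8; stays where left
- right_button (a point): middle of the top face of the right turnbutton, on its pin; y axis along the bar, z up
- row_short: pink foam liner filling one bay (which one varies), printed with two dark outlines 36 mm long, nose to tail at x = -40 and +20 mm: the row for the 32 mm chips. Origin under its centre, 6 mm above the desk; 4 mm thick, so chips lie 10 mm above the desk; x along the row (front to back), y across
- row_mid: pink foam liner filling one bay (which one varies), printed with two dark outlines 46 mm long, nose to tail at x = -40 and +20 mm: the row for the 42 mm chips. Origin under its centre, 6 mm above the desk; 4 mm thick, so chips lie 10 mm above the desk; x along the row (front to back), y across
- row_long: pink foam liner filling one bay (which one varies), printed with two dark outlines 56 mm long, nose to tail at x = -40 and +20 mm: the row for the 52 mm chips. Origin under its centre, 6 mm above the desk; 4 mm thick, so chips lie 10 mm above the desk; x along the row (front to back), y across
- short_a: loose dark ceramic chip with steel legs and a small gold cap, 32 long (x) x 15 wide (y) x 9 mm high, 18 g; the short kind; origin at the centre of its underside, z up. May be absent
- short_b: loose dark ceramic chip with steel legs and a small gold cap, 32 long (x) x 15 wide (y) x 9 mm high, 18 g; the short kind; origin at the centre of its underside, z up. May be absent
- mid_a: loose dark ceramic chip with steel legs and a small gold cap, 42 long (x) x 15 wide (y) x 9 mm high, 18 g; the mid kind; origin at the centre of its underside, z up. May be absent
- mid_b: loose dark ceramic chip with steel legs and a small gold cap, 42 long (x) x 15 wide (y) x 9 mm high, 18 g; the mid kind; origin at the centre of its underside, z up. May be absent
- long_a: loose dark ceramic chip with steel legs and a small gold cap, 52 long (x) x 15 wide (y) x 9 mm high, 18 g; the long kind; origin at the centre of its underside, z up. May be absent
- long_b: loose dark ceramic chip with steel legs and a small gold cap, 52 long (x) x 15 wide (y) x 9 mm high, 18 g; the long kind; origin at the centre of its underside, z up. May be absent
- cassette: clear plastic data cassette, 64 x 100 x 10 mm, lying flat; origin under its centre; a bystander
- pick: stainless dental pick, about 185 x 7 x 7 mm, lying along its x; origin under its shank's centre; a bystander
- knob: amber bakelite control knob, 38 mm across, 20 mm high; origin under its centre; a bystander
- nutdriver: nut driver with an amber handle and chrome shank, about 195 x 24 x 24 mm, along its x; origin on its underside; a bystander

How it is judged:
On the way, in this order (a step that is already met when the one before it is completed fails the run):
1. both turnbuttons are turned clear of the lid, the lid still shut (value of joint lid below 0.05 rad and value of joint turn_left between -0.4 and 0.4 rad and value of joint turn_right between -0.4 and 0.4 rad), for 0.2 s.
2. the lid stands open, both turnbuttons clear (value of joint lid above 1.2 rad and value of joint turn_left between -0.4 and 0.4 rad and value of joint turn_right between -0.4 and 0.4 rad), for 0.2 s.
3. every chip lies in the row of its own length while the lid stands open (x of short_a in the frame of row_short between -0.065 and 0.065 m and y of short_a in the frame of row_short between -0.034 and 0.034 m and z of each of short_a, short_b in the frame of row_short below 0.009 m and angle between each of short_a, short_b, mid_a, mid_b, long_a, long_b's own z axis and vertical below 0.2 rad and angle between the x axis of each of short_a, short_b and the x axis of row_short, either way round below 0.5 rad and x of short_b in the frame of row_short between -0.065 and 0.065 m and y of short_b in the frame of row_short between -0.034 and 0.034 m and x of mid_a in the frame of row_mid between -0.065 and 0.065 m and y of mid_a in the frame of row_mid between -0.034 and 0.034 m and z of each of mid_a, mid_b in the frame of row_mid below 0.009 m and angle between the x axis of each of mid_a, mid_b and the x axis of row_mid, either way round below 0.5 rad and x of mid_b in the frame of row_mid between -0.065 and 0.065 m and y of mid_b in the frame of row_mid between -0.034 and 0.034 m and x of long_a in the frame of row_long between -0.065 and 0.065 m and y of long_a in the frame of row_long between -0.034 and 0.034 m and z of each of long_a, long_b in the frame of row_long below 0.009 m and angle between the x axis of each of long_a, long_b and the x axis of row_long, either way round below 0.5 rad and x of long_b in the frame of row_long between -0.065 and 0.065 m and y of long_b in the frame of row_long between -0.034 and 0.034 m and value of joint lid above 1 rad), for 0.2 s.
4. the lid is fully shut while both turnbuttons are still clear of it (all of step 1), for 0.2 s.
5. both turnbuttons are turned across the lid's edge, the lid still shut (value of joint lid below 0.05 rad and (value of joint turn_left above 1.3 rad or value of joint turn_left below -1.3 rad) and (value of joint turn_right above 1.3 rad or value of joint turn_right below -1.3 rad)), for 0.2 s.
At the end, for the whole second after the job is handed in: every chip present lies flat (within 0.2 rad) on the foam inside the bay of its own length, along the row within 0.5 rad, at rest; the lid is shut within 0.05 rad; both turnbuttons are at least 1.3 rad from lying along the edge, either way (all of step 5 and x of short_a in the frame of row_short between -0.065 and 0.065 m and y of short_a in the frame of row_short between -0.034 and 0.034 m and z of each of short_a, short_b in the frame of row_short below 0.009 m and angle between each of short_a, short_b, mid_a, mid_b, long_a, long_b's own z axis and vertical below 0.2 rad and angle between the x axis of each of short_a, short_b and the x axis of row_short, either way round below 0.5 rad and x of short_b in the frame of row_short between -0.065 and 0.065 m and y of short_b in the frame of row_short between -0.034 and 0.034 m and x of mid_a in the frame of row_mid between -0.065 and 0.065 m and y of mid_a in the frame of row_mid between -0.034 and 0.034 m and z of each of mid_a, mid_b in the frame of row_mid below 0.009 m and angle between the x axis of each of mid_a, mid_b and the x axis of row_mid, either way round below 0.5 rad and x of mid_b in the frame of row_mid between -0.065 and 0.065 m and y of mid_b in the frame of row_mid between -0.034 and 0.034 m and x of long_a in the frame of row_long between -0.065 and 0.065 m and y of long_a in the frame of row_long between -0.034 and 0.034 m and z of each of long_a, long_b in the frame of row_long below 0.009 m and angle between the x axis of each of long_a, long_b and the x axis of row_long, either way round below 0.5 rad and x of long_b in the frame of row_long between -0.065 and 0.065 m and y of long_b in the frame of row_long between -0.034 and 0.034 m and linear speed of each of short_a, short_b, mid_a, mid_b, long_a, long_b below 0.03 m/s); the robot touches nothing.
It fails at once if the cassette, pick, knob or nut driver is moved more than 20 mm (distance of any of cassette, pick, knob, nutdriver from where it was at the start of the episode above 0.02 m).
Of short_a, short_b, mid_a, mid_b, long_a, long_b only 3 to 5 are there at a start; the rules pass over those that are not, and their reading is None.
At some moment in a run one of short_a, short_b, mid_a, mid_b, long_a, long_b may be knocked a few centimetres aside while the robot is not near it.
Once in a run the grip may slacken for a moment while it holds something.
It also fails if it takes over 210 s, if anything falls off the work surface, if the arm or the gripper's body presses on something with over 40 N, if the wrist force passes 120 N, or if a joint passes its speed limit or range.

## Robot

A 6-joint arm with a two-finger parallel gripper is mounted at the origin on the work surface. World frame = base frame: x ahead of the robot, y to its left, z up, the work surface at z = 0. Lengths are in m, angles in rad, forces in N, time in s.
With the tool pointing down it reaches from about 0.375 to 0.975 m from the base axis. Payload 3.8 kg.
Tool frame: the origin (TCP) lies between the finger pads; the fingertips stand 8 mm ahead of it and the grasp point (between the pads) lies 11 mm behind it; z points along the fingers, x is the direction in which the jaws open and shut, and the axes are right-handed (so a half turn about z gives the same grasp; the last joint's range is limited). The gripper opens to 85 mm and grips with 20 to 120 N. Pads are 22 mm wide; open, the fingers measure 114 mm over their backs; the gripper's body (76 mm by 85 mm) begins 54 mm behind the grasp point. The pads swing forward as they close: fully open they stand 13 mm farther back than shut.
Start: joints at [1.207, 0.264, 1.604, -0, 1.274, -0.037], TCP at [0.217, 0.639, 0.21] pointing down, gripper open.
Joint ranges: [-2.63, 2.63], [-0.94, 2.18], [0.31, 2.57], [-1.31, 4.45], [0, 2.66], [-2.55, 2.55]. Speed limits (rad/s): [2.57, 2.57, 3.14, 3.14, 3.14, 3.14].

## Interface

Orientations are given as a rotation vector (axis times angle).
In Python, from bench import ctrl gives the robot as it stands.
- The arm moves only by the tool jog_arm, never from a script. Its argument "rows" is one flat list of numbers, 7 for each row, row after row: the turn, a rotation vector about the tool's x, y, z in degrees, then the shift along the tool's x, y, z in cm, then the finger opening in cm, from 0 to 8.54. In form: [rx, ry, rz, x, y, z, gripper, rx, ry, rz, x, y, z, gripper, ...]. A call has exactly 8 rows; each row shifts and turns the commanded pose from where the row before left it, along the tool's axes as they then stand; what a row does not reach is not made up. A row lasts 1/12 s, in which the tool goes at most 41.7 mm and 7.16 degrees, less where a joint would pass 70% of its speed; a pose out of reach is approached as far as the arm can. A call with a gripper value outside its range is refused whole. The fingers move at their own pace and stop on an object; "force" is the grip in N (left out, the last holds). Time passes only in rows, so rows that do not move let the fingers close, or fill a call up. It gives the time, the measured TCP pose, the force and the opening at its end, in the units of the state.
- ctrl.sense(): the state, without advancing time (a new reading comes with each control period).
- ctrl.snapshot(name): name is "scene" or "side" or "wrist"; returns a dict with "color" (480x640x3 uint8, red, green, blue), "vertical_fov" (degrees; the focal length in pixels is half the picture's height over the tangent of half this angle, whatever the lens; pixels are square), "cx", "cy" (the principal point, pixels), "k1" (the pictures are not rectified: a ray, as slopes to the right and down, at radius r is drawn at 1 + k1 r^2 times it, then the intrinsics apply), "R" (3x3) and "t" (3): a world point X has camera coordinates R X + t. Camera axes: x right, y down, z forward; pixel columns grow to the right and rows downward; lengths in m; the calibration is good to about 2 mm. A picture is of the moment at which its call begins. There is no depth.
- ctrl.close_job(): hands the job in, once; it reports no verdict.
The state is a dict: "time": time; "joint_pos": joint angles; "qvel": joint speeds; "effort": joint torques, N m; "tcp_pos": TCP position; "eef_rot": TCP orientation; "contact_force": force on the tool from outside, world axes, zero at the start; "moment": the same for the moment, N m; "width": opening from 0.0 (shut) to 1.0 (fully open).
Only numpy, scipy, OpenCV 4.12 (cv2) and the standard library are available. Lean on these libraries where they do the work, as an engineer would, in place of code of your own. Each camera call takes 0.05 s, during which the arm holds its last target.

## Working session

There is one attempt and no reset: what is moved stays moved. The work goes in short steps, Python scripts to look and compute and a tool call to move; the robot and the scene stay as the last step left them, time stands still between calls to the robot, and variables do not carry over. Pictures are saved under pics/ and viewed, and the job is handed in when it is done.

Besides the shell and the picture viewer there is one more tool, called after ">>>" as name(argument=value, ...) on one line, values as JSON. jog_arm: Moves the arm, as the interface text tells. Its arguments: {"type":"object","properties":{"rows":{"type":"array","items":{"type":"number"}},"force":{"type":"number"}},"required":["rows"]}

```bash
ls -la; mkdir -p pics
python3 - <<'E'
from bench import ctrl
import cv2
s=ctrl.sense(); print(s)
for n in ["scene","side","wrist"]:
    d=ctrl.snapshot(n); cv2.imwrite(f"pics/{n}0.png",d["color"][:,:,::-1]); print(n,{k:v for k,v in d.items() if k!="color"})
E
```

```text
total 12
drwxr-xr-x  3 agent agent 4096 Dec  6 17:08 .
drwxr-xr-x 23 root  root  4096 Dec  6 17:08 ..
drwxr-xr-x  2 agent agent 4096 Dec  6 17:08 pics
{'time': 0.0, 'joint_pos': array([ 1.20707427e+00,  2.64740220e-01,  1.60539628e+00, -1.78137752e-05,
        1.27367624e+00, -3.69131935e-02]), 'qvel': array([ 0.00080647, -0.00084389, -0.00063208,  0.00075717,  0.00050034,
       -0.00123807]), 'effort': array([ 1.49440995e-03, -5.15100861e+01, -3.67330348e+01, -2.48435354e-04,
        1.28308157e-02, -3.76220987e-05]), 'tcp_pos': array([0.21642805, 0.63853691, 0.20855875]), 'eef_rot': array([ 2.55221632,  1.82975314, -0.00289134]), 'contact_force': array([-1.1575279 , -0.20961033, -0.20594934]), 'moment': array([ 0.00024834,  0.01903753, -0.00817795]), 'width': 1.0014578784336603}
scene {'vertical_fov': 57.62617959758973, 'cx': 310.43317434211644, 'cy': 242.76957856450275, 'k1': 0.017840683730207335, 'R': array([[ 0.76372994,  0.64528271, -0.01807749],
       [ 0.42000047, -0.51797151, -0.74518798],
       [-0.49022055,  0.56152981, -0.66660939]]), 't': array([-0.35030496, -0.20591462,  1.28171678])}
side {'vertical_fov': 44.877087637025326, 'cx': 311.1219247325346, 'cy': 231.01592334808953, 'k1': -0.012682945511094872, 'R': array([[ 0.85957972, -0.51057056, -0.02098585],
       [-0.3124345 , -0.4926197 , -0.81222566],
       [ 0.40436047,  0.70472941, -0.58296576]]), 't': array([-0.51341489,  0.18965738,  0.92655536])}
wrist {'vertical_fov': 63.19187794404698, 'cx': 321.71760902944794, 'cy': 234.95052269070777, 'k1': 0.002138873732272536, 'R': array([[ 0.32055564,  0.94722658, -0.00242744],
       [ 0.91471499, -0.30888553,  0.26054983],
       [ 0.24604993, -0.08574113, -0.96545735]]), 't': array([-0.67331801, -0.03373201,  0.377427  ])}
```

View pics/scene0.png

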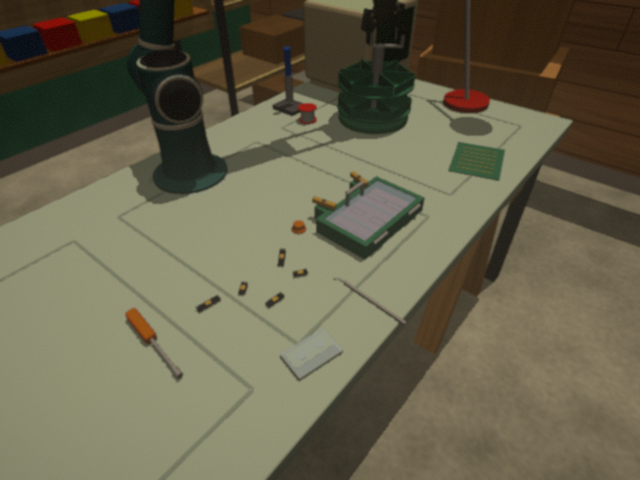

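View pics/side0.png

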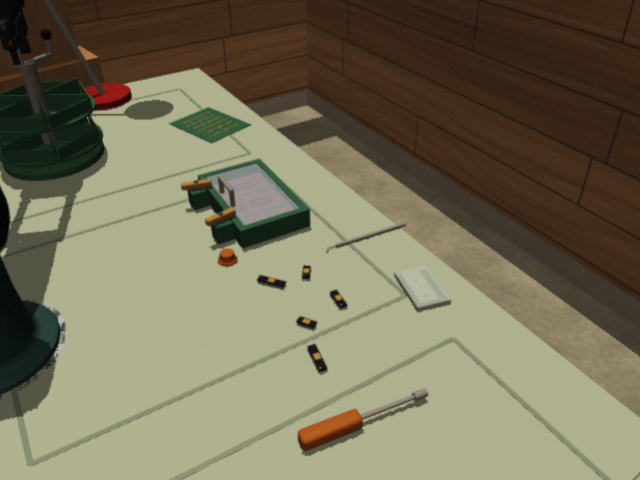

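View pics/wrist0.png

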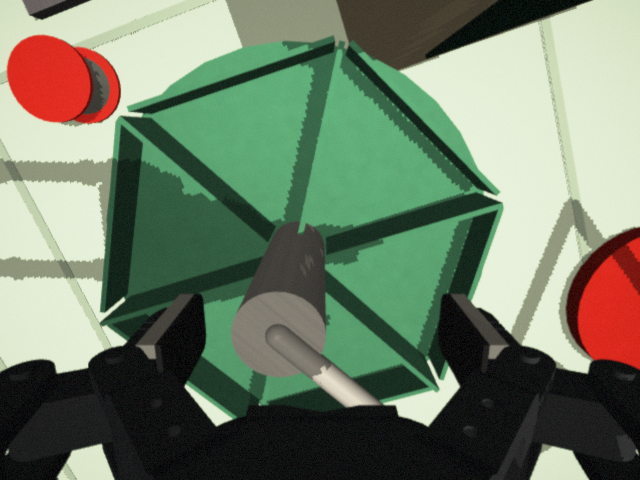

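The scene shows the shut case around (370,215) with the buttons at (325,203) and (360,178). Five chips lie near (208,303), (243,288), (275,299), (300,272) and (282,257). The knob is at (298,227), the pick at (375,300), the cassette at (311,354), and the nut driver at (152,340). The gripper is above the carousel, so I have to rise first.

```bash
cat > h.py <<'E'
import numpy as np, cv2
from bench import ctrl
from scipy.spatial.transform import Rotation as Ro
def K(d):
    f=240/np.tan(np.radians(d["vertical_fov"])/2)
    return np.array([[f,0,d["cx"]],[0,f,d["cy"]],[0,0,1]]), np.array([d["k1"],0,0,0,0.])
def proj(d,X):
    k,D=K(d); X=np.atleast_2d(np.array(X,float)); 
    return cv2.projectPoints(X,cv2.Rodrigues(d["R"])[0],d["t"],k,D)[0][:,0]
def plane(d,px,z):
    k,D=K(d); p=cv2.undistortPoints(np.array(px,float).reshape(-1,1,2),k,D)[:,0]
    r=np.c_[p,np.ones(len(p))]@d["R"]; c=-d["R"].T@d["t"]
    return c+r*((z-c[2])/r[:,2:3])
def snap(n,name=None,up=None):
    d=ctrl.snapshot(n); d["bgr"]=d["color"][:,:,::-1].copy()
    if name: cv2.imwrite(f"pics/{name}.png",d["bgr"])
    return d
def show(d,x0,y0,x1,y1,name,pts=None,s=None):
    s=s or min(800/(x1-x0),600/(y1-y0))
    im=cv2.resize(d["bgr"][y0:y1,x0:x1],None,fx=s,fy=s,interpolation=cv2.INTER_CUBIC)
    if pts is not None:
        for i,p in enumerate(np.atleast_2d(pts)): cv2.circle(im,(int((p[0]-x0+.5)*s),int((p[1]-y0+.5)*s)),2,(255,0,255),-1)
    cv2.imwrite(f"pics/{name}.png",im)
def tool():
    s=ctrl.sense(); return s["tcp_pos"],Ro.from_rotvec(s["eef_rot"]).as_matrix(),s
def delta(target,yaw=None):
    """tool-frame cm shift and rotvec deg to get to target with tool down, tool x at world yaw"""
    p,R,s=tool()
    print("tcp",p.round(4),"yaw",round(np.degrees(np.arctan2(R[1,0],R[0,0])),2),"z",R[:,2].round(4),"w",round(s["width"],3),"F",s["contact_force"].round(1),"t",round(s["time"],2),"q",s["joint_pos"].round(2))
    if yaw is None: Rt=R
    else:
        c,q=np.cos(yaw),np.sin(yaw); Rt=np.array([[c,q,0],[q,-c,0],[0,0,-1.]])
    print("shift cm (start tool axes)",(R.T@(np.array(target)-p)*100).round(2),"in target axes",(Rt.T@(np.array(target)-p)*100).round(2),"rot deg",np.degrees(Ro.from_matrix(R.T@Rt).as_rotvec()).round(2))
E
python3 - <<'E'
from h import *
a=snap("scene"); b=snap("side")
show(a,300,160,440,265,"ca"); show(b,170,150,320,262,"cb")
show(a,180,230,330,342,"cha"); show(b,220,230,470,418,"chb")
p,R,s=tool(); print(R.round(3))
for d in(a,b):
  g=cv2.cvtColor(d["bgr"],cv2.COLOR_BGR2GRAY)
  hsv=cv2.cvtColor(d["bgr"],cv2.COLOR_BGR2HSV)
  m=(hsv[...,2]<70).astype(np.uint8)
  n,l,st,ce=cv2.connectedComponentsWithStats(m)
  for i in range(1,n):
    if 15<st[i,4]<400:
      P=plane(d,[ce[i]],0.005)[0]
      if .3<np.hypot(P[0],P[1])<1: print(st[i],ce[i].round(1),P.round(4))
E
```

```text
[[ 0.321  0.947 -0.   ]
 [ 0.947 -0.321 -0.001]
 [-0.001 -0.    -1.   ]]
[443 100  44  13 152] [461.8 108.1] [0.43   0.8668 0.005 ]
[354 178   5   5  17] [355.5 180.2] [0.4035 0.262  0.005 ]
[360 184   8  11  40] [362.4 188.3] [0.4413 0.2416 0.005 ]
[345 195   4  11  29] [346.8 199.9] [0.4398 0.172  0.005 ]
[318 203  18   8  52] [326. 207.] [0.4166 0.1129 0.005 ]
[278 259   6   7  32] [280.7 261.9] [ 0.4647 -0.1115  0.005 ]
[294 270  13   7  37] [299.9 273.5] [ 0.5225 -0.1114  0.005 ]
[239 290   6   5  24] [241.4 291.9] [ 0.4623 -0.2302  0.005 ]
[266 294  17  13  66] [274.  300.5] [ 0.5323 -0.2038  0.005 ]
[197 297  23  15  91] [207.8 304. ] [ 0.4329 -0.2969  0.005 ]
[435 327  12  26  65] [441.1 340.7] [ 0.8441 -0.0755  0.005 ]
[394 341  18  15  74] [401.9 346.4] [ 0.7945 -0.1332  0.005 ]
[410 347   9  11  38] [413.5 351.6] [ 0.8167 -0.1294  0.005 ]
[386 373   7  11  22] [390.1 378.8] [ 0.8137 -0.2042  0.005 ]
[219 180   5  13  42] [221.  186.4] [0.5128 0.2562 0.005 ]
[230 191   5  15  55] [231.7 198. ] [0.5129 0.198  0.005 ]
[356 235  18   6  20] [364.7 237.5] [ 0.6743 -0.0768  0.005 ]
[340 241  15   5  17] [347.1 243.1] [ 0.635  -0.0734  0.005 ]
[488 240  15  14  47] [495.8 247.3] [ 0.8672 -0.2362  0.005 ]
[302 272   8   8  46] [305.9 275.5] [ 0.5179 -0.1153  0.005 ]
[258 276  28  13 170] [271.3 282.1] [ 0.4564 -0.0981  0.005 ]
[331 290  16  19 120] [338.  300.1] [ 0.5317 -0.201   0.005 ]
[297 317  20  12 111] [306.4 323.5] [ 0.4572 -0.221   0.005 ]
[308 345  19  27 197] [316.8 358.7] [ 0.4324 -0.2948  0.005 ]
[414 396  11   5  20] [418.9 398.4] [ 0.5175 -0.4351  0.005 ]
[299 423  64  28 198] [330.5 438.5] [ 0.3752 -0.4247  0.005 ]
```

View pics/ca.png

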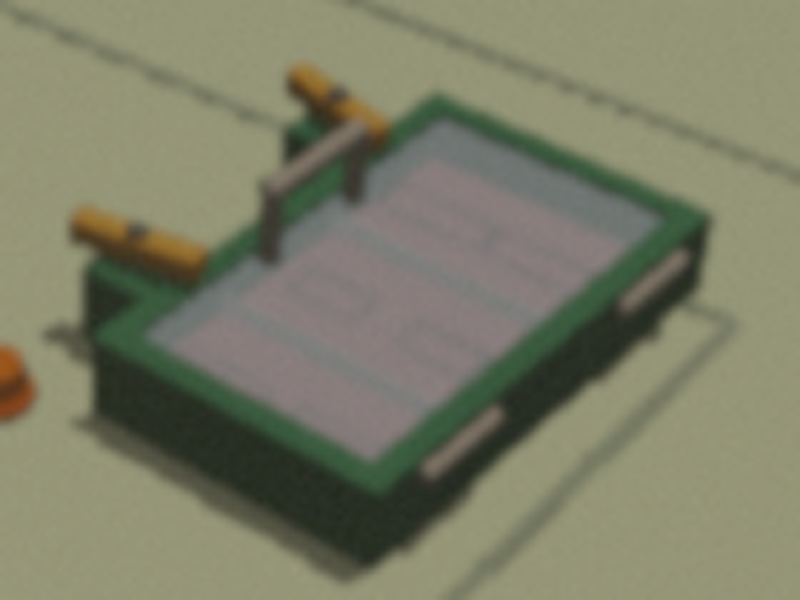

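View pics/cb.png

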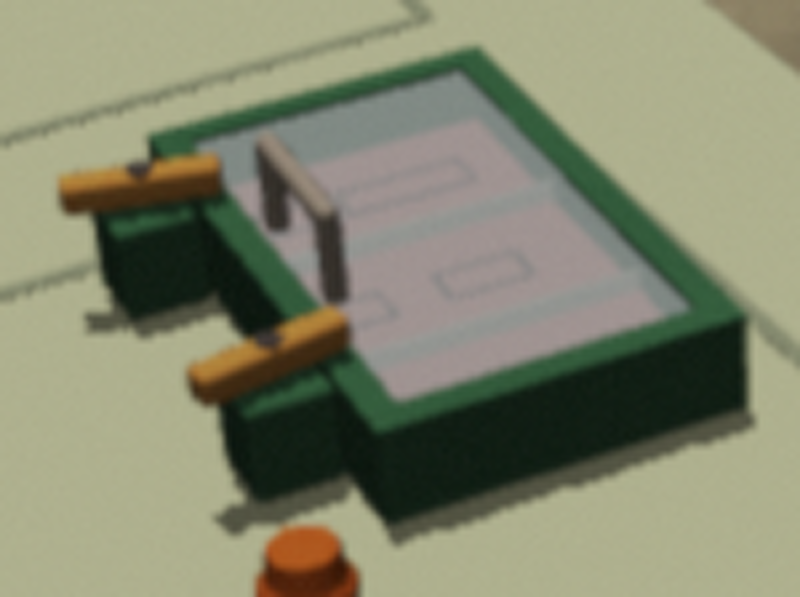

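View pics/cha.png

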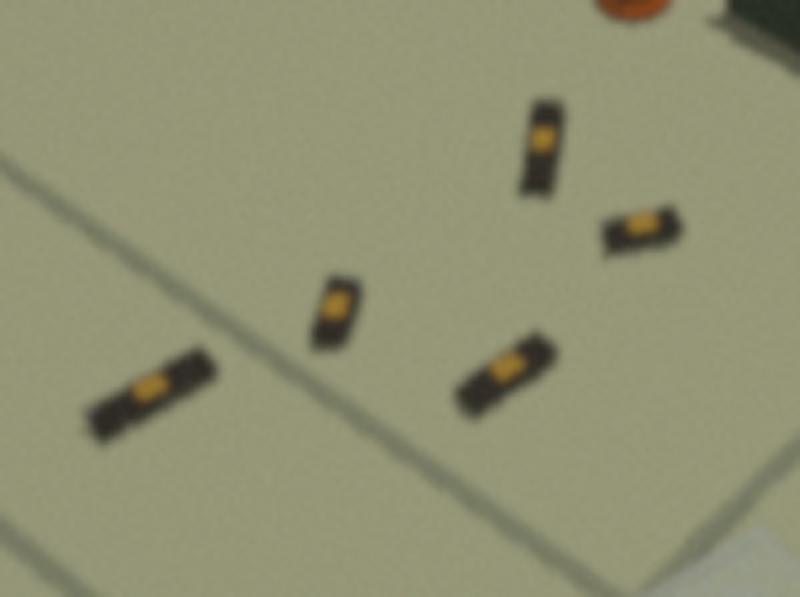

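View pics/chb.png

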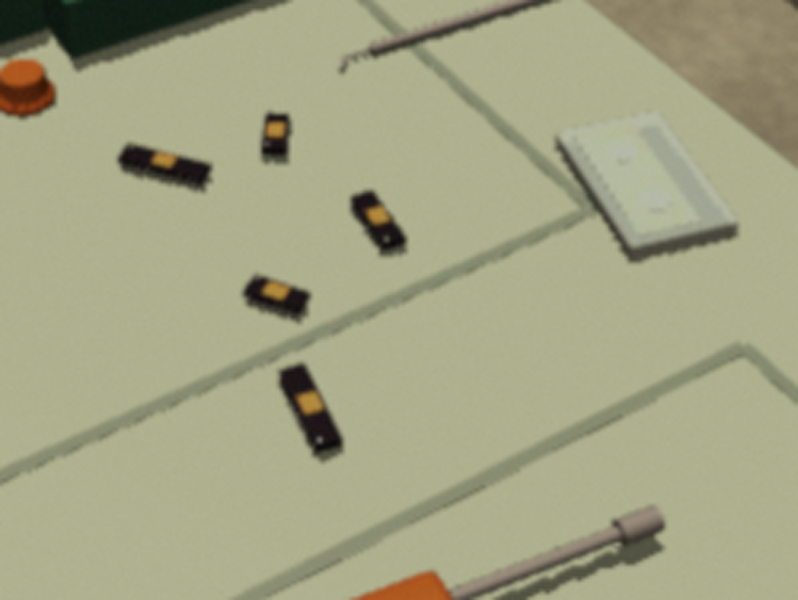

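Run:
```python
from h import *
a=snap("scene"); b=snap("side")
A=np.array([[437,95],[710,215],[378,495],[98,335]])/5.714+[299.5,159.5]
B=np.array([[150,138],[480,48],[745,318],[380,430]])/5.333+[169.5,149.5]
loc=np.array([[-.075,.122],[.075,.122],[.075,-.122],[-.075,-.122]])
for d,P in((a,A),(b,B)):
    W=plane(d,P,.042)[:,:2]; c=W.mean(0)
    H=(loc.T@(W-c)); th=np.arctan2(H[0,1]-H[1,0],H[0,0]+H[1,1])
    print(W.round(4).tolist(),"c",c.round(4),"yaw",np.degrees(th).round(2))
# gold masks -> turnbuttons and chips
for nm,d in(("scene",a),("side",b)):
  hsv=cv2.cvtColor(d["bgr"],cv2.COLOR_BGR2HSV)
  m=((hsv[...,0]>8)&(hsv[...,0]<26)&(hsv[...,1]>130)&(hsv[...,2]>70)).astype(np.uint8)
  n,l,st,ce=cv2.connectedComponentsWithStats(m)
  for i in range(1,n):
    if st[i,4]>5:
      z=.058 if st[i,4]>40 else .009
      P=plane(d,[ce[i]],z)[0]
      if .3<np.hypot(P[0],P[1])<1: print(nm,st[i],ce[i].round(1),z,P.round(4))
```

```text
[[0.4659, 0.2659], [0.6128, 0.2607], [0.6047, 0.018], [0.4569, 0.0264]] c [0.5351 0.1428] yaw -2.2
[[0.4668, 0.2686], [0.6166, 0.2634], [0.6059, 0.0203], [0.459, 0.0281]] c [0.5371 0.1451] yaw -2.28
scene [231  51  53  35 901] [250.3  66.9] 0.058 [-0.3508  0.5879  0.058 ]
scene [292  54  12  11  66] [297.1  58.6] 0.058 [-0.2641  0.772   0.058 ]
scene [194  58  33  30 593] [211.8  72.5] 0.058 [-0.4275  0.4542  0.058 ]
scene [258  74  27  18 299] [274.  83.] 0.058 [-0.1636  0.5288  0.058 ]
scene [293  80   9   7  39] [295.9  82.4] 0.009 [-0.1864  0.6739  0.009 ]
scene [351 172  17  13  61] [358.4 177.6] 0.058 [0.4466 0.2104 0.058 ]
scene [313 197  23  11 104] [324.2 202.2] 0.058 [0.4445 0.0705 0.058 ]
scene [292 221  14  13 132] [298.4 226.9] 0.058 [ 0.4578 -0.0399  0.058 ]
scene [ 415  240   64  113 2090] [442.1 305.4] 0.058 [ 0.8188 -0.0432  0.058 ]
scene [280 253   4   6  19] [281.5 255.6] 0.009 [ 0.4553 -0.0981  0.009 ]
scene [297 270   7   4  21] [300.3 271.7] 0.009 [ 0.5223 -0.1095  0.009 ]
scene [241 284   5   6  23] [242.9 286.8] 0.009 [ 0.4573 -0.2204  0.009 ]
scene [272 296  
[... 301 characters left out ...]
] [460.  156.6] 0.058 [0.9846 0.001  0.058 ]
side [181 179  30  11 154] [195.6 183.4] 0.058 [0.4422 0.2123 0.058 ]
side [206 208  29  15 147] [219.7 214.9] 0.058 [0.4377 0.075  0.058 ]
side [218 249  19  17 246] [226.6 257.4] 0.058 [ 0.3947 -0.0545  0.058 ]
side [303 268   7   5  32] [305.9 270. ] 0.009 [ 0.5236 -0.1059  0.009 ]
side [267 278   8   5  30] [270.6 279.9] 0.009 [ 0.4561 -0.0964  0.009 ]
side [334 294   8   7  35] [337.7 297.1] 0.009 [ 0.5329 -0.1982  0.009 ]
side [302 318   9   6  40] [305.8 320.7] 0.009 [ 0.4576 -0.2185  0.009 ]
side [313 352   8   8  51] [316.5 355.6] 0.058 [ 0.4111 -0.3309  0.058 ]
side [ 298  409   65   39 1184] [329.3 427.6] 0.058 [ 0.3629 -0.4416  0.058 ]
```

>>> jog_arm(rows=[0,0,0,0,0,-4,8.5,0,0,0,0,0,-4,8.5,0,0,0,0,0,-4,8.5,0,0,0,0,0,-4,8.5,0,0,0,-2.9,2.8,0,8.5,0,0,0,-2.9,2.8,0,8.5,0,0,0,-2.9,2.8,0,8.5,0,0,0,-2.9,2.8,0,8.5])

```text
time: 1.02
tcp_pos: [0.2858, 0.4922, 0.3702]
eef_rot: [-2.552, -1.832, -0.001]
contact_force: [0.9, -1.0, 0.0]
width: 0.998
```

>>> jog_arm(rows=[0,0,0,-2.9,2.8,0,8.5,0,0,0,-2.9,2.8,0,8.5,0,0,0,-2.9,2.8,0,8.5,0,0,0,-2.9,2.8,0,8.5,0,0,-4.2,-2.9,2.8,0,8.5,0,0,-4.2,-2.9,2.6,0,8.5,0,0,-4.2,-2.9,2.5,0,8.5,0,0,-4.2,-2.9,2.5,0,8.5])

```text
time: 1.68
tcp_pos: [0.4308, 0.2102, 0.3705]
eef_rot: [2.254, 2.188, 0.002]
contact_force: [0.5, 0.0, -0.3]
width: 0.994
```

Run:
```python
from h import *
d=snap("wrist","w1"); delta([.4448,.2175,.12],np.radians(87.8))
p,R,s=tool(); print("cam in tool",(R.T@(-d["R"].T@d["t"]-p)).round(4),"Rct",(d["R"]@R).round(3))
```

```text
tcp [0.4347 0.2045 0.3701] yaw 88.26 z [ 0.0041 -0.0054 -1.    ] w 0.996 F [ 3.2 -3.2  0.9] t 1.73 q [ 0.39 -0.17  1.77 -0.01  1.54 -1.15]
shift cm (start tool axes) [ 1.46  0.86 25.01] in target axes [ 1.33  0.96 25.01] rot deg [0.25 0.3  0.46]
cam in tool [ 0.0042 -0.0698 -0.1635] Rct [[ 1.    -0.001 -0.005]
 [-0.     0.966 -0.257]
 [ 0.006  0.257  0.966]]
```

View pics/w1.png

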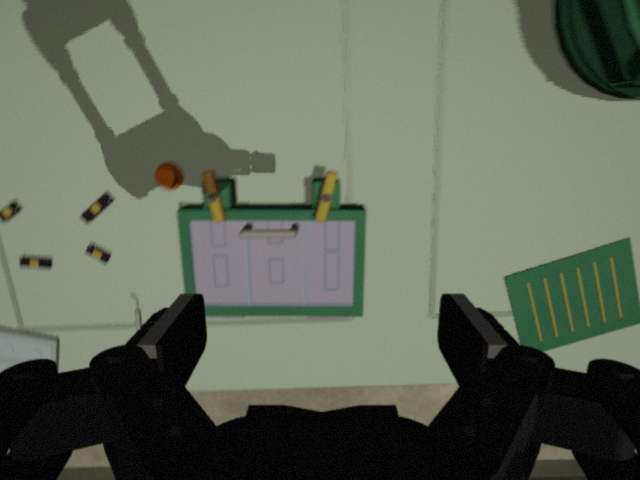

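The wrist view shows the case at (270,260) and the bars at (213,197) and (326,197), both slanted. Outline heights give the bays: mid on the left in the image (-y), short in the centre, long on the right (+y).

```bash
cat >> h.py <<'E'
def rect(W):
    (c,(w,h),an)=cv2.minAreaRect((np.array(W)[:,:2]*1000).astype(np.float32))
    if w<h: w,h,an=h,w,an+90
    an=(an+90)%180-90
    return np.array(c)/1000,w,h,an
def brass(d,z=.058,lo=60):
    hsv=cv2.cvtColor(d["bgr"],cv2.COLOR_BGR2HSV)
    m=((hsv[...,0]>12)&(hsv[...,0]<30)&(hsv[...,1]>120)&(hsv[...,2]>60)).astype(np.uint8)
    out=[]
    for c in cv2.findContours(m,cv2.RETR_EXTERNAL,cv2.CHAIN_APPROX_NONE)[0]:
        if cv2.contourArea(c)>lo:
            W=plane(d,c[:,0],z); out.append((*rect(W),c[:,0].mean(0)))
    return out
def chips(d,z=.0045,box=None,thr=60,mn=.0002):
    hsv=cv2.cvtColor(d["bgr"],cv2.COLOR_BGR2HSV)
    dark=(hsv[...,2]<thr)
    gold=(hsv[...,0]>8)&(hsv[...,0]<30)&(hsv[...,1]>110)&(hsv[...,2]>60)
    m=cv2.morphologyEx((dark|gold).astype(np.uint8),cv2.MORPH_CLOSE,np.ones((3,3)))
    out=[]
    for c in cv2.findContours(m,cv2.RETR_EXTERNAL,cv2.CHAIN_APPROX_NONE)[0]:
        if len(c)<12: continue
        W=plane(d,c[:,0],z); r=rect(W)
        if 20<r[1]<75 and 8<r[2]<28 : out.append((*r,c[:,0].mean(0)))
    return out
E
python3 - <<'E'
from h import *
d=snap("wrist","w2")
print("brass")
for r in brass(d,lo=100): print(r[0].round(4),[round(x,1) for x in r[1:4]],r[4].round(0))
print("chips")
for r in chips(d): print(r[0].round(4),[round(x,1) for x in r[1:4]],r[4].round(0))
hsv=cv2.cvtColor(d["bgr"],cv2.COLOR_BGR2HSV)
m=((hsv[...,0]>60)&(hsv[...,0]<95)&(hsv[...,1]>100)).astype(np.uint8)
for c in cv2.findContours(m,cv2.RETR_EXTERNAL,cv2.CHAIN_APPROX_NONE)[0]:
    if cv2.contourArea(c)>2000:
        W=plane(d,c[:,0],.042); q=cv2.approxPolyDP(c,3,True)[:,0]; print(q.tolist(), plane(d,q,.042)[:,:2].round(4).tolist())
show(d,160,140,400,320,"w2c")
E
```

```text
brass
[0.4431 0.2167] [62.6, 14.0, -16.4] [334. 191.]
[0.4377 0.0782] [62.4, 15.4, 9.5] [221. 190.]
[0.4097 0.0258] [34.0, 29.6, -57.6] [177. 167.]
chips
[ 0.5308 -0.2005] [43.6, 14.4, 82.8] [ 42. 255.]
[ 0.5209 -0.1089] [31.7, 15.6, 53.9] [104. 246.]
[ 0.4568 -0.2205] [34.2, 13.9, -57.5] [ 16. 204.]
[ 0.4556 -0.0984] [52.7, 13.8, -52.8] [104. 201.]
[[637, 237], [513, 274], [529, 348], [539, 352], [639, 322]] [[0.5168, 0.6094], [0.5638, 0.4542], [0.6761, 0.4877], [0.6828, 0.5025], [0.6394, 0.6343]]
[[372, 205], [346, 199], [345, 177], [335, 212], [364, 217], [359, 303], [203, 301], [202, 308], [367, 310]] [[0.4646, 0.2657], [0.4559, 0.2326], [0.428, 0.2317], [0.4724, 0.2183], [0.48, 0.2554], [0.6004, 0.2485], [0.5916, 0.0349], [0.602, 0.0324], [0.6112, 0.2594]]
[[568, 0], [566, 14], [570, 16], [566, 16], [567, 27], [572, 26], [568, 31], [572, 33], [570, 38], [571, 35], [573, 41], [578, 41], [572, 45], [578, 56], [580, 50], [579, 59], [582, 57], [594, 76], [601, 74], [610, 86], [636, 93], [639, 81], [631, 80], [639, 79], [639, 6], [635, 4], [638, 1], [610, 0], [613, 3], [608, 5], [603, 0]] [[0.2389, 0.4828], [0.2529, 0.4824], [0.255, 0.4872], [0.2549, 0.4827], [0.2662, 0.4854], [0.2653, 0.4909], [0.2703, 0.4871], [0.2725, 0.4919], [0.2777, 0.4903], [0.2746, 0.491], [0.2809, 0.4942], [0.2811, 0.4999], [0.2851, 0.4936], [0.2969, 0.5021], [0.2906, 0.5035], [0.3002, 0.5037], [0.2981, 0.5069], [0.3191, 0.5238], [0.3172, 0.5316], [0.3307, 0.5442], [0.3395, 0.5759], [0.3263, 0.577], [0.3249, 0.5675], [0.3241, 0.5766], [0.2475, 0.5624], [0.2453, 0.5576], [0.2424, 0.5604], [0.2404, 0.5293], [0.2435, 0.5331], [0.2453, 0.5279], [0.2402, 0.5215]]
```

View pics/w2c.png

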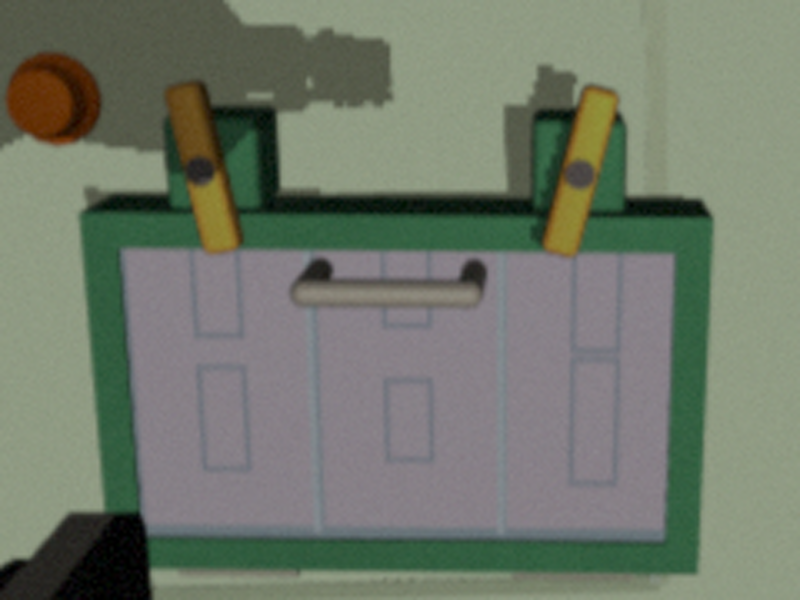

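Run:
```python
from h import *
delta([.4431,.2167,.056],np.radians(73.6))
```

```text
tcp [0.433  0.2076 0.37  ] yaw 87.79 z [ 0.0017 -0.002  -1.    ] w 0.998 F [-0.3  0.4 -0.5] t 1.78 q [ 0.4  -0.17  1.77 -0.    1.54 -1.13]
shift cm (start tool axes) [ 1.01  0.92 31.4 ] in target axes [ 1.16  0.72 31.4 ] rot deg [ 0.11  0.1  14.19]
```

>>> jog_arm(rows=[0,0,7.1,0.6,0.4,3.5,4,0,0,7.1,0.55,0.35,3.5,4,0,0,0,0,0,3.5,4,0,0,0,0,0,3.5,4,0,0,0,0,0,3.5,4,0,0,0,0,0,3.5,4,0,0,0,0,0,3,4,0,0,0,0,0,1,4], force=40)

```text
time: 2.45
tcp_pos: [0.435, 0.2218, 0.1148]
eef_rot: [-2.509, -1.886, 0.013]
contact_force: [-1.5, -0.5, -0.6]
width: 0.467
```

Run:
```python
from h import *
d=snap("wrist","w3")
delta([.4431,.2167,.056],np.radians(73.6))
for r in brass(d,lo=100): print(r[0].round(4),[round(x,1) for x in r[1:4]],r[4].round(0))
```

```text
tcp [0.4351 0.2218 0.1149] yaw 73.88 z [-0.0083 -0.0034 -1.    ] w 0.469 F [-0.7  0.3 -0.6] t 2.5 q [ 0.42 -0.    2.09  0.    1.07 -0.87]
shift cm (start tool axes) [-0.23  0.95  5.88] in target axes [-0.26  0.91  5.89] rot deg [-0.4   0.32  0.28]
[0.4245 0.0707] [82.6, 43.9, 42.9] [ 77. 297.]
[0.4424 0.2173] [63.0, 13.9, -16.0] [319. 258.]
```

View pics/w3.png

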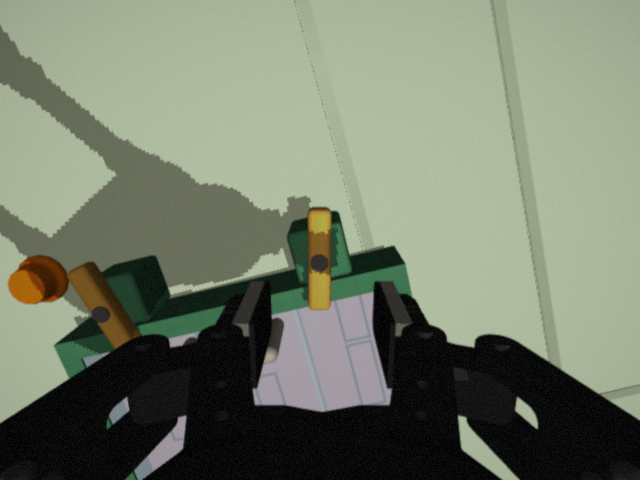

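>>> jog_arm(rows=[-0.4,0.3,0,-0.2,0.9,0,4,0,0,0,0,0,1.5,4,0,0,0,0,0,1.5,4,0,0,0,0,0,1.5,4,0,0,0,0,0,1,4,0,0,0,0,0,0.2,4,0,0,0,0,0,0,4,0,0,0,0,0,0,4])

```text
time: 3.17
tcp_pos: [0.4491, 0.2191, 0.0644]
eef_rot: [2.509, 1.886, 0.017]
contact_force: [0.4, -0.4, -0.0]
width: 0.466
```

Run:
```python
from h import *
delta([.4427,.217,.056],np.radians(74))
```

```text
tcp [0.4491 0.2191 0.0644] yaw 73.87 z [ 0.0105  0.0041 -0.9999] w 0.466 F [ 0.4 -0.4 -0. ] t 3.17 q [ 0.4   0.07  2.12 -0.    0.94 -0.88]
shift cm (start tool axes) [-0.38 -0.56  0.83] in target axes [-0.38 -0.55  0.84] rot deg [ 0.51 -0.39 -0.13]
```

>>> jog_arm(rows=[0.5,-0.4,0,-0.4,-0.6,0.8,4,0,0,0,0,0,0,4,0,0,0,0,0,0,4,0,0,0,0,0,0,4,0,0,0,0,0,0,4,0,0,0,0,0,0,4,0,0,0,0,0,0,4,0,0,0,0,0,0,4])

```text
time: 3.83
tcp_pos: [0.441, 0.2165, 0.0549]
eef_rot: [-2.511, -1.888, 0.003]
contact_force: [-0.1, -0.1, 0.6]
width: 0.468
```

Run:
```python
from h import *
delta([.4427,.217,.056],np.radians(74))
```

```text
tcp [0.441  0.2165 0.0549] yaw 73.88 z [-0.0019 -0.0011 -1.    ] w 0.468 F [-0.1 -0.1  0.6] t 3.83 q [ 0.41  0.07  2.14 -0.    0.93 -0.88]
shift cm (start tool axes) [ 0.09  0.15 -0.11] in target axes [ 0.09  0.15 -0.11] rot deg [-0.09  0.09 -0.12]
```

>>> jog_arm(rows=[0,0,0,0.1,0.15,-0.1,1,0,0,0,0,0,0,0.8,0,0,0,0,0,0,0.8,0,0,0,0,0,0,0.8,0,0,0,0,0,0,0.8,0,0,3,0,0,0,0.8,0,0,6,0,0,0,0.8,0,0,6,0,0,0,0.8])

```text
time: 4.5
tcp_pos: [0.4425, 0.2169, 0.0558]
eef_rot: [-2.74, -1.537, 0.004]
contact_force: [-0.3, -0.2, -0.2]
width: 0.092
```

Run:
```python
from h import *
delta([.4427,.217,.056],np.radians(-2.2)); print(ctrl.sense()["moment"])
```

```text
tcp [0.4425 0.2169 0.0558] yaw 58.59 z [-0.0023 -0.0012 -1.    ] w 0.092 F [-0.3 -0.2 -0.2] t 4.5 q [ 0.41  0.08  2.13 -0.    0.94 -0.62]
shift cm (start tool axes) [ 0.01  0.01 -0.02] in target axes [ 0.02 -0.01 -0.02] rot deg [ 0.    0.16 60.79]
[ 0.04112895  0.01223925 -0.04107353]
```

Run:
```python
from h import *
d=snap("wrist","w4")
b=snap("side"); show(b,150,110,350,260,"s4")
```

```text
(no output)
```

View pics/w4.png

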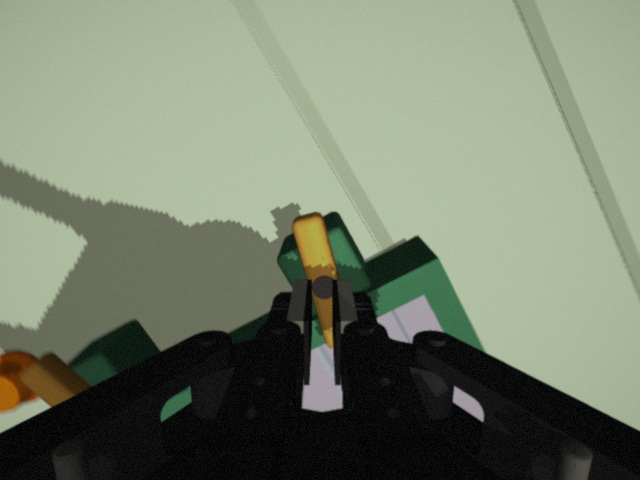

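View pics/s4.png

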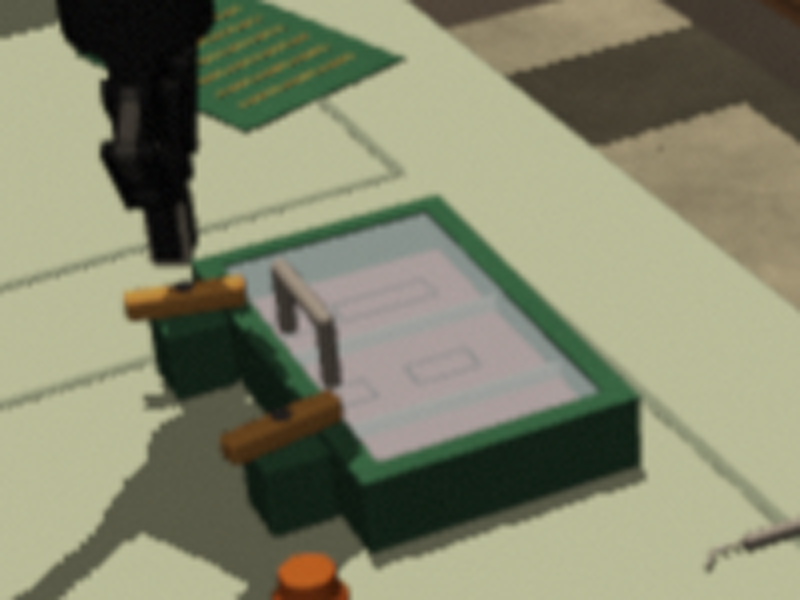

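Run:
```python
from h import *
b=snap("side"); a=snap("scene")
for z in(.045,.055,.06,.065,.07,.075,.08): print(z,proj(b,[[.4425,.217,z],[.4427,.217,z]])[0].round(1),proj(a,[.4425,.217,z])[0].round(1))
show(a,300,100,440,205,"a4"); show(b,150,130,250,205,"b4")
```

```text
0.045 [195.7 187.6] [358.3 180.1]
0.055 [195.1 183.6] [358.5 176.9]
0.06 [194.8 181.5] [358.6 175.3]
0.065 [194.4 179.5] [358.7 173.7]
0.07 [194.1 177.4] [358.8 172.1]
0.075 [193.8 175.4] [359.  170.4]
0.08 [193.4 173.3] [359.1 168.8]
```

View pics/a4.png

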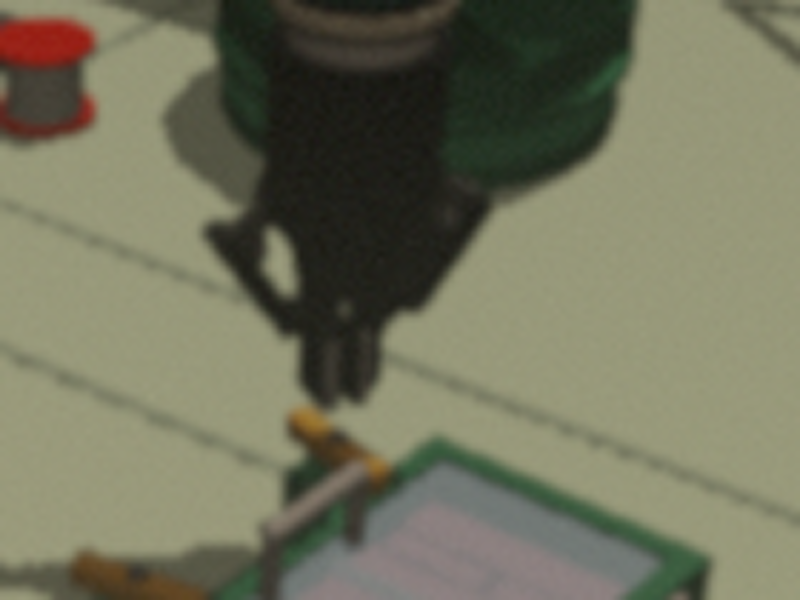

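View pics/b4.png

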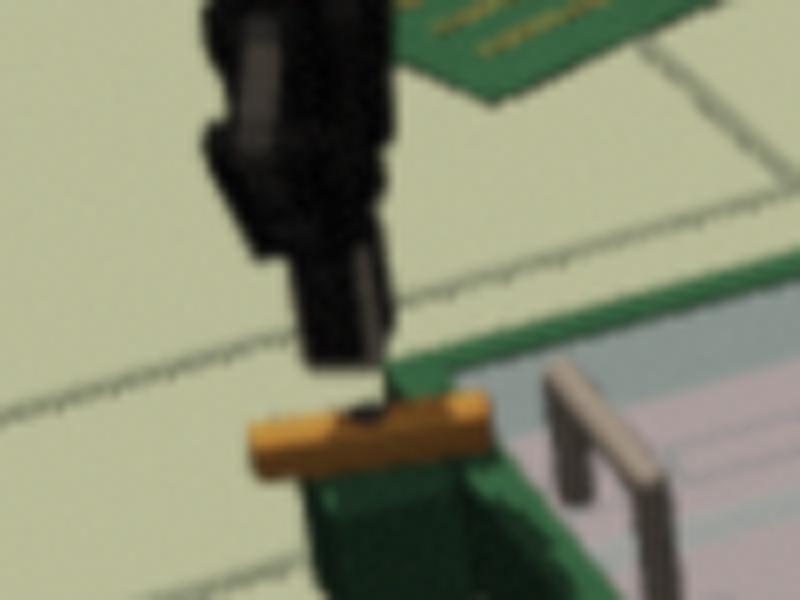

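Run:
```python
from h import *
d=snap("wrist"); p,R,s=tool(); print(p,s["width"],s["time"])
for z in(-.05,-.03,-.02,-.01,0,.008): print(z,proj(d,[p+R@[sx*.004+sg*.0,y,z] for sx,sg,y in((-1,0,-.011),(1,0,-.011),(-1,0,.011),(1,0,.011))]).round(0).tolist())
show(d,240,240,400,360,"w4b")
```

```text
[0.44259893 0.21699025 0.05581436] 0.09716157061989415 4.75
-0.05 [[311.0, 310.0], [336.0, 310.0], [311.0, 371.0], [335.0, 371.0]]
-0.03 [[312.0, 285.0], [334.0, 285.0], [313.0, 339.0], [334.0, 339.0]]
-0.02 [[313.0, 276.0], [333.0, 276.0], [313.0, 327.0], [333.0, 327.0]]
-0.01 [[313.0, 267.0], [333.0, 267.0], [314.0, 315.0], [332.0, 315.0]]
0 [[314.0, 259.0], [332.0, 259.0], [314.0, 305.0], [332.0, 305.0]]
0.008 [[314.0, 254.0], [332.0, 254.0], [314.0, 298.0], [331.0, 298.0]]
```

View pics/w4b.png

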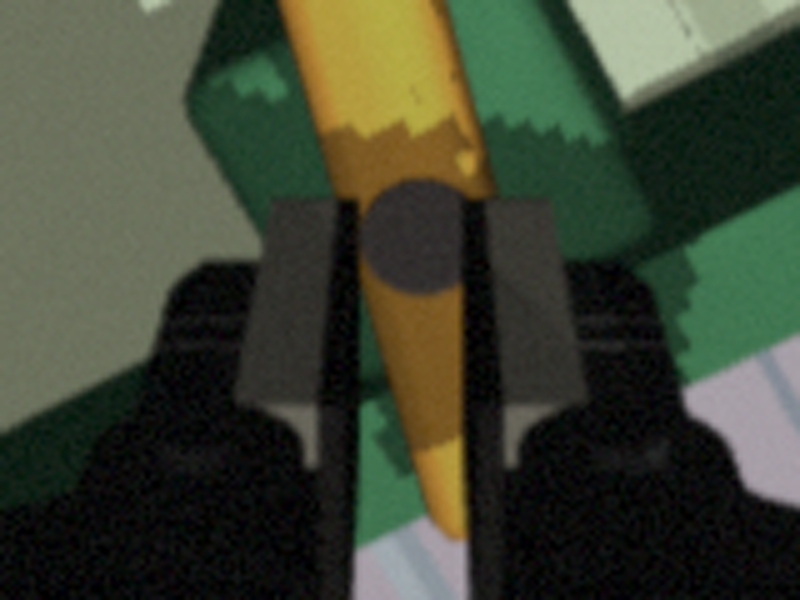

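The fingers closed above the bar. The side, scene and wrist views all put the fingertips about 20 mm behind the reported TCP rather than 8 mm ahead. I'll turn back and descend in guarded steps.

>>> jog_arm(rows=[0,0,-5,0,0,0,3,0,0,-5,0,0,0,3,0,0,-5,0,0,0,3,0,0,0,0,0,0.4,3,0,0,0,0,0,0.4,3,0,0,0,0,0,0.3,3,0,0,0,0,0,0.3,3,0,0,0,0,0,0,3])

```text
time: 5.42
tcp_pos: [0.4418, 0.2166, 0.0408]
eef_rot: [-2.511, -1.887, 0.007]
contact_force: [0.2, 0.7, 0.8]
width: 0.352
```

Run:
```python
from h import *
delta([.4427,.217,.030],np.radians(74))
b=snap("side"); show(b,150,130,250,205,"b5"); d=snap("wrist"); show(d,240,200,400,320,"w5")
print(ctrl.sense()["contact_force"])
```

```text
tcp [0.4418 0.2166 0.0408] yaw 73.84 z [-0.0038 -0.0019 -1.    ] w 0.352 F [0.2 0.7 0.8] t 5.42 q [ 0.41  0.1   2.14 -0.    0.91 -0.88]
shift cm (start tool axes) [0.07 0.08 1.08] in target axes [0.06 0.07 1.08] rot deg [-0.18  0.16 -0.16]
[-0.66055388  0.46014865  0.38121301]
```

View pics/b5.png

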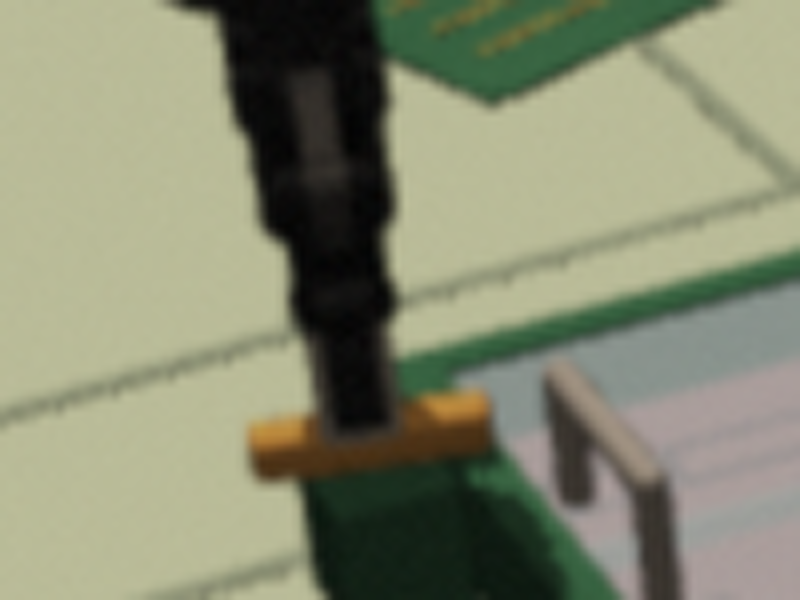

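View pics/w5.png

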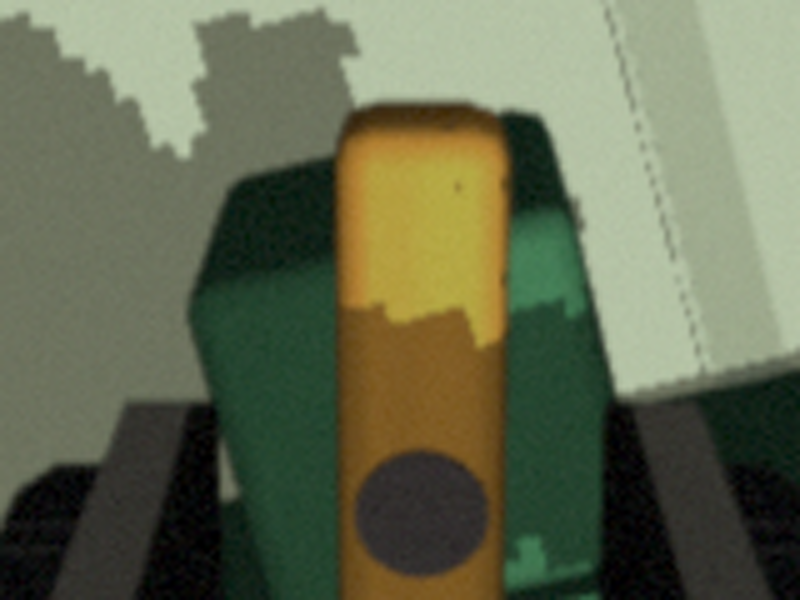

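>>> jog_arm(rows=[0,0,0,0.07,0.07,0.4,3,0,0,0,0,0,0.4,3,0,0,0,0,0,0.3,3,0,0,0,0,0,0,3,0,0,0,0,0,0,1,0,0,0,0,0,0,1,0,0,0,0,0,0,1,0,0,0,0,0,0,1])

```text
time: 6.18
tcp_pos: [0.4433, 0.2173, 0.0308]
eef_rot: [-2.511, -1.888, 0.004]
contact_force: [-0.0, 0.3, -0.2]
width: 0.144
```

Run:
```python
from h import *
delta([.4427,.217,.030],np.radians(-2.2))
b=snap("side"); show(b,150,130,250,205,"b6")
```

```text
tcp [0.4433 0.2173 0.0308] yaw 73.87 z [-0.0024 -0.0014 -1.    ] w 0.144 F [-0.   0.3 -0.2] t 6.18 q [ 0.41  0.11  2.15 -0.    0.89 -0.88]
shift cm (start tool axes) [-0.05 -0.05  0.08] in target axes [-0.06  0.03  0.08] rot deg [-2.000e-02  1.700e-01  7.607e+01]
```

View pics/b6.png

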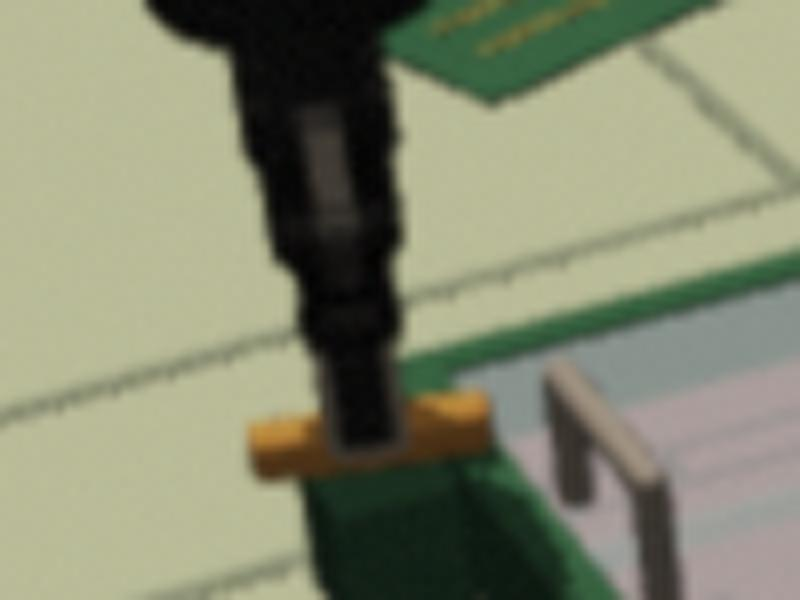

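>>> jog_arm(rows=[0,0,2,0,0,0,0.8,0,0,4,0,0,0,0.8,0,0,6,0,0,0,0.8,0,0,6,0,0,0,0.8,0,0,6,0,0,0,0.8,0,0,4,0,0,0,0.8,0,0,2,0,0,0,0.8,0,0,0,0,0,0,0.8])

```text
time: 6.9
tcp_pos: [0.4436, 0.2179, 0.0308]
eef_rot: [-2.914, -1.172, 0.003]
contact_force: [1.9, 1.6, -2.8]
width: 0.149
```

Run:
```python
from h import *
delta([.4427,.217,.030],np.radians(-2.2)); print(ctrl.sense()["moment"])
d=snap("wrist"); show(d,160,120,480,360,"w6"); b=snap("side"); show(b,150,130,250,205,"b6")
```

```text
tcp [0.4436 0.2179 0.0308] yaw 43.81 z [-1.7e-03 -3.0e-04 -1.0e+00] w 0.149 F [ 1.9  1.6 -2.8] t 6.9 q [ 0.41  0.11  2.15  0.    0.88 -0.36]
shift cm (start tool axes) [-0.13  0.    0.08] in target axes [-0.09  0.09  0.08] rot deg [-2.000e-02  1.000e-01  4.601e+01]
[ 0.28247937 -0.09441644 -0.00229613]
```

View pics/w6.png

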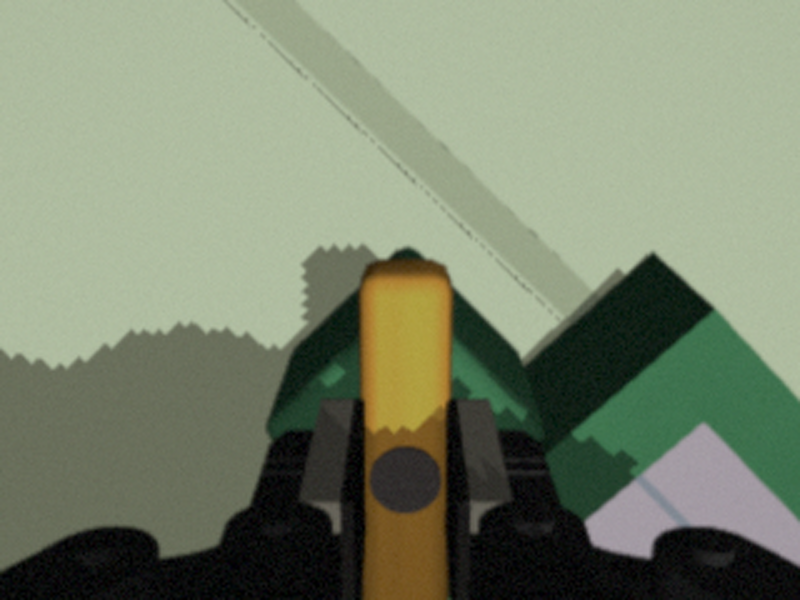

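View pics/b6.png

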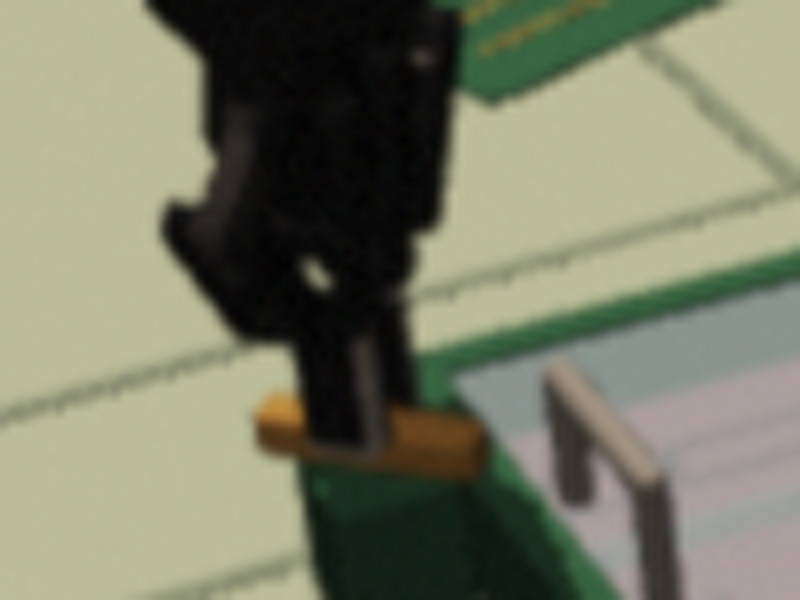

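The left bar turns with the gripper.

>>> jog_arm(rows=[0,0,4,0,0,0,0.8,0,0,7,0,0,0,0.8,0,0,7,0,0,0,0.8,0,0,7,0,0,0,0.8,0,0,7,0,0,0,0.8,0,0,7,0,0,0,0.8,0,0,5,0,0,0,0.8,0,0,2,0,0,0,0.8])

```text
time: 7.67
tcp_pos: [0.4446, 0.2183, 0.0308]
eef_rot: [-3.14, 0.063, -0.001]
contact_force: [2.6, 3.9, -6.2]
width: 0.146
```

>>> jog_arm(rows=[0,0,0,0,0,0,0.8,0,0,0,0,0,0,3,0,0,0,0,0,0,3,0,0,0,0,0,0,3,0,0,0,0,0,-1.5,3,0,0,0,0,0,-3,3,0,0,0,0,0,-4,3,0,0,0,0,0,0,3])

```text
time: 8.33
tcp_pos: [0.4488, 0.2196, 0.1236]
eef_rot: [-3.137, 0.057, -0.015]
contact_force: [2.1, 0.2, 0.3]
width: 0.349
```

Run:
```python
from h import *
delta([.4377,.0782,.12],np.radians(-80.5))
d=snap("wrist","w7")
for r in brass(d,lo=100): print(r[0].round(4),[round(x,1) for x in r[1:4]],r[4].round(0))
```

```text
tcp [0.4488 0.2196 0.1236] yaw -2.09 z [ 0.0096  0.0035 -0.9999] w 0.349 F [2.1 0.2 0.3] t 8.33 q [ 0.41 -0.    2.07 -0.    1.06  0.44]
shift cm (start tool axes) [-0.59 14.17  0.3 ] in target axes [13.76  3.43  0.36] rot deg [-0.56 -0.3  78.41]
[0.4444 0.2185] [62.8, 13.3, 88.1] [314. 242.]
```

View pics/w7.png

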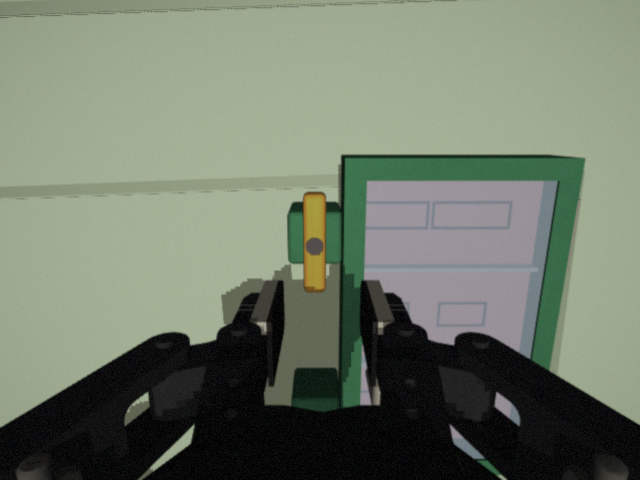

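>>> jog_arm(rows=[0,0,0,-0.2,3.6,0,3,0,0,0,-0.2,3.6,0,3,0,0,0,-0.2,3.6,0,3,0,0,0,0,3.4,0,3,0,0,7.1,0,0,0,3,0,0,7.1,0,0,0,3,0,0,7.1,0,0,0,3,0,0,7.1,0,0,0,3])

```text
time: 9.05
tcp_pos: [0.4316, 0.0751, 0.1153]
eef_rot: [3.026, -0.837, -0.005]
contact_force: [0.0, 0.2, 0.4]
width: 0.351
```

>>> jog_arm(rows=[0,0,7.1,0,0,0,3,0,0,7.1,0,0,0,3,0,0,7.1,0,0,0,3,0,0,7.1,0,0,0,3,0,0,7.1,0,0,0,3,0,0,7.1,0,0,0,3,0,0,7.1,0,0,0,3,0,0,0,0,0,0,3])

```text
time: 9.72
tcp_pos: [0.4316, 0.0756, 0.1153]
eef_rot: [2.397, -2.025, -0.003]
contact_force: [-0.0, 0.0, 0.3]
width: 0.354
```

Run:
```python
from h import *
d=snap("wrist","w8")
for r in brass(d,lo=100): print(r[0].round(4),[round(x,1) for x in r[1:4]],r[4].round(0))
delta([.4385,.0785,.0305],np.radians(-80.5))
```

```text
[0.4327 0.0219] [30.0, 29.6, 4.2] [411. 257.]
[ 0.4637 -0.0645] [10.6, 9.2, -51.1] [567. 231.]
[0.4404 0.0767] [62.5, 13.7, 9.2] [322. 227.]
[0.4456 0.2142] [62.9, 14.9, 87.3] [ 82. 181.]
[ 0.5175 -0.073 ] [10.9, 8.8, 54.8] [615. 139.]
tcp [0.4316 0.0757 0.1153] yaw -80.06 z [-0.0035 -0.0015 -1.    ] w 0.355 F [0.1 0.3 0.3] t 9.77 q [ 0.12 -0.11  2.19 -0.    1.07  1.52]
shift cm (start tool axes) [-0.17 -0.76  8.48] in target axes [-0.17 -0.72  8.48] rot deg [ 0.21 -0.05  0.44]
```

View pics/w8.png

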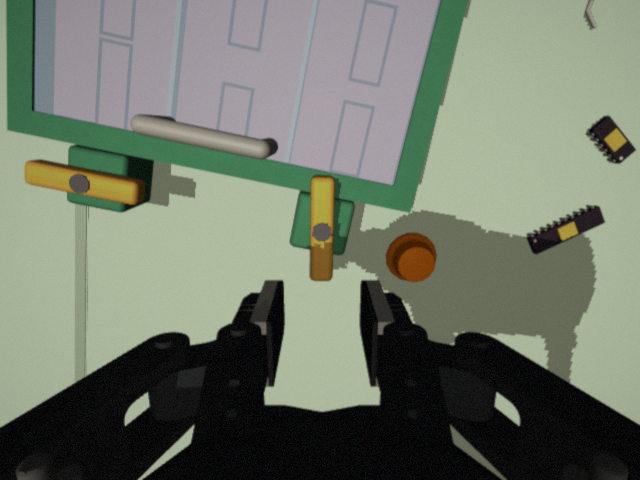

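>>> jog_arm(rows=[0.2,0,0.4,-0.1,-0.75,1,3,0,0,0,0,0,1.5,3,0,0,0,0,0,1.5,3,0,0,0,0,0,1.5,3,0,0,0,0,0,0.5,3,0,0,0,0,0,0.3,3,0,0,0,0,0,0,3,0,0,0,0,0,0,3])

```text
time: 10.43
tcp_pos: [0.44, 0.0781, 0.0535]
eef_rot: [-2.396, 2.031, -0.003]
contact_force: [-0.6, -0.2, 1.0]
width: 0.35
```

Run:
```python
from h import *
delta([.439,.0783,.0305],np.radians(-80.6))
```

```text
tcp [0.44   0.0781 0.0535] yaw -80.57 z [ 1.9e-03 -6.0e-04 -1.0e+00] w 0.35 F [-0.6 -0.2  1. ] t 10.43 q [ 0.12 -0.01  2.23 -0.    0.92  1.53]
shift cm (start tool axes) [-0.04  0.1   2.3 ] in target axes [-0.04  0.1   2.3 ] rot deg [-0.1  -0.05  0.03]
```

Then down, closing, and a counter-clockwise turn (negative rz).

>>> jog_arm(rows=[0,0,0,0,0.1,0.8,3,0,0,0,0,0,0.8,3,0,0,0,0,0,0.6,3,0,0,0,0,0,0.1,3,0,0,0,0,0,0,0.8,0,0,0,0,0,0,0.8,0,0,0,0,0,0,0.8,0,0,0,0,0,0,0.8])

```text
time: 11.1
tcp_pos: [0.4382, 0.077, 0.0296]
eef_rot: [2.395, -2.031, 0.003]
contact_force: [0.7, -5.3, -3.3]
width: 0.146
```

>>> jog_arm(rows=[0,0,-2,0,0,0,0.8,0,0,-4,0,0,0,0.8,0,0,-6,0,0,0,0.8,0,0,-6,0,0,0,0.8,0,0,-6,0,0,0,0.8,0,0,-6,0,0,0,0.8,0,0,-6,0,0,0,0.8,0,0,-4,0,0,0,0.8])

```text
time: 11.77
tcp_pos: [0.4385, 0.0763, 0.0295]
eef_rot: [2.947, -1.081, 0.003]
contact_force: [1.5, -8.8, -4.8]
width: 0.153
```

Run:
```python
from h import *
delta([.439,.0783,.0305],np.radians(-2.2))
```

```text
tcp [0.4385 0.0763 0.0295] yaw -40.28 z [ 0.0011 -0.0034 -1.    ] w 0.153 F [ 1.5 -8.8 -4.8] t 11.77 q [ 0.12  0.02  2.25 -0.    0.87  0.83]
shift cm (start tool axes) [-0.09 -0.19 -0.1 ] in target axes [ 0.04 -0.2  -0.1 ] rot deg [  0.16  -0.13 -38.08]
```

>>> jog_arm(rows=[0,0,-4,0.06,0.08,0,0.8,0,0,-7,0,0,0,0.8,0,0,-7,0,0,0,0.8,0,0,-7,0,0,0,0.8,0,0,-7,0,0,0,0.8,0,0,-4,0,0,0,0.8,0,0,-2,0,0,0,0.8,0,0,0,0,0,0,0.8])

```text
time: 12.43
tcp_pos: [0.4393, 0.0759, 0.0297]
eef_rot: [3.139, -0.068, 0.005]
contact_force: [3.5, -5.7, -7.1]
width: 0.145
```

>>> jog_arm(rows=[0,0,0,0,0,0,0.8,0,0,0,0,0,0,3,0,0,0,0,0,0,3,0,0,0,0,0,0,3,0,0,0,0,0,-1.5,3,0,0,0,0,0,-3,3,0,0,0,0,0,-4,3,0,0,0,0,0,-3,3])

```text
time: 13.1
tcp_pos: [0.4387, 0.0774, 0.1475]
eef_rot: [-3.141, 0.072, -0.004]
contact_force: [1.2, 0.2, -0.3]
width: 0.352
```

Run:
```python
from h import *
d=snap("wrist","w9")
for r in brass(d,lo=100): print(r[0].round(4),[round(x,1) for x in r[1:4]],r[4].round(0))
delta([.439,.0783,.0305],np.radians(-2.2))
b=snap("side"); show(b,150,110,350,260,"b9"); a=snap("scene"); show(a,290,150,430,255,"a9")
for i,dd in enumerate((a,b)):
  for r in brass(dd,lo=40): print("sb"[i],r[0].round(4),[round(x,1) for x in r[1:4]],r[4].round(0))
```

```text
[0.4229 0.0282] [32.8, 25.9, 86.0] [300. 298.]
[0.439  0.0774] [62.8, 13.8, 87.0] [322. 229.]
[0.4434 0.1996] [30.3, 13.5, 87.8] [321.  28.]
tcp [0.4434 0.078  0.154 ] yaw -2.61 z [ 0.0134  0.0014 -0.9999] w 0.35 F [2.9 0.3 3.6] t 13.15 q [ 0.12 -0.14  2.14 -0.    1.13  0.16]
shift cm (start tool axes) [-6.100e-01  1.000e-02  1.235e+01] in target axes [-0.44 -0.02 12.35] rot deg [-0.11 -0.76 -0.41]
s [ 0.4183 -0.4299] [95.0, 22.4, -7.7] [141. 327.]
s [0.8221 0.0594] [415.2, 66.8, -89.4] [458. 286.]
s [0.4426 0.0692] [67.4, 18.5, -89.9] [324. 202.]
s [0.4474 0.2087] [68.3, 16.6, 87.3] [358. 178.]
s [0.8884 0.7674] [238.8, 208.6, -86.5] [601. 154.]
s [0.5266 0.9493] [144.1, 50.8, -68.3] [504.  93.]
s [0.624  0.9889] [214.7, 74.1, -77.2] [532. 100.]
s [0.7956 1.0274] [322.4, 261.4, -80.1] [596. 108.]
s [0.4482 0.9625] [198.8, 82.5, -65.3] [483.  86.]
s [0.7543 1.2454] [269.8, 110.5, -2.0] [601.  82.]
s [-0.2363  0.7429] [212.5, 56.8, -51.0] [298.  63.]
s [-0.3037  0.5935] [478.3, 196.6, -41.8] [259.  73.]
s [-1.2566  0.0389] [292.1, 65.0, -22.1] [ 5. 60.]
s [0.5221 1.2777] [523.1, 286.2
[... 1418 characters left out ...]
 [1.4688 0.7096] [764.7, 46.2, -89.2] [435.  40.]
b [0.5425 1.6641] [127.9, 100.5, 81.6] [84. 17.]
b [0.6076 1.226 ] [743.0, 372.7, 80.4] [129.  48.]
b [0.5684 1.806 ] [115.6, 89.3, 1.7] [82.  7.]
b [2.2212 0.4433] [602.3, 45.5, 34.6] [634.  24.]
b [2.0795 0.5687] [569.6, 500.6, -34.6] [560.   9.]
b [1.8553 0.9462] [134.8, 110.3, 55.0] [462.   3.]
b [1.7391 1.0301] [177.4, 40.4, 88.5] [422.   4.]
b [1.4451 1.252 ] [171.4, 74.9, 89.0] [331.   3.]
b [1.1999 1.2024] [578.8, 418.0, 66.9] [287.  17.]
b [0.9996 1.3386] [498.1, 48.3, 68.4] [223.  18.]
b [0.749  1.6894] [297.7, 183.5, -1.3] [133.   8.]
b [0.6772 1.8079] [113.9, 92.3, 59.7] [109.   3.]
b [0.2691 1.5821] [1149.5, 88.2, 83.1] [10. 49.]
```

View pics/w9.png

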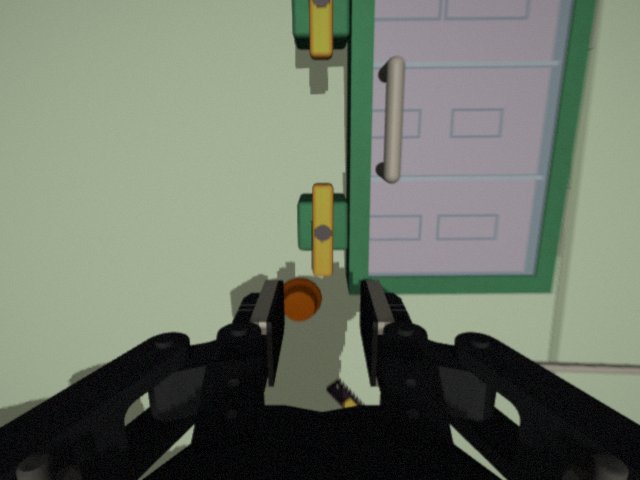

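View pics/b9.png

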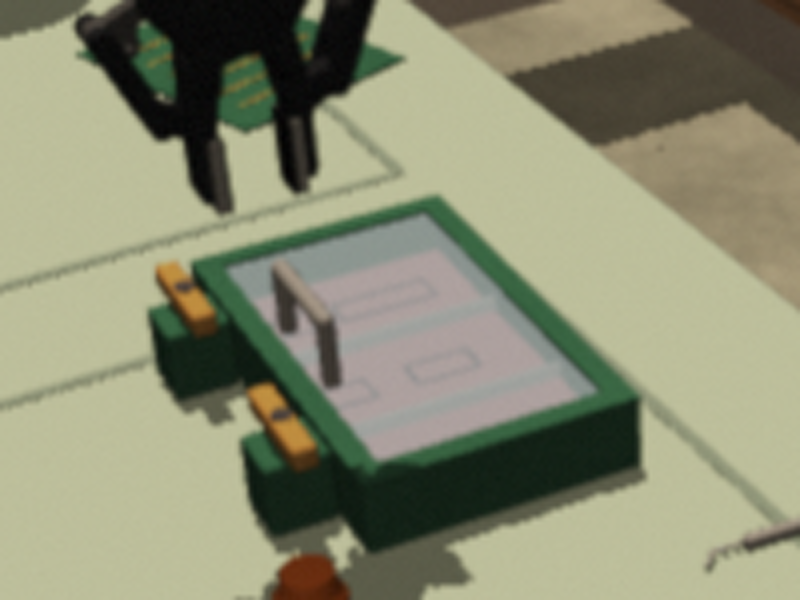

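Both bars read clear (88.1° and 87.0° against the edge at 87.8°). Next is the handle.

Run:
```python
from h import *
d=snap("wrist")
# handle ends: brightish greyish bar
print(plane(d,[[396,62],[392,178]],.079).round(4), plane(d,[[320.,60],[322,233]],.058).round(4))
delta([.4805,.146,.10],np.radians(-2.2))
```

```text
[[0.4874 0.1772 0.079 ]
 [0.4853 0.1134 0.079 ]] [[0.4457 0.1834 0.058 ]
 [0.4421 0.076  0.058 ]]
tcp [0.4395 0.0774 0.1465] yaw -2.62 z [ 4.8e-03  2.0e-04 -1.0e+00] w 0.351 F [ 0.2 -0.4  0.1] t 13.3 q [ 0.12 -0.13  2.14 -0.    1.12  0.16]
shift cm (start tool axes) [ 3.76 -7.04  4.67] in target axes [ 3.83 -7.02  4.65] rot deg [-0.02 -0.27 -0.42]
```

>>> jog_arm(rows=[0,-0.2,-0.4,1.3,-2.4,0,4,0,0,0,1.3,-2.4,0,4,0,0,0,1.3,-2.2,0,4,0,0,0,0,0,1.5,4,0,0,0,0,0,1.5,4,0,0,0,0,0,1.5,4,0,0,0,0,0,0,4,0,0,0,0,0,0,4])

```text
time: 13.97
tcp_pos: [0.4777, 0.1448, 0.0973]
eef_rot: [3.139, -0.061, -0.012]
contact_force: [0.8, -0.0, 0.6]
width: 0.466
```

Run:
```python
from h import *
d=snap("wrist","w10")
delta([.482,.1455,.048],np.radians(-2.2))
```

```text
tcp [0.479  0.1451 0.0987] yaw -2.22 z [-0.0051 -0.0011 -1.    ] w 0.469 F [-0.9  0.4  0.3] t 14.02 q [0.24 0.04 2.08 0.   1.03 0.28]
shift cm (start tool axes) [ 0.32 -0.06  5.07] in target axes [ 0.3  -0.06  5.07] rot deg [ 0.07  0.29 -0.02]
```

View pics/w10.png

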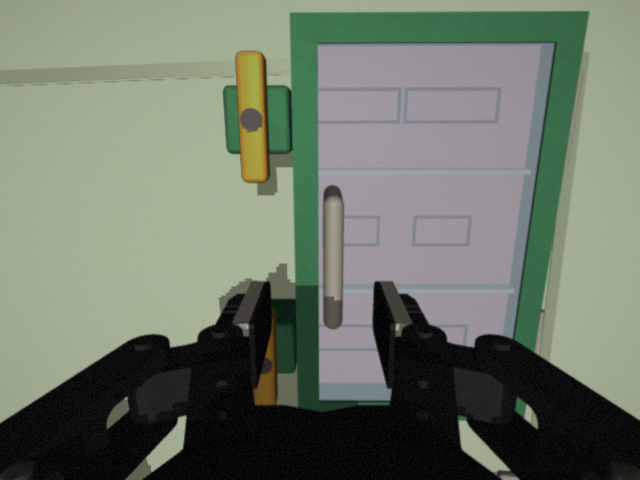

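Run:
```python
from h import *
d=snap("wrist")
print(plane(d,[[334,205],[333,315]],.078).round(4))
delta([.482,.1455,.048],np.radians(-2.2))
p,R,s=tool(); print(proj(d,[p+R@[0,0,-.03],p+R@[0,0,-.02],p]))
```

```text
[[0.4856 0.1755 0.078 ]
 [0.4833 0.1179 0.078 ]]
tcp [0.48   0.1452 0.0997] yaw -2.23 z [-3.e-03 -6.e-04 -1.e+00] w 0.468 F [-0.1  0.1 -0.2] t 14.07 q [0.24 0.04 2.08 0.   1.03 0.28]
shift cm (start tool axes) [ 0.22 -0.04  5.17] in target axes [ 0.2  -0.04  5.17] rot deg [ 0.04  0.17 -0.03]
[[325.00279968 312.38759808]
 [324.85091615 300.90541858]
 [324.59795151 281.78024567]]
```

>>> jog_arm(rows=[0,0.2,0,0.35,0,1.5,4,0,0,0,0,0,1.5,4,0,0,0,0,0,1.2,4,0,0,0,0,0,0.8,4,0,0,0,0,0,0.2,4,0,0,0,0,0,0,4,0,0,0,0,0,0,4,0,0,0,0,0,0,4], force=25)

```text
time: 14.73
tcp_pos: [0.4845, 0.1453, 0.0488]
eef_rot: [3.141, -0.061, 0.004]
contact_force: [-0.4, -0.1, 0.1]
width: 0.471
```

Run:
```python
from h import *
d=snap("wrist","w11"); b=snap("side"); show(b,170,90,330,210,"b11")
delta([.4835,.1455,.048],np.radians(-2.2))
```

```text
tcp [0.4844 0.1453 0.0487] yaw -2.22 z [ 2.8e-03 -2.0e-04 -1.0e+00] w 0.466 F [ 0.2 -0.2 -0.3] t 14.83 q [ 0.24  0.11  2.11 -0.    0.92  0.28]
shift cm (start tool axes) [-0.09 -0.02  0.07] in target axes [-0.09 -0.02  0.07] rot deg [ 0.01 -0.16 -0.02]
```

View pics/b11.png

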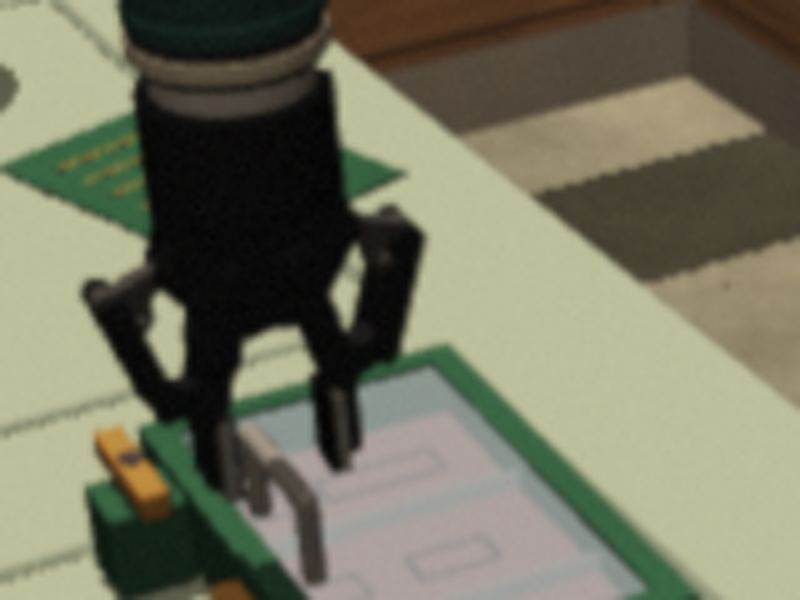

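>>> jog_arm(rows=[0,0,0,0,0,0,0.5,0,0,0,0,0,0,0.5,0,0,0,0,0,0,0.5,0,0,0,0,0,0,0.5,0,0,0,0,0,0,0.5,0,0,0,0,0,0,0.5,0,0,0,0,0,0,0.5,0,0,0,0,0,0,0.5])

```text
time: 15.5
tcp_pos: [0.483, 0.1452, 0.0482]
eef_rot: [3.14, -0.061, -0.0]
contact_force: [-4.6, 1.2, 6.1]
width: 0.105
```

Run:
```python
from h import *
delta([.4835,.1455,.048],np.radians(-2.2))
import numpy as np
# arc waypoints: bar rel hinge
r0=np.array([-.130,.043]); 
prev=r0
for i in range(1,33):
    th=np.radians(90)*i/32; c,s=np.cos(th),np.sin(th)
    # opening: rotate from -x toward up toward +x  (clockwise in x-z)
    p=np.array([c*r0[0]+s*r0[1], -s*r0[0]+c*r0[1]])
    if i%4==0: print(i,(p-r0).round(4),((p-prev)*100).round(2)); prev=p
```

```text
tcp [0.483  0.1452 0.0482] yaw -2.23 z [-2.e-04 -6.e-04 -1.e+00] w 0.105 F [-4.6  1.2  6.1] t 15.5 q [ 0.24  0.11  2.12 -0.    0.92  0.28]
shift cm (start tool axes) [ 0.05 -0.03  0.02] in target axes [ 0.05 -0.03  0.02] rot deg [ 0.03  0.01 -0.03]
4 [0.0109 0.0245] [1.09 2.45]
8 [0.0264 0.0465] [1.55 2.19]
12 [0.0458 0.065 ] [1.94 1.85]
16 [0.0685 0.0793] [2.27 1.44]
20 [0.0935 0.089 ] [2.5  0.97]
24 [0.12   0.0936] [2.64 0.46]
28 [0.1468 0.0929] [ 2.68 -0.07]
32 [0.173 0.087] [ 2.62 -0.59]
```

>>> jog_arm(rows=[0,0,0,0.32,0,-0.83,0.5,0,0,0,0.36,0,-0.82,0.5,0,0,0,0.41,0,-0.8,0.5,0,0,0,0.48,0,-0.76,0.5,0,0,0,0.52,0,-0.73,0.5,0,0,0,0.55,0,-0.7,0.5,0,0,0,0.62,0,-0.64,0.5,0,0,0,0.66,0,-0.61,0.5])

```text
time: 16.17
tcp_pos: [0.5192, 0.1438, 0.1074]
eef_rot: [3.14, -0.062, -0.012]
contact_force: [-13.2, 2.9, 5.8]
width: 0.101
```

Run:
```python
from h import *
delta([.483+.0394,.1452,.0482+.0588],np.radians(-2.2))
b=snap("side","b12")
```

```text
tcp [0.5192 0.1438 0.1074] yaw -2.25 z [-7.4e-03 -6.0e-04 -1.0e+00] w 0.101 F [-13.2   2.9   5.8] t 16.17 q [0.22 0.1  1.99 0.   1.05 0.26]
shift cm (start tool axes) [ 0.31 -0.15  0.03] in target axes [ 0.31 -0.15  0.04] rot deg [ 0.05  0.42 -0.05]
```

View pics/b12.png

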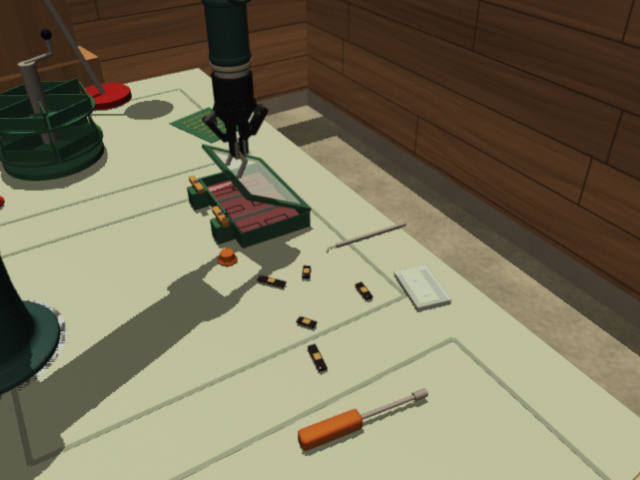

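>>> jog_arm(rows=[0,0,0,0.68,0,-0.58,0.5,0,0,0,0.72,0,-0.52,0.5,0,0,0,0.76,0,-0.48,0.5,0,0,0,0.79,0,-0.43,0.5,0,0,0,0.82,0,-0.37,0.5,0,0,0,0.83,0,-0.32,0.5,0,0,0,0.85,0,-0.27,0.5,0,0,0,0.87,0,-0.21,0.5])

```text
time: 16.88
tcp_pos: [0.5864, 0.1413, 0.1417]
eef_rot: [3.141, -0.061, 0.002]
contact_force: [-4.8, 0.6, 5.0]
width: 0.104
```

Run:
```python
from h import *
delta([.483+.1021,.1452-.004,.0482+.0910],np.radians(-2.2))
```

```text
tcp [0.5864 0.1413 0.1417] yaw -2.22 z [ 1.5e-03 -3.0e-04 -1.0e+00] w 0.104 F [-4.8  0.6  5. ] t 16.88 q [ 0.2   0.18  1.84 -0.    1.12  0.23]
shift cm (start tool axes) [-0.13  0.02  0.25] in target axes [-0.13  0.02  0.25] rot deg [ 0.01 -0.09 -0.02]
```

>>> jog_arm(rows=[0,0,0,0.88,0,-0.12,0.5,0,0,0,0.88,0,-0.08,0.5,0,0,0,0.89,0,0,0.5,0,0,0,0.89,0,0.03,0.5,0,0,0,0.89,0,0.06,0.5,0,0,0,0.88,0,0.15,0.5,0,0,0,0.87,0,0.2,0.5,0,0,0,0.87,0,0.25,0.5])

```text
time: 17.55
tcp_pos: [0.6579, 0.1386, 0.1346]
eef_rot: [3.141, -0.061, 0.004]
contact_force: [-3.1, 1.4, 5.2]
width: 0.102
```

Run:
```python
from h import *
delta([.483+.173,.1452-.007,.0482+.0870],np.radians(-2.2))
b=snap("side","b13")
```

```text
tcp [0.6579 0.1386 0.1346] yaw -2.23 z [ 2.8e-03 -2.0e-04 -1.0e+00] w 0.102 F [-3.1  1.4  5.2] t 17.55 q [ 0.17  0.31  1.69 -0.    1.14  0.21]
shift cm (start tool axes) [-0.19  0.04 -0.06] in target axes [-0.19  0.04 -0.06] rot deg [ 0.01 -0.16 -0.03]
```

View pics/b13.png

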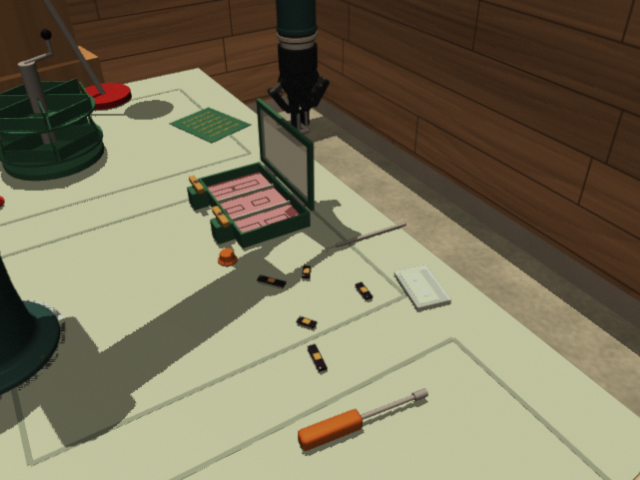

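>>> jog_arm(rows=[0,0,0,0,0,0,2.4,0,0,0,0,0,0,2.4,0,0,0,0,0,0,2.4,0,0,0,0,0,-2,2.4,0,0,0,0,0,-3.5,2.4,0,0,0,0,0,-4,2.4,0,0,0,0,0,-4,2.4,0,0,0,0,0,-4,2.4])

```text
time: 18.27
tcp_pos: [0.6554, 0.1381, 0.31]
eef_rot: [3.14, -0.061, 0.001]
contact_force: [0.3, 1.0, -0.1]
width: 0.28
```

Run:
```python
from h import *
delta([.50,-.15,.25],np.radians(0))
b=snap("side"); show(b,150,90,350,240,"b14")
```

```text
tcp [0.6554 0.1381 0.31  ] yaw -2.23 z [ 4.0e-04 -1.3e-03 -1.0e+00] w 0.28 F [ 0.3  1.  -0.1] t 18.27 q [ 0.17  0.21  1.49 -0.    1.44  0.21]
shift cm (start tool axes) [-14.41  29.39   6.03] in target axes [-15.54  28.81   6.  ] rot deg [ 0.07 -0.02 -2.23]
```

View pics/b14.png

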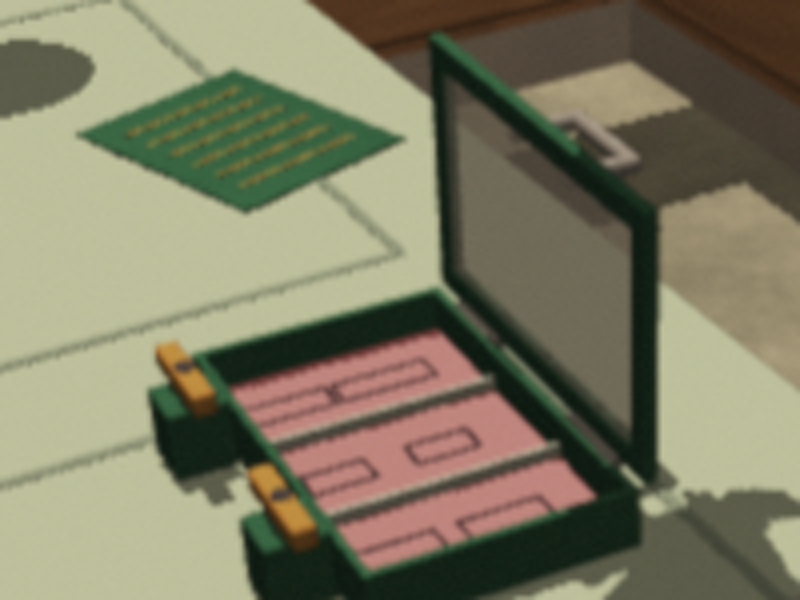

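>>> jog_arm(rows=[0,0,0,-2.2,3.5,0,5,0,0,0,-2.2,3.5,0,5,0,0,0,-2.2,3.5,0,5,0,0,0,-2.2,3.5,0.5,5,0,0,0,-2.2,3.5,0.5,5,0,0,0,-2.2,3.4,0.5,5,0,0,0,-2.2,3,0.5,5,0,0,0,-1.5,1,0,5])

```text
time: 18.98
tcp_pos: [0.4744, -0.1068, 0.2871]
eef_rot: [3.138, -0.065, -0.002]
contact_force: [-0.2, 0.8, -0.3]
width: 0.584
```

>>> jog_arm(rows=[0,0,0,0,0,0,5,0,0,0,0,0,0,5,0,0,0,0,0,0,5,0,0,0,0,0,0,5,0,0,0,0,0,0,5,0,0,0,0,0,0,5,0,0,0,0,0,0,5,0,0,0,0,0,0,5])

```text
time: 19.65
tcp_pos: [0.478, -0.1033, 0.2887]
eef_rot: [3.141, -0.06, 0.002]
contact_force: [-0.6, -0.1, -0.1]
width: 0.587
```

Run:
```python
from h import *
delta([.50,-.15,.25],np.radians(0))
d=snap("wrist","w15")
for r in chips(d): print(r[0].round(4),[round(x,1) for x in r[1:4]],r[4].round(0))
```

```text
tcp [ 0.478  -0.1033  0.2887] yaw -2.18 z [ 1.1e-03 -5.0e-04 -1.0e+00] w 0.587 F [-0.6 -0.1 -0.1] t 19.65 q [-0.26 -0.14  1.88 -0.    1.39 -0.23]
shift cm (start tool axes) [2.37 4.58 3.88] in target axes [2.2  4.67 3.87] rot deg [ 0.03 -0.06 -2.18]
[ 0.4327 -0.2955] [53.9, 14.4, 79.6] [292. 339.]
[ 0.4576 -0.2209] [32.8, 15.5, -57.7] [309. 284.]
[ 0.5215 -0.1092] [30.8, 13.1, 56.2] [359. 193.]
[ 0.4561 -0.099 ] [50.8, 12.7, -52.8] [303. 186.]
```

View pics/w15.png

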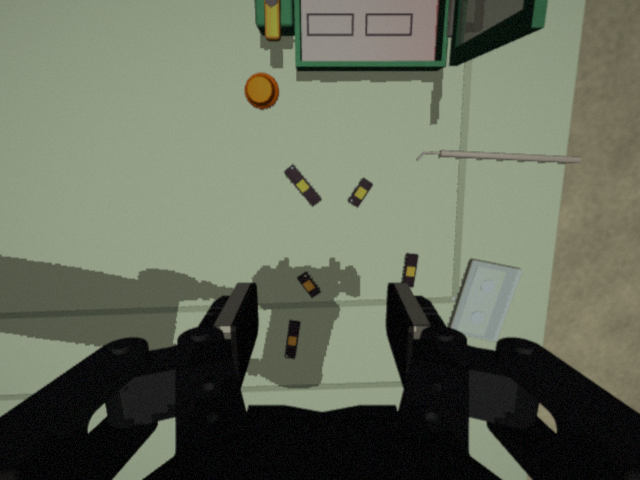

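>>> jog_arm(rows=[0,0,0,2.2,0.2,2.5,3,0,0,0,2.2,0.2,2.5,3,0,0,6.4,0,0,3,3,0,0,6.4,0,0,3,3,0,0,6.4,0,0,3,3,0,0,6.4,0,0,3,3,0,0,6.4,0,0,2,3,0,0,0,0,0,0,3], force=30)

```text
time: 20.37
tcp_pos: [0.5173, -0.1083, 0.0935]
eef_rot: [3.001, -0.928, -0.014]
contact_force: [-0.7, 0.1, -0.1]
width: 0.353
```

Run:
```python
from h import *
d=snap("wrist","w16")
for r in chips(d): print(r[0].round(4),[round(x,1) for x in r[1:4]],r[4].round(0))
delta([.5215,-.109,.0],np.radians(-34))
```

```text
[ 0.5808 -0.2073] [43.8, 14.3, 83.3] [479. 295.]
[ 0.5221 -0.1097] [31.6, 13.3, 55.6] [330. 228.]
[0.4911 0.068 ] [47.9, 21.2, -1.9] [108.  24.]
[0.4556 0.0708] [63.2, 10.8, 87.9] [65. 45.]
tcp [ 0.5192 -0.1088  0.0961] yaw -34.09 z [-0.0048  0.001  -1.    ] w 0.351 F [-0.1 -0.1  1.2] t 20.42 q [-0.25  0.1   2.02 -0.    1.03  0.34]
shift cm (start tool axes) [ 0.24 -0.13  9.61] in target axes [ 0.2  -0.11  9.61] rot deg [ 0.11  0.26 -0.09]
```

View pics/w16.png

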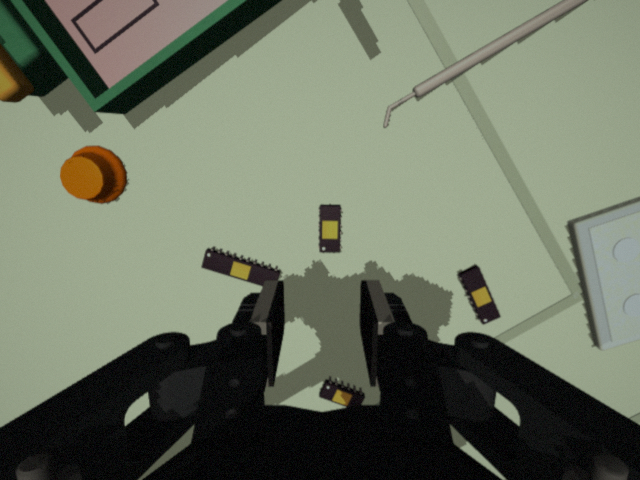

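>>> jog_arm(rows=[0,0.2,0,0.1,-0.1,2.5,3,0,0,0,0,0,2.5,3,0,0,0,0,0,2,3,0,0,0,0,0,1.3,3,0,0,0,0,0,0.7,3,0,0,0,0,0,0,3,0,0,0,0,0,0,3,0,0,0,0,0,0,3])

```text
time: 21.08
tcp_pos: [0.5252, -0.1099, 0.0108]
eef_rot: [3.002, -0.923, 0.013]
contact_force: [0.5, 0.3, 0.5]
width: 0.35
```

Run:
```python
from h import *
d=snap("wrist","w17")
for r in chips(d): print(r[0].round(4),[round(x,1) for x in r[1:4]],r[4].round(0))
delta([.522,-.1093,-.015],np.radians(-34))
b=snap("side"); show(b,250,210,370,300,"b17")
```

```text
[ 0.5218 -0.1096] [33.2, 14.1, 55.0] [315. 279.]
tcp [ 0.5251 -0.1099  0.0108] yaw -34.19 z [ 0.0074 -0.0034 -1.    ] w 0.35 F [ 0.5 -0.3  0.7] t 21.13 q [-0.25  0.21  2.08 -0.    0.85  0.35]
shift cm (start tool axes) [-0.31  0.13  2.57] in target axes [-0.29  0.13  2.58] rot deg [-0.08 -0.46 -0.18]
```

View pics/w17.png

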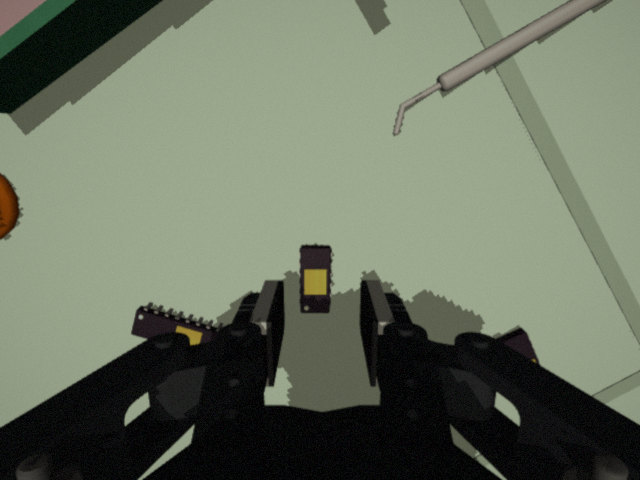

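View pics/b17.png

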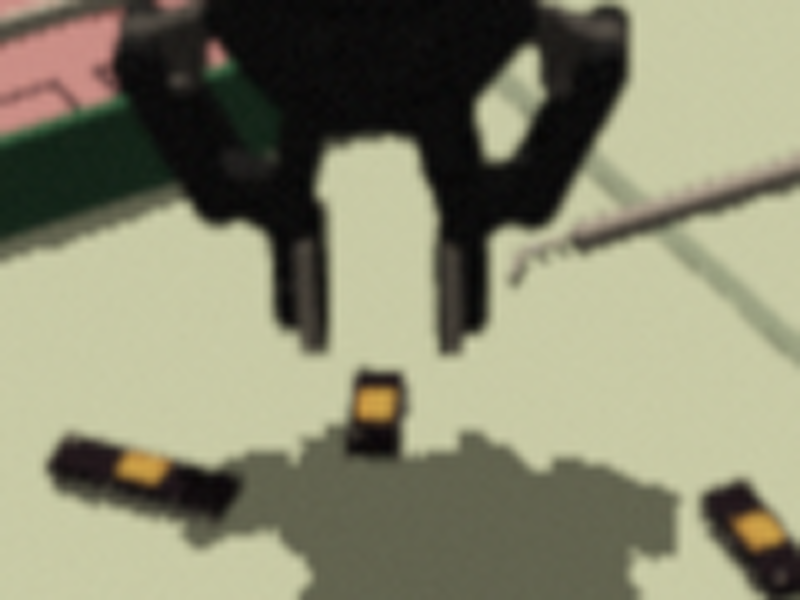

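>>> jog_arm(rows=[0,-0.4,-0.2,-0.3,0.13,0.5,3,0,0,0,0,0,0.7,3,0,0,0,0,0,0.7,3,0,0,0,0,0,0.4,3,0,0,0,0,0,0,3,0,0,0,0,0,0,3,0,0,0,0,0,0,3,0,0,0,0,0,0,3])

```text
time: 21.85
tcp_pos: [0.5205, -0.1089, -0.014]
eef_rot: [-3.003, 0.919, 0.002]
contact_force: [-0.2, -0.0, -1.4]
width: 0.35
```

Run:
```python
from h import *
d=snap("wrist","w18")
for r in chips(d): print(r[0].round(4),[round(x,1) for x in r[1:4]],r[4].round(0))
delta([.522,-.1093,-.015],np.radians(-34))
b=snap("side"); show(b,250,210,370,300,"b18")
```

```text
[ 0.5216 -0.1096] [33.9, 14.6, 55.4] [325. 297.]
[0.4978 0.029 ] [48.2, 18.9, -2.1] [40. 26.]
tcp [ 0.5205 -0.1089 -0.0138] yaw -34.02 z [-0.001   0.0012 -1.    ] w 0.35 F [0.4 0.  0.4] t 21.9 q [-0.25  0.25  2.09  0.    0.81  0.34]
shift cm (start tool axes) [ 0.15 -0.05  0.12] in target axes [ 0.14 -0.05  0.12] rot deg [-0.02  0.09 -0.02]
```

View pics/b18.png

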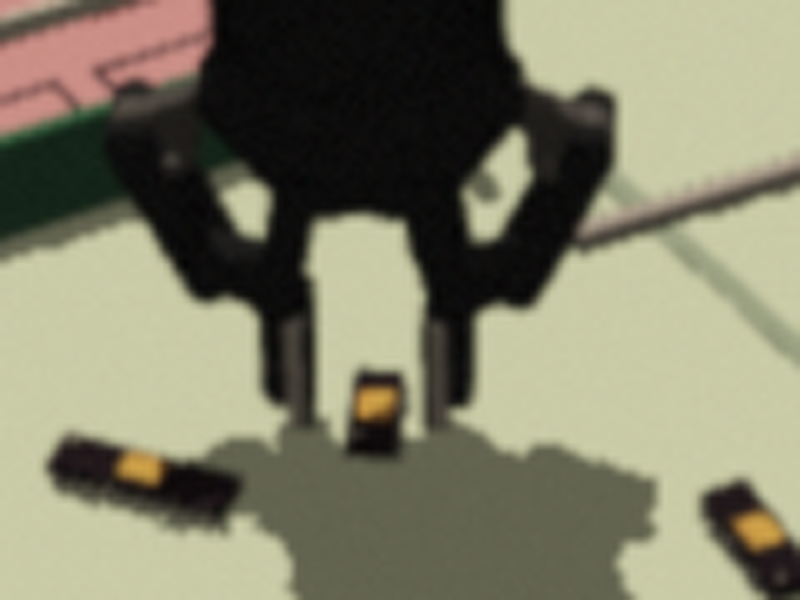

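View pics/w18.png

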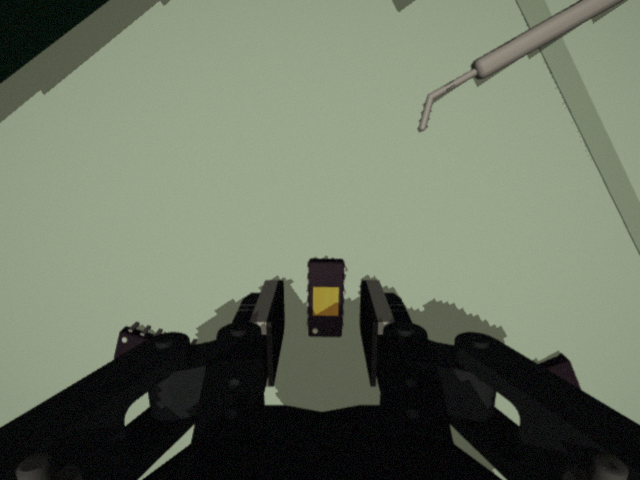

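>>> jog_arm(rows=[0,0,0,0.1,0,0,1,0,0,0,0,0,0,0.5,0,0,0,0,0,0,0.5,0,0,0,0,0,0,0.5,0,0,0,0,0,0,0.5,0,0,0,0,0,0,0.5,0,0,0,0,0,-1,0.5,0,0,0,0,0,-2,0.5])

```text
time: 22.62
tcp_pos: [0.518, -0.1086, 0.0138]
eef_rot: [-3.004, 0.919, 0.013]
contact_force: [0.7, 0.7, -1.1]
width: 0.151
```

Run:
```python
from h import *
d=snap("wrist","w19"); show(d,200,200,440,380,"w19")
delta([.522,-.1093,.1],np.radians(-34))
b=snap("side"); show(b,250,190,370,280,"b19")
```

```text
tcp [ 0.5222 -0.1097  0.0191] yaw -34.02 z [ 4.e-04  9.e-04 -1.e+00] w 0.152 F [ 1.1 -0.5  1.9] t 22.67 q [-0.25  0.2   2.07  0.    0.87  0.34]
shift cm (start tool axes) [-0.04 -0.03 -8.09] in target axes [-0.04 -0.02 -8.09] rot deg [-0.05  0.01 -0.02]
```

View pics/b19.png

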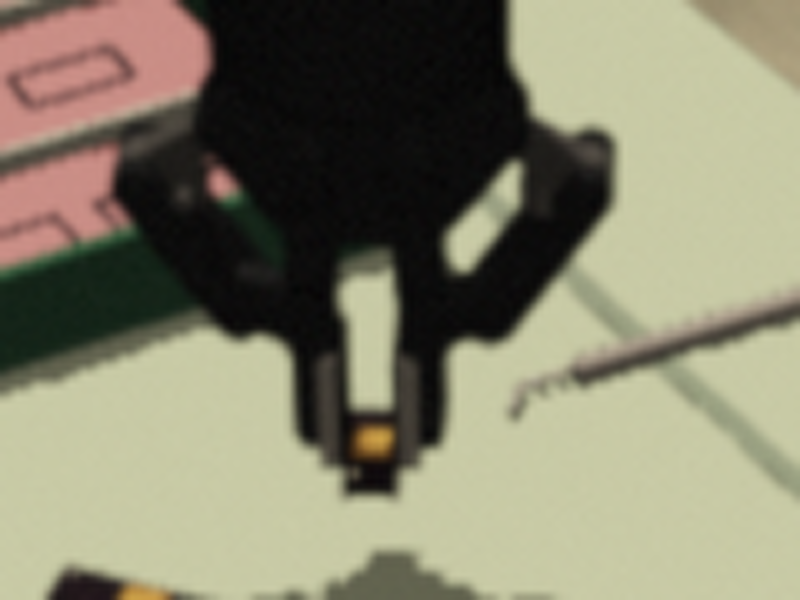

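View pics/w19.png

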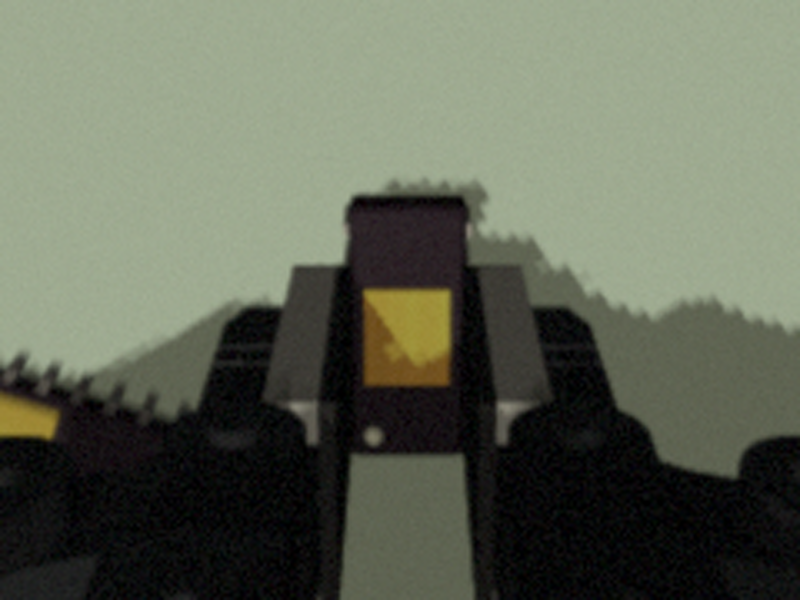

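>>> jog_arm(rows=[0,0,0,0,0,-3.5,0.5,0,0,0,0,0,-4,0.5,0,0,-7,-1.8,-3.6,0,0.5,0,0,0,-1.5,-3.6,0,0.5,0,0,0,-1.5,-3.6,0,0.5,0,0,0,-1.5,-3.6,0,0.5,0,0,0,-1.5,-3.6,0,0.5,0,0,0,-1.5,-3.6,0,0.5])

```text
time: 23.38
tcp_pos: [0.5409, 0.1265, 0.0909]
eef_rot: [-3.054, 0.734, 0.003]
contact_force: [0.8, -0.2, -0.3]
width: 0.155
```

>>> jog_arm(rows=[0,0,-7,0,0,0,0.5,0,0,-7,0,0,0,0.5,0,0,-7,0,0,0,0.5,0,0,-7,0,0,0,0.5,0,0,-7,0,0,0,0.5,0,0,-7,0,0,0,0.5,0,0,-7,0,0,0,0.5,0,0,-7,0,0,0,0.5])

```text
time: 24.05
tcp_pos: [0.5409, 0.1248, 0.0906]
eef_rot: [-3.038, -0.795, 0.003]
contact_force: [-0.1, -0.2, -0.4]
width: 0.152
```

Run:
```python
from h import *
delta([.557,.143,.1],np.radians(87.8))
```

```text
tcp [0.5409 0.1248 0.0906] yaw 29.33 z [-0.0023  0.0013 -1.    ] w 0.152 F [-0.1 -0.2 -0.4] t 24.05 q [ 0.18  0.15  1.98  0.    1.02 -0.33]
shift cm (start tool axes) [ 2.29 -0.8  -0.95] in target axes [ 1.88  1.54 -0.94] rot deg [-1.600e-01  1.000e-02 -5.847e+01]
```

>>> jog_arm(rows=[0,0,-7.1,0.8,-0.3,0,0.5,0,0,-7.1,0.8,0,0,0.5,0,0,-7.1,0.7,0,0,0.5,0,0,-7.1,0,0,0,0.5,0,0,-7.1,0,0,0,0.5,0,0,-7.1,0,0,0,0.5,0,0,-7.1,0,0,0,0.5,0,0,-7.1,0,0,0,0.5])

```text
time: 24.72
tcp_pos: [0.558, 0.1408, 0.0904]
eef_rot: [-2.293, -2.143, 0.002]
contact_force: [0.8, 0.5, -0.4]
width: 0.154
```

Run:
```python
from h import *
delta([.557,.143,.03],np.radians(87.8))
d=snap("wrist","w20")
```

```text
tcp [0.558  0.1408 0.0904] yaw 86.13 z [-0.0025  0.0012 -1.    ] w 0.154 F [ 0.8  0.5 -0.4] t 24.72 q [ 0.2   0.18  1.94  0.    1.03 -1.3 ]
shift cm (start tool axes) [ 0.21 -0.1   6.04] in target axes [ 0.22 -0.11  6.04] rot deg [-0.15 -0.06 -1.67]
```

View pics/w20.png

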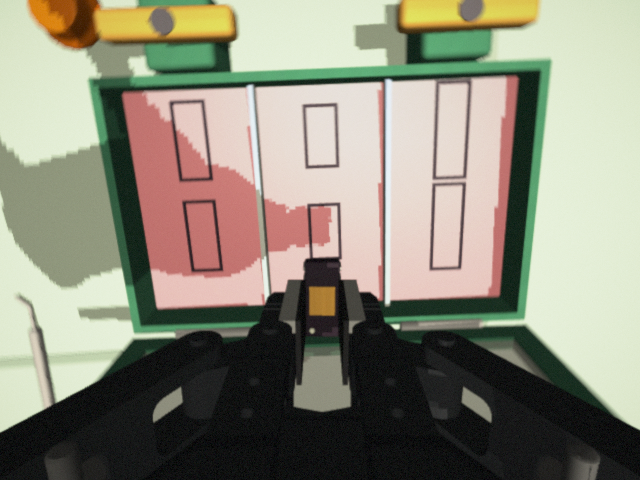

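Run:
```python
from h import *
d=snap("wrist")
W=plane(d,[[191,140],[202,235],[321,135],[324,231],[452,130],[447,226]],.010)[:,:2]; print(W.round(4).tolist())
loc=np.array([[-.04,-.079],[.02,-.079],[-.04,0],[.02,0],[-.04,.079],[.02,.079]])
a=loc-loc.mean(0); b=W-W.mean(0); H=a.T@b; th=np.arctan2(H[0,1]-H[1,0],H[0,0]+H[1,1])
R=np.array([[np.cos(th),-np.sin(th)],[np.sin(th),np.cos(th)]])
o=W.mean(0)-R@loc.mean(0); print("case",o.round(4),np.degrees(th).round(2)); print((loc@R.T+o).round(4).tolist())
```

```text
[[0.4929, 0.065], [0.5525, 0.0633], [0.4948, 0.1439], [0.5547, 0.1421], [0.4968, 0.2229], [0.5563, 0.2211]]
case [0.5347 0.1428] -1.44
[[0.4927, 0.0648], [0.5527, 0.0633], [0.4947, 0.1438], [0.5547, 0.1423], [0.4967, 0.2228], [0.5567, 0.2213]]
```

>>> jog_arm(rows=[0,0,-1.7,0.15,-0.35,2,0.5,0,0,0,0,0,2.5,0.5,0,0,0,0,0,2,0.5,0,0,0,0,0,1.3,0.5,0,0,0,0,0,0.7,0.5,0,0,0,0,0,0.3,0.5,0,0,0,0,0,0,0.5,0,0,0,0,0,0,0.5])

```text
time: 25.48
tcp_pos: [0.5559, 0.1428, 0.004]
eef_rot: [-2.27, -2.17, -0.002]
contact_force: [0.1, 0.1, 0.6]
width: 0.149
```

Run:
```python
from h import *
delta([.5547,.1423,-.003],np.radians(88.2))
```

```text
tcp [0.5559 0.1428 0.004 ] yaw 87.44 z [-1.0e-04  1.7e-03 -1.0e+00] w 0.149 F [0.1 0.1 0.6] t 25.48 q [ 0.21  0.29  1.99  0.    0.86 -1.32]
shift cm (start tool axes) [-0.06 -0.12  0.7 ] in target axes [-0.06 -0.12  0.7 ] rot deg [-0.01 -0.1  -0.76]
```

>>> jog_arm(rows=[0,0,0,0,-0.1,0.4,0.5,0,0,0,0,0,0.25,0.5,0,0,0,0,0,0,0.5,0,0,0,0,0,0,0.5,0,0,0,0,0,0,2.4,0,0,0,0,0,0,2.4,0,0,0,0,0,0,2.4,0,0,0,0,0,0,2.4])

```text
time: 26.15
tcp_pos: [0.5541, 0.1427, -0.0032]
eef_rot: [-2.269, -2.171, -0.0]
contact_force: [-0.3, 0.7, -0.4]
width: 0.284
```

>>> jog_arm(rows=[0,0,0,0,0,-2,2.4,0,0,0,0,0,-4,2.4,0,0,0,0,0,-4,2.4,0,0,0,0,0,-4,2.4,0,0,0,0,0,-2,2.4,0,0,0,0,0,0,2.4,0,0,0,0,0,0,2.4,0,0,0,0,0,0,2.4])

```text
time: 26.82
tcp_pos: [0.5534, 0.1423, 0.1557]
eef_rot: [-2.268, -2.17, 0.002]
contact_force: [0.5, 0.6, -0.6]
width: 0.279
```

Run:
```python
from h import *
delta([.456,-.099,.1],np.radians(37.2))
d=snap("wrist","w21"); b=snap("side"); show(b,150,90,400,277,"b21")
```

```text
tcp [0.5534 0.1423 0.1557] yaw 87.47 z [-0.0031  0.0011 -1.    ] w 0.279 F [ 0.5  0.6 -0.6] t 26.82 q [ 0.21  0.11  1.89  0.    1.15 -1.32]
shift cm (start tool axes) [-24.54  -8.64   5.57] in target axes [-22.34  13.34   5.57] rot deg [-1.900e-01  3.000e-02  5.027e+01]
```

View pics/w21.png

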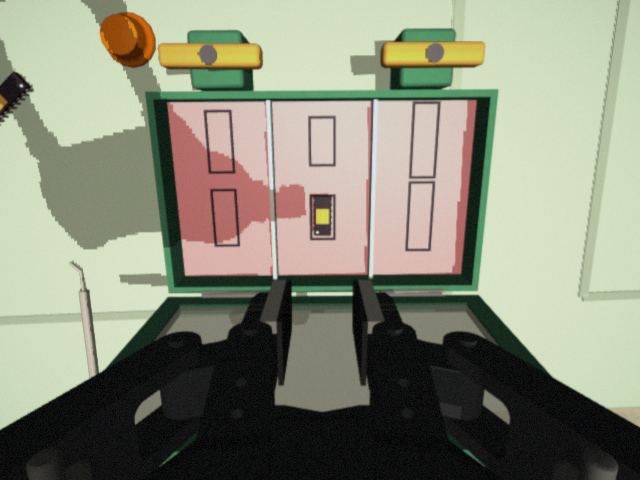

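View pics/b21.png

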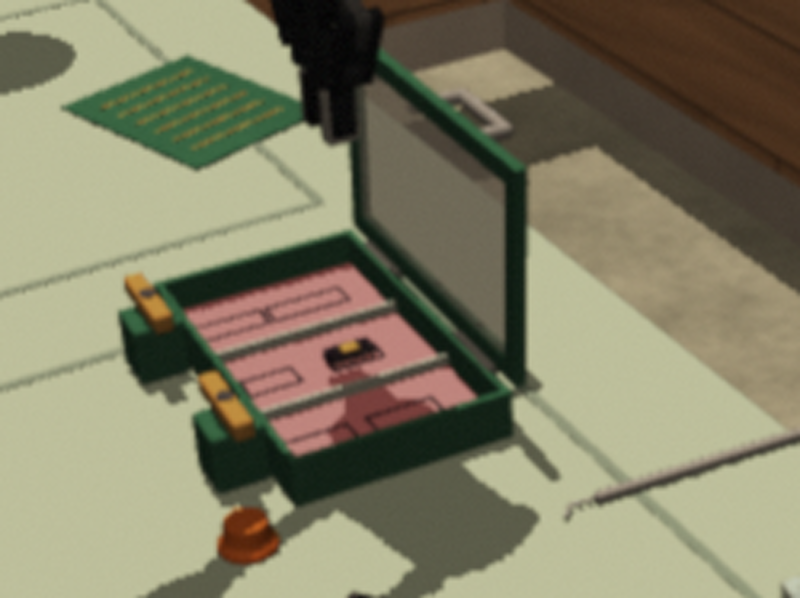

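>>> jog_arm(rows=[0,0,0,-3.5,-1.23,0,3,0,0,0,-3.5,-1.23,0,3,0,0,0,-3.5,-1.23,0,3,0,0,0,-3.5,-1.23,0,3,0,0,0,-3.5,-1.23,0,3,0,0,0,-3.5,-1.23,0,3,0,0,0,-3.5,-1.23,0,3,0,0,7.1,0,0,1,3])

```text
time: 27.58
tcp_pos: [0.4553, -0.1035, 0.1462]
eef_rot: [-2.402, -2.023, 0.005]
contact_force: [0.5, 0.1, 1.2]
width: 0.353
```

>>> jog_arm(rows=[0,0,7.1,0,0,1.5,3,0,0,7.1,0,0,1.5,3,0,0,7.1,0,0,1.5,3,0,0,7.1,0,0,1,3,0,0,7.1,0,0,0,3,0,0,7.1,0,0,0,3,0,0,0.6,0,0,0,3,0,0,0,0,0,0,3])

```text
time: 28.25
tcp_pos: [0.4561, -0.0981, 0.09]
eef_rot: [-2.973, -1.004, 0.006]
contact_force: [0.2, 0.6, 0.2]
width: 0.356
```

Run:
```python
from h import *
d=snap("wrist","w22")
for r in chips(d): print(r[0].round(4),[round(x,1) for x in r[1:4]],r[4].round(0))
delta([.456,-.099,-.0138],np.radians(37.2))
```

```text
[ 0.4563 -0.0992] [51.8, 13.5, -52.6] [322. 234.]
[0.555  0.0656] [48.2, 21.0, -1.7] [608. 120.]
[0.494  0.0679] [48.0, 20.5, -2.2] [546.  53.]
tcp [ 0.4565 -0.0981  0.0904] yaw 37.36 z [-0.0037  0.0019 -1.    ] w 0.352 F [-0.1  0.2 -0.7] t 28.3 q [-0.27 -0.02  2.15  0.    1.01 -0.92]
shift cm (start tool axes) [-0.07  0.08 10.42] in target axes [-0.09  0.04 10.42] rot deg [-0.21  0.1   0.16]
```

View pics/w22.png

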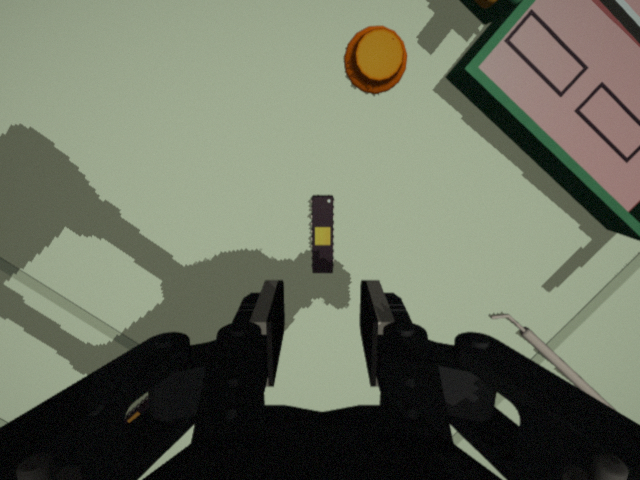

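>>> jog_arm(rows=[0,0,0,-0.08,0.05,2.5,3,0,0,0,0,0,2.5,3,0,0,0,0,0,2.2,3,0,0,0,0,0,1.3,3,0,0,0,0,0,0.8,3,0,0,0,0,0,0.5,3,0,0,0,0,0,0,3,0,0,0,0,0,0,3])

```text
time: 28.97
tcp_pos: [0.4574, -0.0993, -0.006]
eef_rot: [-2.976, -1.002, 0.001]
contact_force: [-0.7, -0.4, -0.1]
width: 0.353
```

Run:
```python
from h import *
d=snap("wrist")
for r in chips(d): print(r[0].round(4),[round(x,1) for x in r[1:4]],r[4].round(0))
delta([.4563,-.0992,-.0138],np.radians(37.2))
```

```text
[ 0.4563 -0.0992] [53.9, 14.3, -52.2] [321. 287.]
[0.4872 0.0315] [64.5, 22.4, -2.3] [595.  69.]
[ 0.4214 -0.0023] [36.6, 20.6, 37.2] [408.  24.]
tcp [ 0.4578 -0.0994 -0.0056] yaw 37.21 z [ 1.e-04  9.e-04 -1.e+00] w 0.35 F [-0.1  0.2 -0.1] t 29.02 q [-0.27  0.12  2.22  0.    0.8  -0.92]
shift cm (start tool axes) [-0.11 -0.1   0.82] in target axes [-0.11 -0.1   0.82] rot deg [-0.04 -0.03  0.01]
```

>>> jog_arm(rows=[0,0,0,-0.1,-0.1,0.5,3,0,0,0,0,0,0.3,3,0,0,0,0,0,0,3,0,0,0,0,0,0,1,0,0,0,0,0,0,0.5,0,0,0,0,0,0,0.5,0,0,0,0,0,0,0.5,0,0,0,0,0,0,0.5])

```text
time: 29.68
tcp_pos: [0.4556, -0.099, -0.0143]
eef_rot: [-2.976, -1.001, 0.001]
contact_force: [0.2, -0.4, 0.7]
width: 0.153
```

Run:
```python
from h import *
delta([.4563,-.0992,-.0138],np.radians(37.2))
```

```text
tcp [ 0.4556 -0.099  -0.0143] yaw 37.17 z [-0.0013  0.0012 -1.    ] w 0.153 F [ 0.2 -0.4  0.7] t 29.68 q [-0.27  0.14  2.23  0.    0.78 -0.92]
shift cm (start tool axes) [ 0.05  0.06 -0.05] in target axes [ 0.05  0.06 -0.05] rot deg [-0.1   0.02 -0.03]
```

>>> jog_arm(rows=[0,0,0,0,0,-3,0.5,0,0,0,0,0,-4,0.5,0,0,0,0,0,-4,0.5,0,0,0,3.3,-2.33,0,0.5,0,0,0,3.3,-2.33,0,0.5,0,0,0,3.3,-2.33,0,0.5,0,0,0,3.3,-2.33,0,0.5,0,0,0,3.3,-2.33,0,0.5])

```text
time: 30.35
tcp_pos: [0.5169, 0.0952, 0.096]
eef_rot: [-2.976, -1.0, 0.001]
contact_force: [-0.1, 0.1, 0.4]
width: 0.153
```

>>> jog_arm(rows=[0,0,0,3.3,-2.33,0,0.5,0,0,0,3.3,-2.33,0,0.5,0,0,0,3.3,-2.33,0,0.5,0,0,0,1,-0.77,0,0.5,0,0,-7.1,0,0,0,0.5,0,0,-7.1,0,0,0,0.5,0,0,-7.1,0,0,0,0.5,0,0,-7.1,0,0,0,0.5])

```text
time: 31.02
tcp_pos: [0.5562, 0.221, 0.0953]
eef_rot: [-2.634, -1.709, 0.003]
contact_force: [-0.6, -0.3, 0.2]
width: 0.152
```

>>> jog_arm(rows=[0,0,-7.1,0,0,0,0.5,0,0,-7.1,0,0,0,0.5,0,0,-7.1,0,0,0,0.5,0,0,-0.8,0,0,0,0.5,0,0,0,0,0,0,0.5,0,0,0,0,0,0,0.5,0,0,0,0,0,0,0.5,0,0,0,0,0,0,0.5])

```text
time: 31.68
tcp_pos: [0.5566, 0.2211, 0.0957]
eef_rot: [-2.266, -2.173, 0.001]
contact_force: [-0.2, -0.1, 0.1]
width: 0.157
```

Run:
```python
from h import *
delta([.5567,.2213,-.003],np.radians(88.2))
d=snap("wrist","w23")
```

```text
tcp [0.5566 0.2211 0.0957] yaw 87.59 z [-0.0017  0.0013 -1.    ] w 0.157 F [-0.2 -0.1  0.1] t 31.68 q [ 0.34  0.22  1.88  0.    1.04 -1.19]
shift cm (start tool axes) [0.01 0.03 9.87] in target axes [0.02 0.01 9.87] rot deg [-0.1  -0.07 -0.61]
```

View pics/w23.png

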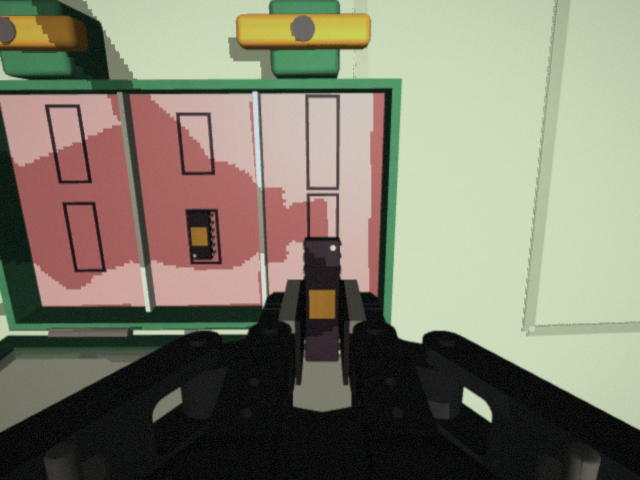

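>>> jog_arm(rows=[0,0,-0.5,0,0,2.5,0.5,0,0,0,0,0,2.5,0.5,0,0,0,0,0,2,0.5,0,0,0,0,0,1.3,0.5,0,0,0,0,0,0.7,0.5,0,0,0,0,0,0.4,0.5,0,0,0,0,0,0,0.5,0,0,0,0,0,0,0.5])

```text
time: 32.4
tcp_pos: [0.5573, 0.2216, 0.0027]
eef_rot: [-2.256, -2.185, -0.002]
contact_force: [0.4, -0.2, -0.0]
width: 0.15
```

Run:
```python
from h import *
delta([.5567,.2213,-.003],np.radians(88.2))
```

```text
tcp [0.5573 0.2216 0.0027] yaw 88.17 z [-2.0e-04  1.8e-03 -1.0e+00] w 0.15 F [ 0.4 -0.2 -0. ] t 32.4 q [ 0.34  0.33  1.94  0.    0.87 -1.2 ]
shift cm (start tool axes) [-0.04 -0.06  0.57] in target axes [-0.03 -0.06  0.57] rot deg [-0.01 -0.11 -0.03]
```

>>> jog_arm(rows=[0,0,0,0,-0.05,0.3,0.5,0,0,0,0,0,0.25,0.5,0,0,0,0,0,0,0.5,0,0,0,0,0,0,0.5,0,0,0,0,0,0,2.4,0,0,0,0,0,0,2.4,0,0,0,0,0,0,2.4,0,0,0,0,0,0,2.4])

```text
time: 33.07
tcp_pos: [0.556, 0.2214, -0.0036]
eef_rot: [-2.255, -2.184, 0.0]
contact_force: [-0.7, -0.1, 0.3]
width: 0.277
```

>>> jog_arm(rows=[0,0,0,0,0,-2,2.4,0,0,0,0,0,-4,2.4,0,0,0,0,0,-4,2.4,0,0,0,0,0,-4,2.4,0,0,0,0,0,-2,2.4,0,0,0,0,0,0,2.4,0,0,0,0,0,0,2.4,0,0,0,0,0,0,2.4])

```text
time: 33.73
tcp_pos: [0.5553, 0.2208, 0.1553]
eef_rot: [-2.255, -2.184, 0.003]
contact_force: [0.4, 0.4, -0.1]
width: 0.278
```

Run:
```python
from h import *
d=snap("wrist","w24"); b=snap("side"); 
for r in chips(b): 
  if r[4][1]>250: print(r[0].round(4),[round(x,1) for x in r[1:4]],r[4].round(0))
delta([.4576,-.2209,.1],np.radians(32.3))
```

```text
[ 0.4335 -0.2924] [54.1, 13.7, 79.9] [317. 358.]
[ 0.4588 -0.2182] [32.1, 17.3, -57.0] [306. 322.]
[ 0.5823 -0.2042] [43.8, 15.6, 82.5] [363. 291.]
tcp [0.5545 0.2205 0.1539] yaw 88.18 z [-0.0056 -0.     -1.    ] w 0.281 F [-0.1 -0.4 -0.4] t 33.83 q [ 0.34  0.16  1.83  0.    1.15 -1.2 ]
shift cm (start tool axes) [-44.43  -8.25   5.44] in target axes [-31.78  32.13   5.39] rot deg [-0.29  0.17 55.88]
```

View pics/w24.png

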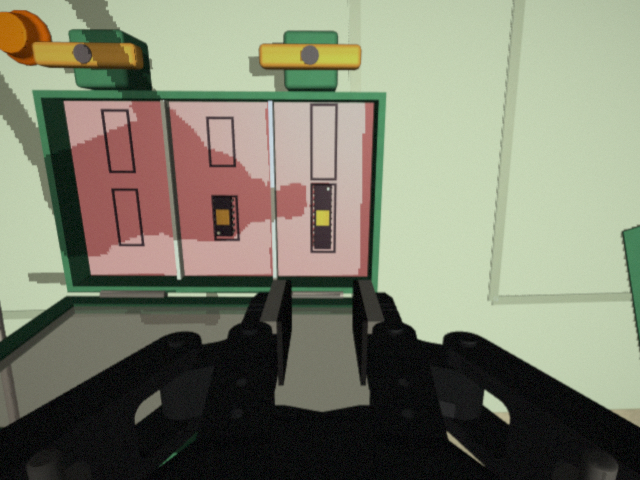

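>>> jog_arm(rows=[0,0,0,-4.04,-0.75,0,3,0,0,0,-4.04,-0.75,0,3,0,0,0,-4.04,-0.75,0,3,0,0,0,-4.04,-0.75,0,3,0,0,0,-4.04,-0.75,0,3,0,0,0,-4.04,-0.75,0,3,0,0,0,-4.04,-0.75,0,3,0,0,0,-4.04,-0.75,0,3])

```text
time: 34.5
tcp_pos: [0.4838, -0.1014, 0.154]
eef_rot: [-2.253, -2.183, 0.003]
contact_force: [0.5, -0.7, 0.1]
width: 0.354
```

>>> jog_arm(rows=[0,0,0,-4.04,-0.75,0,3,0,0,0,-4.04,-0.75,0,3,0,0,0,-4.04,-0.75,0,3,0,0,7,0,0,1,3,0,0,7,0,0,1,3,0,0,7,0,0,1,3,0,0,7,0,0,1,3,0,0,7,0,0,1,3])

```text
time: 35.17
tcp_pos: [0.4579, -0.2199, 0.1032]
eef_rot: [-2.81, -1.394, 0.005]
contact_force: [0.0, -0.5, -0.2]
width: 0.356
```

>>> jog_arm(rows=[0,0,7,0,0,0.5,3,0,0,7,0,0,0,3,0,0,6.9,0,0,0,3,0,0,0,0,0,0,3,0,0,0,0,0,0,3,0,0,0,0,0,0,3,0,0,0,0,0,0,3,0,0,0,0,0,0,3])

```text
time: 35.83
tcp_pos: [0.4594, -0.2203, 0.1007]
eef_rot: [-3.015, -0.875, 0.002]
contact_force: [0.3, 0.5, -0.0]
width: 0.35
```

Run:
```python
from h import *
d=snap("wrist","w25")
for r in chips(d): print(r[0].round(4),[round(x,1) for x in r[1:4]],r[4].round(0))
delta([.4576,-.2209,-.0138],np.radians(32.3))
```

```text
[ 0.5798 -0.2071] [41.7, 17.6, 82.4] [474. 300.]
[ 0.4572 -0.2209] [32.3, 13.5, -56.6] [319. 228.]
tcp [ 0.4595 -0.2203  0.1008] yaw 32.34 z [-0.0016  0.0014 -1.    ] w 0.35 F [-0.5 -0.2 -0.4] t 35.88 q [-0.5   0.05  2.06  0.    1.03 -1.06]
shift cm (start tool axes) [-0.18 -0.03 11.46] in target axes [-0.19 -0.05 11.46] rot deg [-0.12  0.04  0.04]
```

View pics/w25.png

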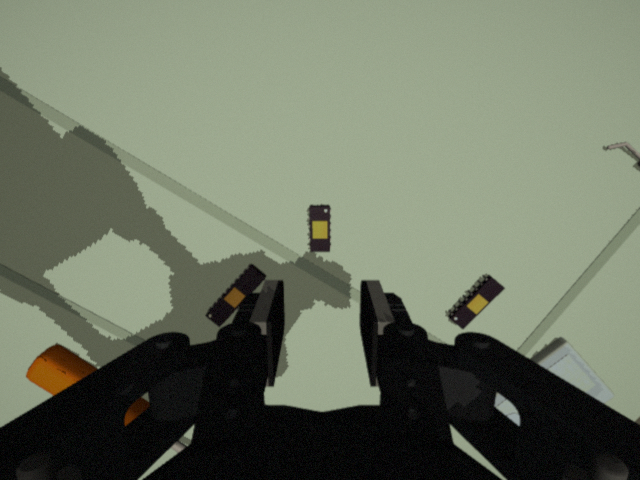

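>>> jog_arm(rows=[0,0,0,-0.2,-0.05,2.5,2.7,0,0,0,0,0,2.8,2.7,0,0,0,0,0,2.5,2.7,0,0,0,0,0,1.7,2.7,0,0,0,0,0,0.9,2.7,0,0,0,0,0,0.5,2.7,0,0,0,0,0,0,2.7,0,0,0,0,0,0,2.7])

```text
time: 36.55
tcp_pos: [0.4581, -0.2213, -0.0074]
eef_rot: [-3.017, -0.873, 0.0]
contact_force: [-0.2, -0.1, 0.4]
width: 0.314
```

Run:
```python
from h import *
d=snap("wrist")
for r in chips(d): print(r[0].round(4),[round(x,1) for x in r[1:4]],r[4].round(0))
delta([.4574,-.2209,-.0138],np.radians(32.8))
```

```text
[ 0.4575 -0.2211] [33.7, 14.4, -57.4] [322. 290.]
tcp [ 0.4585 -0.2215 -0.007 ] yaw 32.29 z [ 4.e-04  3.e-04 -1.e+00] w 0.316 F [-0.2 -0.   0.5] t 36.6 q [-0.5   0.2   2.14  0.    0.81 -1.06]
shift cm (start tool axes) [-0.06 -0.11  0.68] in target axes [-0.06 -0.11  0.68] rot deg [-0.   -0.03 -0.51]
```

>>> jog_arm(rows=[0,0,0,-0.05,-0.1,0.4,2.7,0,0,0,0,0,0.3,2.7,0,0,0,0,0,0,2.7,0,0,0,0,0,0,1,0,0,0,0,0,0,0.5,0,0,0,0,0,0,0.5,0,0,0,0,0,0,0.5,0,0,0,0,0,0,0.5])

```text
time: 37.27
tcp_pos: [0.4566, -0.2204, -0.0149]
eef_rot: [-3.016, -0.873, 0.002]
contact_force: [-0.7, 0.1, 1.6]
width: 0.156
```

Run:
```python
from h import *
delta([.4947,.1438,.1],np.radians(32.3))
```

```text
tcp [ 0.4566 -0.2204 -0.0149] yaw 32.28 z [-0.0013  0.0012 -1.    ] w 0.156 F [-0.7  0.1  1.6] t 37.27 q [-0.5   0.21  2.14  0.    0.79 -1.06]
shift cm (start tool axes) [ 22.67 -28.77 -11.46] in target axes [ 22.68 -28.74 -11.49] rot deg [-0.1   0.03 -0.02]
```

>>> jog_arm(rows=[0,0,0,0,0,-3,0.5,0,0,0,0,0,-4,0.5,0,0,0,0,0,-4,0.5,0,0,0,2.52,-3.2,0,0.5,0,0,0,2.52,-3.2,0,0.5,0,0,0,2.52,-3.2,0,0.5,0,0,0,2.52,-3.2,0,0.5,0,0,0,2.52,-3.2,0,0.5])

```text
time: 37.93
tcp_pos: [0.4775, -0.0163, 0.0953]
eef_rot: [-3.017, -0.871, 0.001]
contact_force: [0.3, 0.2, -0.3]
width: 0.158
```

>>> jog_arm(rows=[0,0,0,2.52,-3.2,0,0.5,0,0,0,2.52,-3.2,0,0.5,0,0,0,2.52,-3.2,0,0.5,0,0,0,2.52,-3.2,0,0.5,0,0,-7,0,0,0,0.5,0,0,-7,0,0,0,0.5,0,0,-7,0,0,0,0.5,0,0,-7,0,0,0,0.5])

```text
time: 38.6
tcp_pos: [0.4942, 0.1448, 0.095]
eef_rot: [-2.709, -1.586, 0.002]
contact_force: [-0.8, 0.4, -0.7]
width: 0.159
```

>>> jog_arm(rows=[0,0,-7,0,0,0,0.5,0,0,-7,0,0,0,0.5,0,0,-7,0,0,0,0.5,0,0,-6.8,0,0,0,0.5,0,0,0,0,0,0,0.5,0,0,0,0,0,0,0.5,0,0,0,0,0,0,0.5,0,0,0,0,0,0,0.5])

```text
time: 39.27
tcp_pos: [0.4945, 0.1442, 0.0952]
eef_rot: [-2.259, -2.18, 0.001]
contact_force: [0.9, 0.4, -0.3]
width: 0.155
```

Run:
```python
from h import *
delta([.4947,.1438,-.003],np.radians(88.2))
d=snap("wrist","w26")
```

```text
tcp [0.4945 0.1442 0.0952] yaw 87.96 z [-0.0017  0.0013 -1.    ] w 0.155 F [ 0.9  0.4 -0.3] t 39.27 q [ 0.23  0.07  2.06  0.    1.02 -1.3 ]
shift cm (start tool axes) [-0.05  0.04  9.82] in target axes [-0.03  0.02  9.82] rot deg [-0.1  -0.07 -0.24]
```

View pics/w26.png

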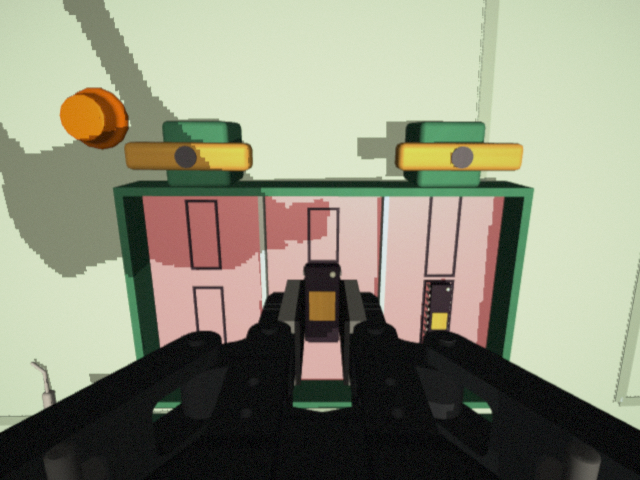

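>>> jog_arm(rows=[0,0,0,0,0,2.5,0.5,0,0,0,0,0,2.5,0.5,0,0,0,0,0,2,0.5,0,0,0,0,0,1.3,0.5,0,0,0,0,0,0.7,0.5,0,0,0,0,0,0.4,0.5,0,0,0,0,0,0,0.5,0,0,0,0,0,0,0.5])

```text
time: 39.98
tcp_pos: [0.4951, 0.1445, 0.0019]
eef_rot: [-2.258, -2.182, -0.001]
contact_force: [0.2, -0.2, 0.7]
width: 0.158
```

Run:
```python
from h import *
delta([.4947,.1438,-.0035],np.radians(88.2))
```

```text
tcp [0.4951 0.1445 0.0019] yaw 88.06 z [-5.0e-04  1.6e-03 -1.0e+00] w 0.158 F [ 0.2 -0.2  0.7] t 39.98 q [ 0.23  0.19  2.12  0.    0.83 -1.3 ]
shift cm (start tool axes) [-0.07 -0.04  0.54] in target axes [-0.07 -0.04  0.54] rot deg [-0.03 -0.09 -0.14]
```

>>> jog_arm(rows=[0,0,0,-0.05,0,0.3,0.5,0,0,0,0,0,0.2,0.5,0,0,0,0,0,0,0.5,0,0,0,0,0,0,0.5,0,0,0,0,0,0,2.4,0,0,0,0,0,0,2.4,0,0,0,0,0,0,2.4,0,0,0,0,0,0,2.4])

```text
time: 40.65
tcp_pos: [0.4945, 0.1438, -0.0036]
eef_rot: [-2.257, -2.183, 0.0]
contact_force: [-0.5, -0.1, -0.6]
width: 0.28
```

>>> jog_arm(rows=[0,0,0,0,0,-2,2.4,0,0,0,0,0,-4,2.4,0,0,0,0,0,-4,2.4,0,0,0,0,0,-4,2.4,0,0,0,0,0,-2,2.4,0,0,0,0,0,0,2.4,0,0,0,0,0,0,2.4,0,0,0,0,0,0,2.4])

```text
time: 41.32
tcp_pos: [0.4938, 0.1434, 0.1553]
eef_rot: [-2.256, -2.182, 0.002]
contact_force: [-0.5, -0.6, -0.2]
width: 0.282
```

Run:
```python
from h import *
d=snap("wrist","w27"); b=snap("side"); 
for r in chips(b): 
  if r[4][1]>250: print(r[0].round(4),[round(x,1) for x in r[1:4]],r[4].round(0))
delta([.4327,-.2955,.1],np.radians(-10.4))
```

```text
[ 0.4335 -0.2924] [54.1, 13.7, 79.9] [317. 358.]
[ 0.5824 -0.2042] [43.9, 15.0, 80.9] [363. 291.]
tcp [0.493  0.1432 0.1541] yaw 88.08 z [-5.5e-03  4.0e-04 -1.0e+00] w 0.28 F [0.  0.2 0. ] t 41.42 q [ 0.23  0.    2.    0.    1.14 -1.31]
shift cm (start tool axes) [-44.05  -4.52   5.42] in target axes [ 1.99 44.24  5.41] rot deg [-0.25  0.26 98.48]
```

View pics/w27.png

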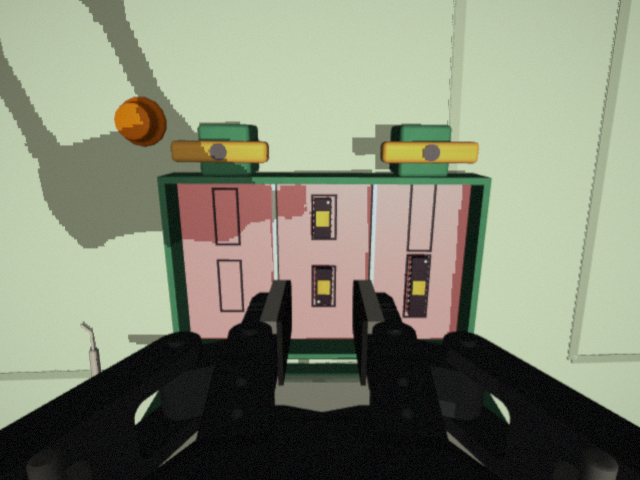

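>>> jog_arm(rows=[0,0,0,-4,-0.41,0,3,0,0,0,-4,-0.41,0,3,0,0,0,-4,-0.41,0,3,0,0,0,-4,-0.41,0,3,0,0,0,-4,-0.41,0,3,0,0,0,-4,-0.41,0,3,0,0,0,-4,-0.41,0,3,0,0,0,-4,-0.41,0,3])

```text
time: 42.08
tcp_pos: [0.4492, -0.1764, 0.154]
eef_rot: [-2.255, -2.18, 0.002]
contact_force: [0.6, 0.5, -0.6]
width: 0.356
```

>>> jog_arm(rows=[0,0,0,-4,-0.41,0,3,0,0,0,-4,-0.41,0,3,0,0,0,-4,-0.41,0,3,0,0,7,0,0,1,3,0,0,7,0,0,1,3,0,0,7,0,0,1,3,0,0,7,0,0,1,3,0,0,7,0,0,1,3])

```text
time: 42.75
tcp_pos: [0.4332, -0.2939, 0.103]
eef_rot: [-2.81, -1.392, 0.004]
contact_force: [0.0, 0.0, -0.5]
width: 0.351
```

>>> jog_arm(rows=[0,0,7,0,0,0.5,3,0,0,7,0,0,0,3,0,0,7,0,0,0,3,0,0,7,0,0,0,3,0,0,7,0,0,0,3,0,0,7,0,0,0,3,0,0,7,0,0,0,3,0,0,7,0,0,0,3])

```text
time: 43.42
tcp_pos: [0.4333, -0.2936, 0.0985]
eef_rot: [-3.137, 0.09, 0.008]
contact_force: [-0.7, -0.4, -0.6]
width: 0.349
```

>>> jog_arm(rows=[0,0,7,0,0,0,3,0,0,0,0,0,0,3,0,0,0,0,0,0,3,0,0,0,0,0,0,3,0,0,0,0,0,0,3,0,0,0,0,0,0,3,0,0,0,0,0,0,3,0,0,0,0,0,0,3])

```text
time: 44.08
tcp_pos: [0.4347, -0.2946, 0.1008]
eef_rot: [-3.129, 0.271, 0.003]
contact_force: [0.0, -0.1, -0.4]
width: 0.353
```

Run:
```python
from h import *
d=snap("wrist","w28")
for r in chips(d): print(r[0].round(4),[round(x,1) for x in r[1:4]],r[4].round(0))
delta([.4327,-.2955,-.0138],np.radians(-10.4))
```

```text
[ 0.4326 -0.2948] [51.6, 13.3, 80.2] [319. 229.]
[ 0.58   -0.2066] [42.3, 17.5, 82.9] [532.  50.]
tcp [ 0.4347 -0.2946  0.1008] yaw -9.9 z [-0.0016  0.0013 -1.    ] w 0.349 F [-0.7 -0.2 -0. ] t 44.13 q [-0.64  0.08  2.03  0.    1.03 -0.47]
shift cm (start tool axes) [-0.16  0.14 11.46] in target axes [-0.18  0.13 11.46] rot deg [-0.06  0.1   0.5 ]
```

View pics/w28.png

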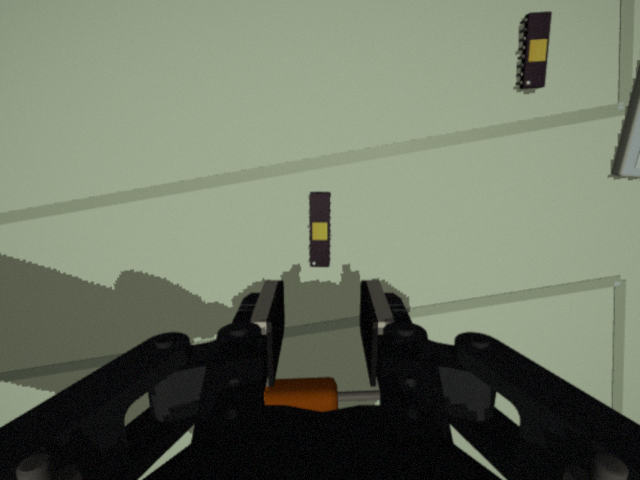

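>>> jog_arm(rows=[0,0,0.2,-0.2,0.08,2.5,3,0,0,0,0,0,2.8,3,0,0,0,0,0,2.5,3,0,0,0,0,0,1.7,3,0,0,0,0,0,0.9,3,0,0,0,0,0,0.5,3,0,0,0,0,0,0,3,0,0,0,0,0,0,3])

```text
time: 44.8
tcp_pos: [0.4331, -0.2954, -0.0074]
eef_rot: [-3.129, 0.277, 0.001]
contact_force: [0.2, -0.4, 0.5]
width: 0.354
```

Run:
```python
from h import *
d=snap("wrist")
for r in chips(d): print(r[0].round(4),[round(x,1) for x in r[1:4]],r[4].round(0))
delta([.4326,-.2952,-.0138],np.radians(-10.1))
```

```text
[ 0.4325 -0.2953] [53.4, 14.7, 79.9] [321. 290.]
tcp [ 0.4335 -0.2957 -0.007 ] yaw -10.12 z [ 2.e-04  0.e+00 -1.e+00] w 0.353 F [ 0.1  0.3 -0.4] t 44.85 q [-0.65  0.22  2.1   0.    0.82 -0.47]
shift cm (start tool axes) [-0.09 -0.03  0.68] in target axes [-0.09 -0.03  0.68] rot deg [-0.   -0.01 -0.02]
```

>>> jog_arm(rows=[0,0,0,-0.08,-0.03,0.4,2.7,0,0,0,0,0,0.3,2.7,0,0,0,0,0,0,2.7,0,0,0,0,0,0,1,0,0,0,0,0,0,0.5,0,0,0,0,0,0,0.5,0,0,0,0,0,0,0.5,0,0,0,0,0,0,0.5])

```text
time: 45.52
tcp_pos: [0.4319, -0.2946, -0.015]
eef_rot: [-3.128, 0.277, 0.002]
contact_force: [-0.9, -0.0, 2.0]
width: 0.157
```

Run:
```python
from h import *
delta([.4967,.2228,.1],np.radians(88.2))
```

```text
tcp [ 0.4319 -0.2946 -0.015 ] yaw -10.12 z [-0.0012  0.0011 -1.    ] w 0.157 F [-0.9 -0.   2. ] t 45.52 q [-0.65  0.23  2.11  0.    0.8  -0.47]
shift cm (start tool axes) [ -2.73 -52.08 -11.45] in target axes [ 51.92   4.86 -11.5 ] rot deg [-1.100e-01  2.000e-02 -9.832e+01]
```

>>> jog_arm(rows=[0,0,0,0,0,-3,0.5,0,0,0,0,0,-4,0.5,0,0,0,0,0,-4,0.5,0,0,0,-0.21,-4,0,0.5,0,0,0,-0.21,-4,0,0.5,0,0,0,-0.21,-4,0,0.5,0,0,0,-0.21,-4,0,0.5,0,0,0,-0.21,-4,0,0.5])

```text
time: 46.18
tcp_pos: [0.4565, -0.0943, 0.0952]
eef_rot: [-3.128, 0.279, 0.002]
contact_force: [1.7, -0.2, 0.0]
width: 0.158
```

>>> jog_arm(rows=[0,0,0,-0.21,-4,0,0.5,0,0,0,-0.21,-4,0,0.5,0,0,0,-0.21,-4,0,0.5,0,0,0,-0.21,-4,0,0.5,0,0,0,-0.21,-4,0,0.5,0,0,0,-0.21,-4,0,0.5,0,0,0,-0.21,-4,0,0.5,0,0,0,-0.21,-4,0,0.5])

```text
time: 46.85
tcp_pos: [0.496, 0.2242, 0.0953]
eef_rot: [-3.128, 0.277, 0.003]
contact_force: [0.7, -0.6, -0.2]
width: 0.157
```

>>> jog_arm(rows=[0,0,-7,0,0,0,0.5,0,0,-7,0,0,0,0.5,0,0,-7,0,0,0,0.5,0,0,-7,0,0,0,0.5,0,0,-7,0,0,0,0.5,0,0,-7,0,0,0,0.5,0,0,-7,0,0,0,0.5,0,0,-7,0,0,0,0.5])

```text
time: 47.52
tcp_pos: [0.4961, 0.2221, 0.0951]
eef_rot: [-2.888, -1.232, 0.002]
contact_force: [0.8, -0.1, 0.0]
width: 0.158
```

>>> jog_arm(rows=[0,0,-7,0,0,0,0.5,0,0,-7,0,0,0,0.5,0,0,-7,0,0,0,0.5,0,0,-7,0,0,0,0.5,0,0,-7,0,0,0,0.5,0,0,-7,0,0,0,0.5,0,0,0,0,0,0,0.5,0,0,0,0,0,0,0.5])

```text
time: 48.18
tcp_pos: [0.4962, 0.2221, 0.0952]
eef_rot: [-2.264, -2.174, 0.001]
contact_force: [0.1, -0.9, -0.3]
width: 0.159
```

Run:
```python
from h import *
delta([.4967,.2228,-.0035],np.radians(88.2))
d=snap("wrist","w29")
```

```text
tcp [0.4962 0.2221 0.0952] yaw 87.68 z [-0.0019  0.0012 -1.    ] w 0.159 F [ 0.1 -0.9 -0.3] t 48.18 q [ 0.37  0.12  2.    0.    1.02 -1.16]
shift cm (start tool axes) [0.06 0.07 9.87] in target axes [0.08 0.05 9.87] rot deg [-0.11 -0.07 -0.52]
```

View pics/w29.png

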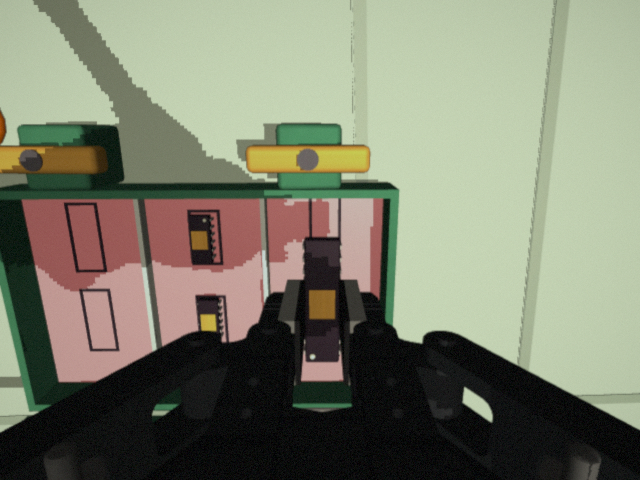

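>>> jog_arm(rows=[0,0,-0.5,0.06,0.05,2.5,0.5,0,0,0,0,0,2.5,0.5,0,0,0,0,0,2,0.5,0,0,0,0,0,1.3,0.5,0,0,0,0,0,0.7,0.5,0,0,0,0,0,0.4,0.5,0,0,0,0,0,0,0.5,0,0,0,0,0,0,0.5])

```text
time: 48.9
tcp_pos: [0.4973, 0.2231, 0.002]
eef_rot: [-2.252, -2.188, -0.001]
contact_force: [0.1, -0.5, -0.5]
width: 0.158
```

Run:
```python
from h import *
delta([.4967,.2228,-.0035],np.radians(88.2))
```

```text
tcp [0.4973 0.2231 0.002 ] yaw 88.34 z [-8.0e-04  1.7e-03 -1.0e+00] w 0.158 F [ 0.1 -0.5 -0.5] t 48.9 q [ 0.37  0.24  2.06  0.    0.84 -1.17]
shift cm (start tool axes) [-0.03 -0.06  0.55] in target axes [-0.03 -0.06  0.55] rot deg [-0.05 -0.1   0.14]
```

>>> jog_arm(rows=[0,0,0,0,-0.05,0.3,0.5,0,0,0,0,0,0.2,0.5,0,0,0,0,0,0,0.5,0,0,0,0,0,0,0.5,0,0,0,0,0,0,2.4,0,0,0,0,0,0,2.4,0,0,0,0,0,0,2.4,0,0,0,0,0,0,2.4])

```text
time: 49.57
tcp_pos: [0.4963, 0.2229, -0.0035]
eef_rot: [-2.251, -2.188, 0.0]
contact_force: [0.7, 0.3, 0.0]
width: 0.285
```

>>> jog_arm(rows=[0,0,0,0,0,-2,2.4,0,0,0,0,0,-4,2.4,0,0,0,0,0,-4,2.4,0,0,0,0,0,-4,2.4,0,0,0,0,0,-2,2.4,0,0,0,0,0,0,2.4,0,0,0,0,0,0,2.4,0,0,0,0,0,0,2.4])

```text
time: 50.23
tcp_pos: [0.4957, 0.2223, 0.1554]
eef_rot: [-2.251, -2.188, 0.003]
contact_force: [0.3, -0.5, 0.1]
width: 0.28
```

Run:
```python
from h import *
d=snap("wrist","w30"); b=snap("side"); 
for r in chips(b): 
  if r[4][1]>250: print(r[0].round(4),[round(x,1) for x in r[1:4]],r[4].round(0))
delta([.5805,-.207,.1],np.radians(-7.3))
```

```text
[ 0.5823 -0.2042] [43.8, 15.6, 82.5] [363. 291.]
tcp [0.4949 0.222  0.1541] yaw 88.37 z [-5.4e-03 -1.0e-04 -1.0e+00] w 0.279 F [ 0.3 -0.  -0.3] t 50.33 q [ 0.37  0.06  1.95  0.    1.14 -1.17]
shift cm (start tool axes) [-42.64   9.81   5.37] in target axes [13.94 41.46  5.41] rot deg [-0.22  0.27 95.67]
```

View pics/w30.png

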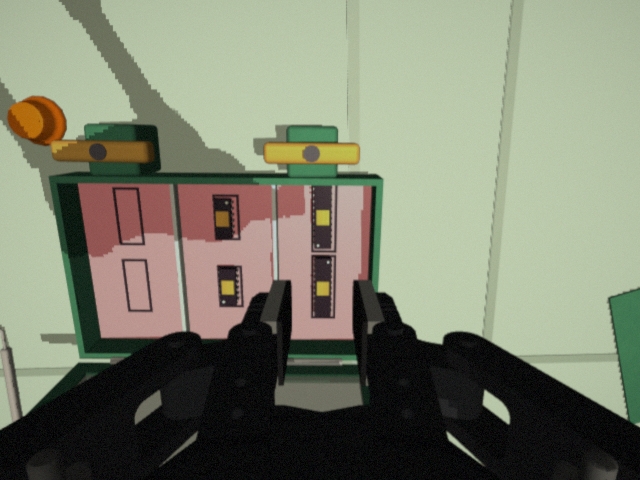

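Run:
```python
from h import *
b=snap("side"); print(plane(b,[[396,271],[424,306],[450,300],[423,266]],.010).round(3))
show(b,320,220,480,340,"b30")
```

```text
[[ 0.659 -0.196  0.01 ]
 [ 0.643 -0.294  0.01 ]
 [ 0.689 -0.306  0.01 ]
 [ 0.71  -0.211  0.01 ]]
```

>>> jog_arm(rows=[0,0,0,-3.88,0.89,0,3,0,0,0,-3.88,0.89,0,3,0,0,0,-3.88,0.89,0,3,0,0,0,-3.88,0.89,0,3,0,0,0,-3.88,0.89,0,3,0,0,0,-3.88,0.89,0,3,0,0,0,-3.88,0.89,0,3,0,0,0,-3.88,0.89,0,3])

```text
time: 51.05
tcp_pos: [0.5578, -0.0914, 0.1541]
eef_rot: [-2.25, -2.187, 0.003]
contact_force: [0.3, 1.4, 1.0]
width: 0.351
```

>>> jog_arm(rows=[0,0,0,-3.88,0.89,0,3,0,0,0,-3.88,0.89,0,3,0,0,0,-3.88,0.89,0,3,0,0,6.9,0,0,1,3,0,0,6.9,0,0,1,3,0,0,6.9,0,0,1,3,0,0,6.9,0,0,1,3,0,0,6.9,0,0,1,3])

```text
time: 51.72
tcp_pos: [0.5809, -0.2066, 0.103]
eef_rot: [-2.801, -1.412, 0.005]
contact_force: [0.1, 0.1, -0.2]
width: 0.351
```

>>> jog_arm(rows=[0,0,6.9,0,0,0.5,3,0,0,6.9,0,0,0,3,0,0,6.9,0,0,0,3,0,0,6.9,0,0,0,3,0,0,6.9,0,0,0,3,0,0,6.9,0,0,0,3,0,0,6.9,0,0,0,3,0,0,6.9,0,0,0,3])

```text
time: 52.38
tcp_pos: [0.5809, -0.2062, 0.0986]
eef_rot: [-3.139, 0.046, 0.008]
contact_force: [-0.4, -0.2, -0.4]
width: 0.356
```

>>> jog_arm(rows=[0,0,6,0,0,0,3,0,0,0,0,0,0,3,0,0,0,0,0,0,3,0,0,0,0,0,0,3,0,0,0,0,0,0,3,0,0,0,0,0,0,3,0,0,0,0,0,0,3,0,0,0,0,0,0,3])

```text
time: 53.05
tcp_pos: [0.5822, -0.2067, 0.1007]
eef_rot: [-3.134, 0.2, 0.003]
contact_force: [1.1, 0.3, -0.3]
width: 0.354
```

Run:
```python
from h import *
d=snap("wrist","w31")
for r in chips(d): print(r[0].round(4),[round(x,1) for x in r[1:4]],r[4].round(0))
delta([.5805,-.207,-.0138],np.radians(-7.3))
```

```text
[ 0.5808 -0.2068] [41.7, 13.2, 83.0] [321. 229.]
tcp [ 0.5822 -0.2067  0.1008] yaw -7.3 z [-0.0014  0.0013 -1.    ] w 0.353 F [-0.2  0.   0.4] t 53.1 q [-0.38  0.25  1.84  0.    1.06 -0.25]
shift cm (start tool axes) [-0.15  0.06 11.46] in target axes [-0.17  0.05 11.46] rot deg [-0.06  0.09 -0.  ]
```

View pics/w31.png

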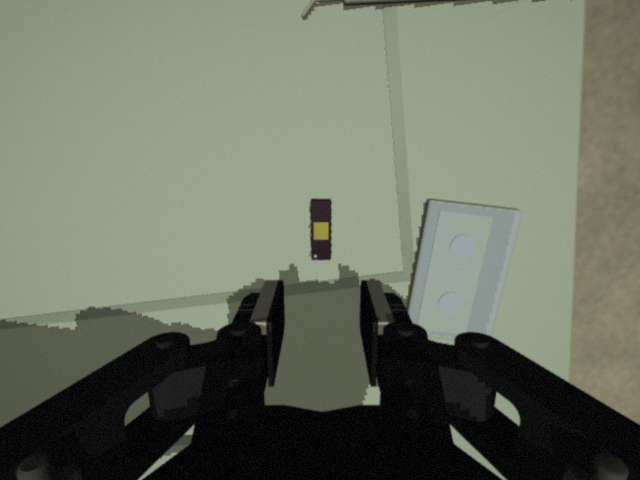

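>>> jog_arm(rows=[0,0,-0.3,-0.15,0.03,2.5,2.7,0,0,0,0,0,2.8,2.7,0,0,0,0,0,2.5,2.7,0,0,0,0,0,1.7,2.7,0,0,0,0,0,0.9,2.7,0,0,0,0,0,0.5,2.7,0,0,0,0,0,0,2.7,0,0,0,0,0,0,2.7])

```text
time: 53.77
tcp_pos: [0.5813, -0.207, -0.0074]
eef_rot: [-3.135, 0.192, 0.0]
contact_force: [1.2, -0.8, -0.1]
width: 0.318
```

Run:
```python
from h import *
d=snap("wrist")
for r in chips(d): print(r[0].round(4),[round(x,1) for x in r[1:4]],r[4].round(0))
delta([.5807,-.2069,-.0138],np.radians(-7))
```

```text
[ 0.5808 -0.2075] [43.7, 14.2, 83.1] [321. 292.]
tcp [ 0.5817 -0.2071 -0.0069] yaw -7.02 z [ 7.e-04  4.e-04 -1.e+00] w 0.314 F [-0.1  0.   0.6] t 53.82 q [-0.38  0.37  1.9   0.    0.87 -0.26]
shift cm (start tool axes) [-0.11 -0.01  0.69] in target axes [-0.11 -0.01  0.69] rot deg [-0.03 -0.04 -0.02]
```

>>> jog_arm(rows=[0,0,0,-0.08,0,0.4,2.7,0,0,0,0,0,0.25,2.7,0,0,0,0,0,0,2.7,0,0,0,0,0,0,1,0,0,0,0,0,0,0.5,0,0,0,0,0,0,0.5,0,0,0,0,0,0,0.5,0,0,0,0,0,0,0.5])

```text
time: 54.48
tcp_pos: [0.5799, -0.2066, -0.0145]
eef_rot: [-3.135, 0.192, 0.002]
contact_force: [-0.8, 0.2, 2.3]
width: 0.155
```

Run:
```python
from h import *
delta([.5527,.0633,.1],np.radians(88.2))
```

```text
tcp [ 0.5799 -0.2066 -0.0145] yaw -7.02 z [-0.0012  0.0012 -1.    ] w 0.155 F [-0.8  0.2  2.3] t 54.48 q [-0.38  0.38  1.91  0.    0.86 -0.26]
shift cm (start tool axes) [ -6.01 -26.47 -11.42] in target axes [ 26.89  -3.56 -11.45] rot deg [-1.100e-01  1.000e-02 -9.522e+01]
```

>>> jog_arm(rows=[0,0,0,0,0,-3,0.5,0,0,0,0,0,-4,0.5,0,0,0,0,0,-4,0.5,0,0,0,-1.71,-3.7,0,0.5,0,0,0,-1.71,-3.7,0,0.5,0,0,0,-1.71,-3.7,0,0.5,0,0,0,-1.71,-3.7,0,0.5,0,0,0,-1.71,-3.7,0,0.5])

```text
time: 55.15
tcp_pos: [0.5166, -0.0112, 0.0956]
eef_rot: [-3.134, 0.194, 0.002]
contact_force: [0.4, 1.0, -0.6]
width: 0.152
```

>>> jog_arm(rows=[0,0,0,-1.71,-3.7,0,0.5,0,0,0,-1.71,-3.7,0,0.5,0,0,-6.8,0,0,0,0.5,0,0,-6.8,0,0,0,0.5,0,0,-6.8,0,0,0,0.5,0,0,-6.8,0,0,0,0.5,0,0,-6.8,0,0,0,0.5,0,0,-6.8,0,0,0,0.5])

```text
time: 55.82
tcp_pos: [0.4925, 0.0652, 0.0956]
eef_rot: [-3.002, -0.922, 0.002]
contact_force: [-0.6, 1.2, 0.2]
width: 0.155
```

>>> jog_arm(rows=[0,0,-6.8,0,0,0,0.5,0,0,-6.8,0,0,0,0.5,0,0,-6.8,0,0,0,0.5,0,0,-6.8,0,0,0,0.5,0,0,-6.8,0,0,0,0.5,0,0,-6.8,0,0,0,0.5,0,0,-6.8,0,0,0,0.5,0,0,-6.8,0,0,0,0.5])

```text
time: 56.48
tcp_pos: [0.4925, 0.065, 0.0955]
eef_rot: [-2.249, -2.191, 0.001]
contact_force: [-0.1, -0.3, 0.5]
width: 0.157
```

Run:
```python
from h import *
delta([.4927,.0648,-.0035],np.radians(88.2))
d=snap("wrist","w32")
```

```text
tcp [0.4925 0.065  0.0955] yaw 88.51 z [-0.0018  0.0013 -1.    ] w 0.157 F [-0.1 -0.3  0.5] t 56.48 q [ 0.08  0.03  2.09  0.    1.02 -1.47]
shift cm (start tool axes) [-0.03  0.04  9.9 ] in target axes [-0.02  0.02  9.9 ] rot deg [-0.11 -0.07  0.31]
```

View pics/w32.png

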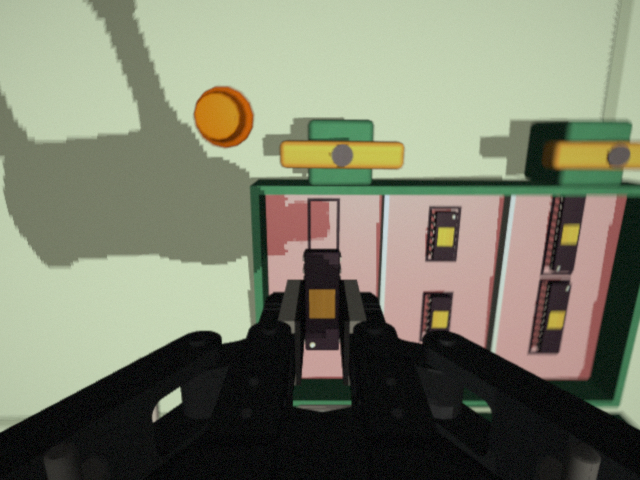

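>>> jog_arm(rows=[0,0,0,0,0,2.5,0.5,0,0,0,0,0,2.5,0.5,0,0,0,0,0,2,0.5,0,0,0,0,0,1.3,0.5,0,0,0,0,0,0.7,0.5,0,0,0,0,0,0.4,0.5,0,0,0,0,0,0,0.5,0,0,0,0,0,0,0.5])

```text
time: 57.2
tcp_pos: [0.4932, 0.0652, 0.0023]
eef_rot: [-2.256, -2.184, -0.001]
contact_force: [-0.0, 0.3, -1.0]
width: 0.154
```

Run:
```python
from h import *
delta([.4927,.0648,-.0035],np.radians(88.2))
```

```text
tcp [0.4932 0.0652 0.0023] yaw 88.14 z [-7.0e-04  1.4e-03 -1.0e+00] w 0.154 F [-0.   0.3 -1. ] t 57.2 q [ 0.08  0.16  2.16  0.    0.82 -1.46]
shift cm (start tool axes) [-0.04 -0.05  0.58] in target axes [-0.04 -0.05  0.58] rot deg [-0.04 -0.08 -0.06]
```

>>> jog_arm(rows=[0,0,0,0,-0.05,0.3,0.5,0,0,0,0,0,0.25,0.5,0,0,0,0,0,0,0.5,0,0,0,0,0,0,0.5,0,0,0,0,0,0,2.4,0,0,0,0,0,0,2.4,0,0,0,0,0,0,2.4,0,0,0,0,0,0,2.4])

```text
time: 57.87
tcp_pos: [0.4922, 0.0652, -0.0037]
eef_rot: [-2.255, -2.184, 0.0]
contact_force: [0.2, 0.9, 0.7]
width: 0.283
```

>>> jog_arm(rows=[0,0,0,0,0,-2,2.4,0,0,0,0,0,-4,2.4,0,0,0,0,0,-4,2.4,0,0,0,0,0,-4,2.4,0,0,0,0,0,-4,2.4,0,0,0,0,0,-3,2.4,0,0,0,0,0,0,2.4,0,0,0,0,0,0,2.4])

```text
time: 58.53
tcp_pos: [0.4943, 0.065, 0.2091]
eef_rot: [2.255, 2.185, 0.007]
contact_force: [0.3, 0.4, -1.5]
width: 0.282
```

Run:
```python
from h import *
d=snap("wrist","w33"); b=snap("side","b33"); a=snap("scene","a33"); show(b,150,80,350,230,"b33c")
delta([.656,.138,.31],np.radians(-2.2))
```

```text
tcp [0.491  0.0648 0.2043] yaw 88.18 z [-0.0049  0.0011 -1.    ] w 0.28 F [ 0.   0.5 -1.2] t 58.68 q [ 0.08 -0.07  1.98  0.    1.24 -1.46]
shift cm (start tool axes) [  7.85  16.21 -10.65] in target axes [ 16.21  -7.95 -10.57] rot deg [-0.26  0.18 90.38]
```

View pics/w33.png

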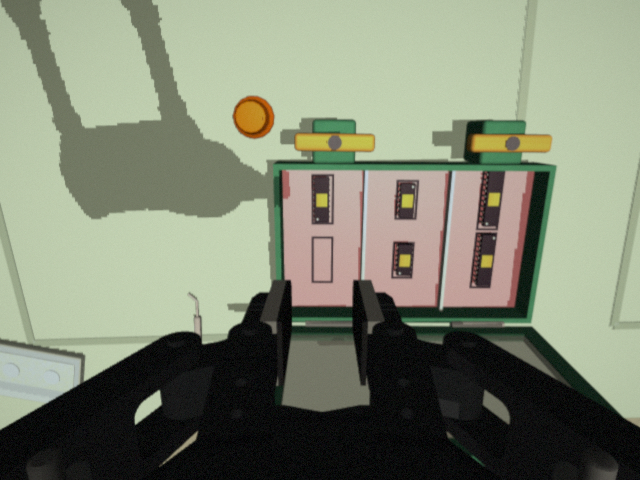

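View pics/b33c.png

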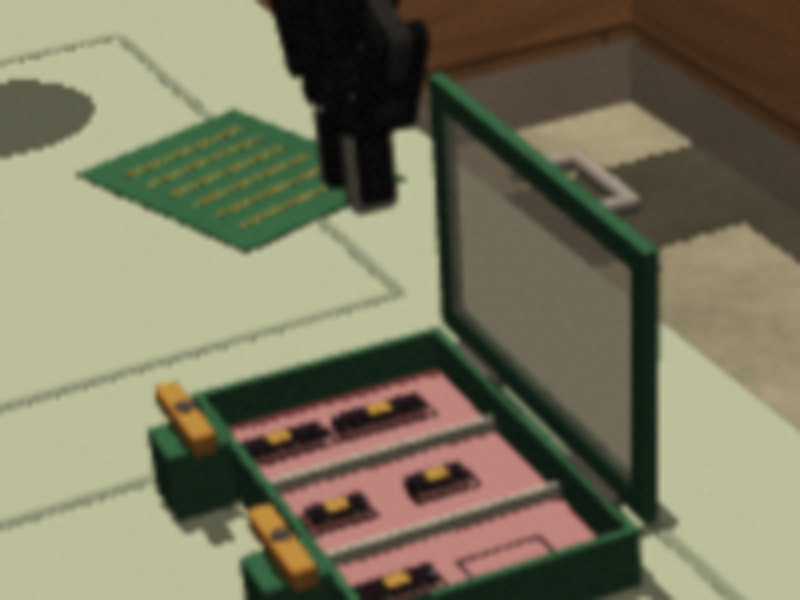

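View pics/a33.png

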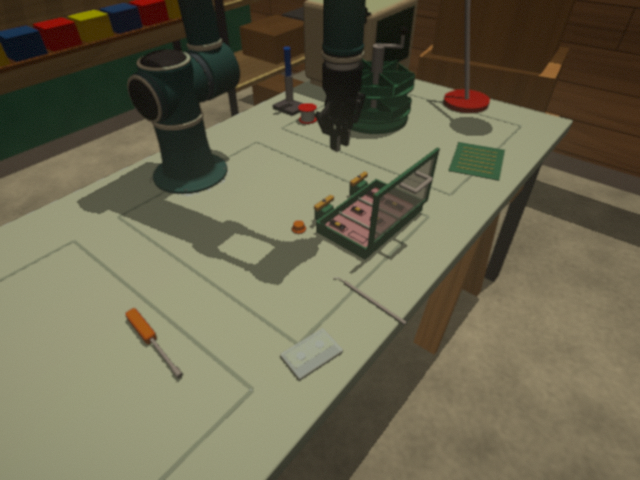

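All five chips lie in their outlines, and no loose chip is left on the desk. Next I regrip the handle and shut the lid.

>>> jog_arm(rows=[0,0,0,0,0,-3.6,2.4,0,0,0,0,0,-3.6,2.4,0,0,0,0,0,-3.4,2.4,0,0,6.95,0,0,0,2.4,0,0,6.95,0,0,0,2.4,0,0,6.95,0,0,0,2.4,0,0,6.95,0,0,0,2.4,0,0,6.95,0,0,0,2.4])

```text
time: 59.35
tcp_pos: [0.4915, 0.0646, 0.3094]
eef_rot: [-2.807, -1.402, 0.008]
contact_force: [0.8, -0.8, 0.0]
width: 0.28
```

>>> jog_arm(rows=[0,0,6.95,0,0,0,2.4,0,0,6.95,0,0,0,2.4,0,0,6.95,0,0,0,2.4,0,0,6.95,0,0,0,2.4,0,0,6.95,0,0,0,2.4,0,0,6.95,0,0,0,2.4,0,0,6.95,0,0,0,2.4,0,0,6.95,0,0,0,2.4])

```text
time: 60.02
tcp_pos: [0.4914, 0.0646, 0.3093]
eef_rot: [-3.14, 0.069, 0.01]
contact_force: [-0.1, -0.5, 0.6]
width: 0.279
```

>>> jog_arm(rows=[0,0,0,3.2,-1.6,0,2.4,0,0,0,3.2,-1.6,0,2.4,0,0,0,3.2,-1.6,0,2.4,0,0,0,3.2,-1.6,0,2.4,0,0,0,3.2,-1.6,0,2.4,0,0,0,0,0,0,2.4,0,0,0,0,0,0,2.4,0,0,0,0,0,0,2.4])

```text
time: 60.68
tcp_pos: [0.6543, 0.1384, 0.309]
eef_rot: [-3.141, 0.059, 0.011]
contact_force: [-1.4, 0.4, -0.4]
width: 0.283
```

Run:
```python
from h import *
delta([.656,.138,.1346],np.radians(-2.2))
d=snap("wrist","w34")
```

```text
tcp [0.6543 0.1384 0.309 ] yaw -2.16 z [-6.8e-03  3.0e-04 -1.0e+00] w 0.283 F [-1.4  0.4 -0.4] t 60.68 q [0.17 0.22 1.48 0.   1.45 0.21]
shift cm (start tool axes) [ 0.28  0.03 17.44] in target axes [ 0.17  0.03 17.44] rot deg [-0.    0.39  0.04]
```

View pics/w34.png

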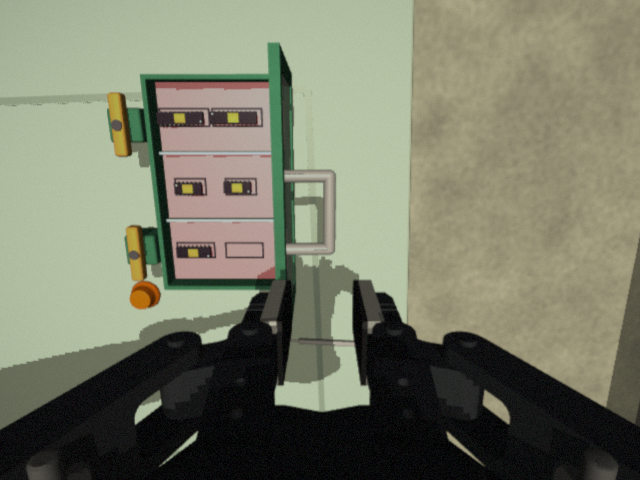

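Run:
```python
from h import *
d=snap("wrist")
print(plane(d,[[330,178],[330,245]],.166).round(4))
delta([.656,.138,.1346],np.radians(-2.2))
```

```text
[[0.6608 0.1668 0.166 ]
 [0.659  0.112  0.166 ]]
tcp [0.6543 0.1381 0.3113] yaw -2.19 z [-0.0033  0.001  -1.    ] w 0.279 F [-0.1 -0.3 -0.8] t 60.78 q [0.17 0.21 1.48 0.   1.45 0.21]
shift cm (start tool axes) [ 0.23  0.02 17.67] in target axes [ 0.17  0.   17.67] rot deg [-0.05  0.19  0.01]
```

>>> jog_arm(rows=[0,0.2,0,0.3,0,3,2.4,0,0,0,0,0,4,2.4,0,0,0,0,0,3,2.4,0,0,0,0,0,2,2.4,0,0,0,0,0,1,2.4,0,0,0,0,0,0,2.4,0,0,0,0,0,0,2.4,0,0,0,0,0,0,2.4])

```text
time: 61.45
tcp_pos: [0.6599, 0.1387, 0.185]
eef_rot: [-3.139, 0.06, -0.01]
contact_force: [-0.8, 0.5, 1.3]
width: 0.283
```

Run:
```python
from h import *
delta([.6575,.138,.135],np.radians(-2.2))
d=snap("wrist","w35"); show(d,200,180,440,360,"w35")
```

```text
tcp [0.6599 0.1387 0.185 ] yaw -2.19 z [ 0.0062  0.002  -1.    ] w 0.283 F [-0.8  0.5  1.3] t 61.45 q [0.17 0.27 1.64 0.   1.22 0.21]
shift cm (start tool axes) [-0.27  0.09  4.99] in target axes [-0.24  0.08  5.  ] rot deg [-0.13 -0.35  0.01]
```

View pics/w35.png

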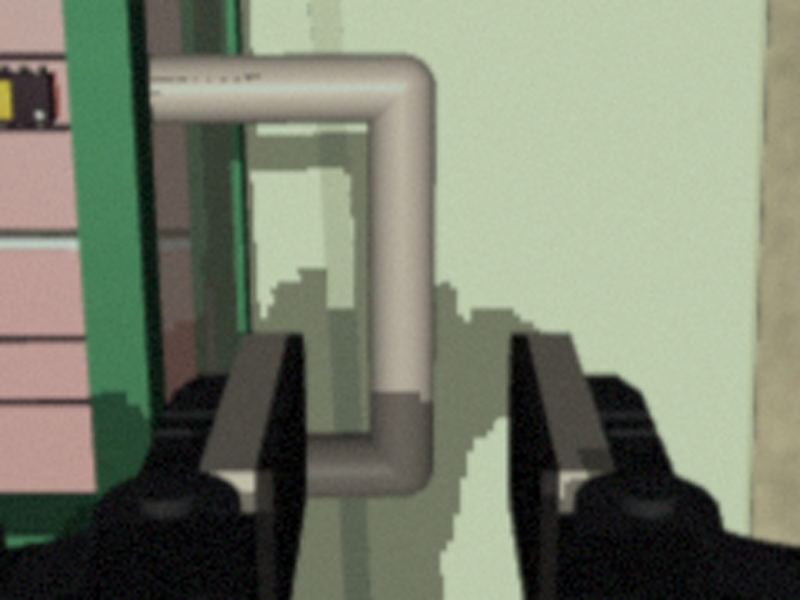

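>>> jog_arm(rows=[0,-0.3,0,-0.1,0.05,1.5,2.4,0,0,0,0,0,1.5,2.4,0,0,0,0,0,1,2.4,0,0,0,0,0,0.7,2.4,0,0,0,0,0,0.2,2.4,0,0,0,0,0,0,2.4,0,0,0,0,0,0,2.4,0,0,0,0,0,0,2.4], force=25)

```text
time: 62.17
tcp_pos: [0.6582, 0.1384, 0.1339]
eef_rot: [-3.139, 0.06, 0.003]
contact_force: [-0.2, 0.0, -0.8]
width: 0.284
```

Run:
```python
from h import *
delta([.6575,.138,.135],np.radians(-2.2))
d=snap("wrist","w36"); show(d,200,180,440,360,"w36"); b=snap("side"); show(b,200,20,360,140,"b36")
```

```text
tcp [0.6582 0.1384 0.1339] yaw -2.17 z [-0.0019  0.0017 -1.    ] w 0.284 F [-0.2  0.  -0.8] t 62.17 q [0.17 0.31 1.68 0.   1.15 0.21]
shift cm (start tool axes) [-0.07  0.04 -0.11] in target axes [-0.07  0.04 -0.11] rot deg [-0.09  0.11  0.03]
```

View pics/w36.png

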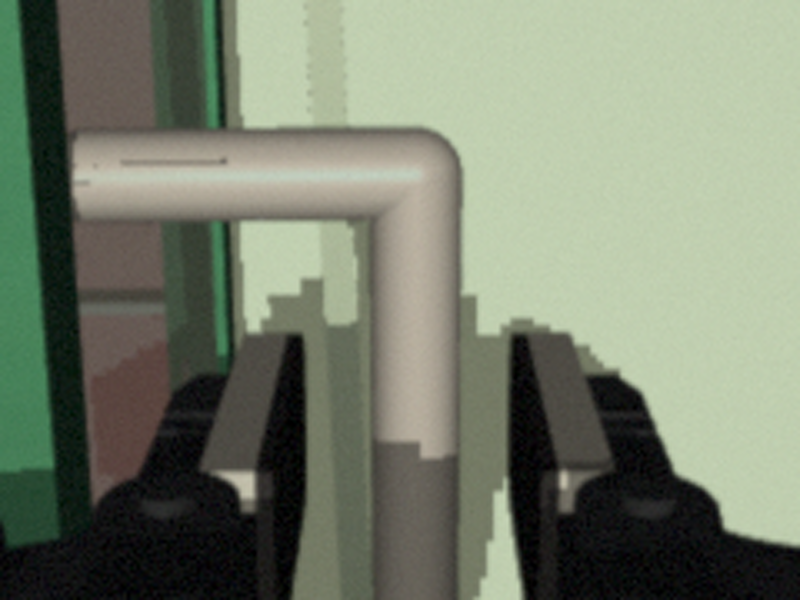

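View pics/b36.png

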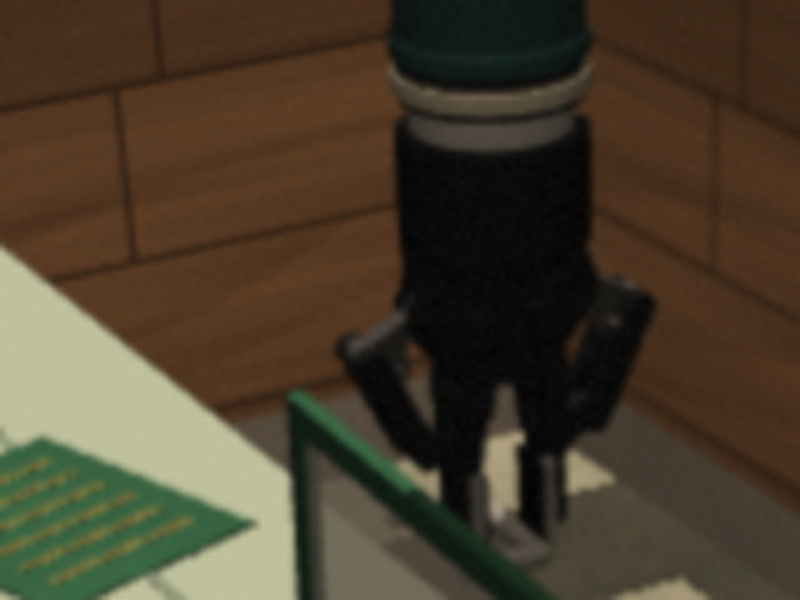

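>>> jog_arm(rows=[0,0,0,0,0,0,0.5,0,0,0,0,0,0,0.5,0,0,0,0,0,0,0.5,0,0,0,0,0,0,0.5,0,0,0,-0.8,0,-0.25,0.5,0,0,0,-0.87,0,-0.22,0.5,0,0,0,-0.87,0,-0.18,0.5,0,0,0,-0.88,0,-0.12,0.5])

```text
time: 62.93
tcp_pos: [0.6236, 0.1396, 0.1422]
eef_rot: [-3.139, 0.059, 0.001]
contact_force: [3.6, -0.4, 5.0]
width: 0.104
```

Run:
```python
from h import *
delta([.656-.035,.139,.135+.0075],np.radians(-2.2))
```

```text
tcp [0.6236 0.1396 0.1422] yaw -2.17 z [-4.0e-04  1.7e-03 -1.0e+00] w 0.104 F [ 3.6 -0.4  5. ] t 62.93 q [0.18 0.25 1.75 0.   1.14 0.22]
shift cm (start tool axes) [-0.26  0.07 -0.03] in target axes [-0.26  0.07 -0.03] rot deg [-0.1   0.02  0.03]
```

>>> jog_arm(rows=[0,0,0,-0.89,0,-0.03,0.5,0,0,0,-0.89,0,0,0.5,0,0,0,-0.88,0,0.08,0.5,0,0,0,-0.88,0,0.12,0.5,0,0,0,-0.87,0,0.21,0.5,0,0,0,-0.85,0,0.27,0.5,0,0,0,-0.83,0,0.32,0.5,0,0,0,-0.82,0,0.37,0.5])

```text
time: 63.6
tcp_pos: [0.5529, 0.1423, 0.127]
eef_rot: [-3.14, 0.059, 0.007]
contact_force: [2.5, 0.8, 3.2]
width: 0.101
```

Run:
```python
from h import *
delta([.483+.0685,.142,.0482+.0793],np.radians(-2.2))
```

```text
tcp [0.5529 0.1423 0.127 ] yaw -2.17 z [-0.0044  0.0014 -1.    ] w 0.101 F [2.5 0.8 3.2] t 63.6 q [0.21 0.14 1.91 0.   1.09 0.24]
shift cm (start tool axes) [-0.14  0.03 -0.05] in target axes [-0.14  0.03 -0.05] rot deg [-0.07  0.25  0.03]
```

>>> jog_arm(rows=[0,0,0,-0.79,0,0.43,0.5,0,0,0,-0.76,0,0.48,0.5,0,0,0,-0.72,0,0.52,0.5,0,0,0,-0.68,0,0.58,0.5,0,0,0,-0.66,0,0.61,0.5,0,0,0,-0.62,0,0.64,0.5,0,0,0,-0.55,0,0.7,0.5,0,0,0,-0.52,0,0.73,0.5])

```text
time: 64.27
tcp_pos: [0.5, 0.1442, 0.08]
eef_rot: [-3.14, 0.06, 0.007]
contact_force: [0.7, -0.2, 2.6]
width: 0.103
```

Run:
```python
from h import *
delta([.483,.1452,.0482],np.radians(-2.2))
```

```text
tcp [0.5    0.1442 0.08  ] yaw -2.18 z [-0.0046  0.0012 -1.    ] w 0.103 F [ 0.7 -0.2  2.6] t 64.27 q [0.23 0.1  2.06 0.   0.99 0.27]
shift cm (start tool axes) [-1.68 -0.04  3.19] in target axes [-1.7  -0.04  3.18] rot deg [-0.06  0.27  0.02]
```

>>> jog_arm(rows=[0,0,0,-0.48,0,0.76,0.5,0,0,0,-0.41,0,0.8,0.5,0,0,0,-0.36,0,0.82,0.5,0,0,0,-0.32,0,0.8,0.5,0,0,0,-0.1,0,0.2,0.5,0,0,0,0,0,0,0.5,0,0,0,0,0,0,0.5,0,0,0,0,0,0,0.5])

```text
time: 64.93
tcp_pos: [0.4835, 0.1448, 0.0464]
eef_rot: [-3.14, 0.06, 0.009]
contact_force: [-0.8, 0.0, -3.6]
width: 0.104
```

Run:
```python
from h import *
delta([.483,.1452,.0482],np.radians(-2.2))
b=snap("side"); show(b,150,110,350,260,"b37")
```

```text
tcp [0.4835 0.1448 0.0464] yaw -2.18 z [-0.0054  0.0011 -1.    ] w 0.104 F [-0.8  0.  -3.6] t 64.93 q [0.24 0.11 2.11 0.   0.92 0.28]
shift cm (start tool axes) [-0.05 -0.04 -0.18] in target axes [-0.05 -0.04 -0.18] rot deg [-0.05  0.31  0.02]
```

View pics/b37.png

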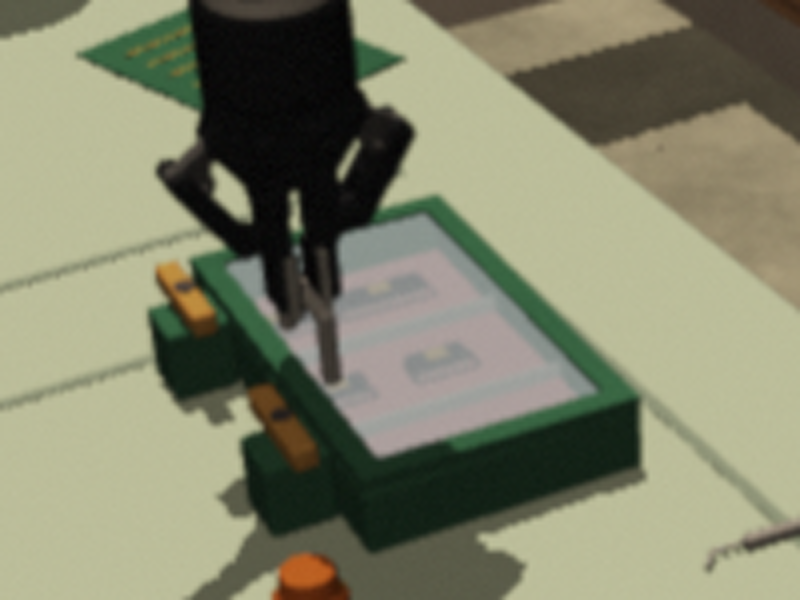

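>>> jog_arm(rows=[0,0,0,0,0,0.2,0.5,0,0,0,0,0,0.2,0.5,0,0,0,0,0,0,0.5,0,0,0,0,0,0,0.5,0,0,0,0,0,0,0.5,0,0,0,0,0,0,0.5,0,0,0,0,0,0,0.5,0,0,0,0,0,0,0.5])

```text
time: 65.65
tcp_pos: [0.4828, 0.1448, 0.0441]
eef_rot: [-3.14, 0.06, 0.011]
contact_force: [-8.1, -1.4, 9.7]
width: 0.101
```

Run:
```python
from h import *
delta([.483,.1452,.0482],np.radians(-2.2)); print(ctrl.sense()["effort"].round(1))
```

```text
tcp [0.4828 0.1448 0.0441] yaw -2.18 z [-0.0067  0.001  -1.    ] w 0.101 F [-8.1 -1.4  9.7] t 65.65 q [0.24 0.11 2.11 0.   0.92 0.28]
shift cm (start tool axes) [ 0.01 -0.04 -0.41] in target axes [ 0.02 -0.04 -0.41] rot deg [-0.04  0.39  0.02]
[ -0.9 -33.5 -31.4  -0.4  -2.5   0. ]
```

>>> jog_arm(rows=[0,0,0,0,0,0,3,0,0,0,0,0,0,3,0,0,0,0,0,0,3,0,0,0,0,0,0,3,0,0,0,0,0,-1.5,3,0,0,0,0,0,-3,3,0,0,0,0,0,-4,3,0,0,0,0,0,-2,3])

```text
time: 66.32
tcp_pos: [0.4868, 0.1452, 0.1521]
eef_rot: [-3.139, 0.06, -0.002]
contact_force: [1.0, -0.6, 1.0]
width: 0.348
```

>>> jog_arm(rows=[0,0,0,0,0,0,3,0,0,0,0,0,0,3,0,0,0,0,0,0,3,0,0,0,0,0,0,3,0,0,0,0,0,0,3,0,0,0,0,0,0,3,0,0,0,0,0,0,3,0,0,0,0,0,0,3])

```text
time: 66.98
tcp_pos: [0.4843, 0.1447, 0.1475]
eef_rot: [-3.14, 0.06, 0.007]
contact_force: [-0.1, 0.5, 0.6]
width: 0.351
```

Run:
```python
from h import *
delta([.4395,.0765,.12],np.radians(-2.2))
d=snap("wrist","w38"); b=snap("side"); show(b,150,110,350,260,"b38"); a=snap("scene"); show(a,300,160,440,265,"a38")
for r in brass(d,lo=100): print(r[0].round(4),[round(x,1) for x in r[1:4]],r[4].round(0))
```

```text
tcp [0.4843 0.1447 0.1475] yaw -2.18 z [-0.0046  0.0011 -1.    ] w 0.351 F [-0.1  0.5  0.6] t 66.98 q [ 0.24 -0.01  2.03  0.    1.13  0.28]
shift cm (start tool axes) [-4.21  6.99  2.76] in target axes [-4.21  6.99  2.75] rot deg [-0.05  0.26  0.02]
[0.4395 0.1087] [15.5, 6.8, 46.1] [261. 284.]
[0.4451 0.2164] [62.0, 14.0, 87.8] [255. 120.]
```

View pics/b38.png

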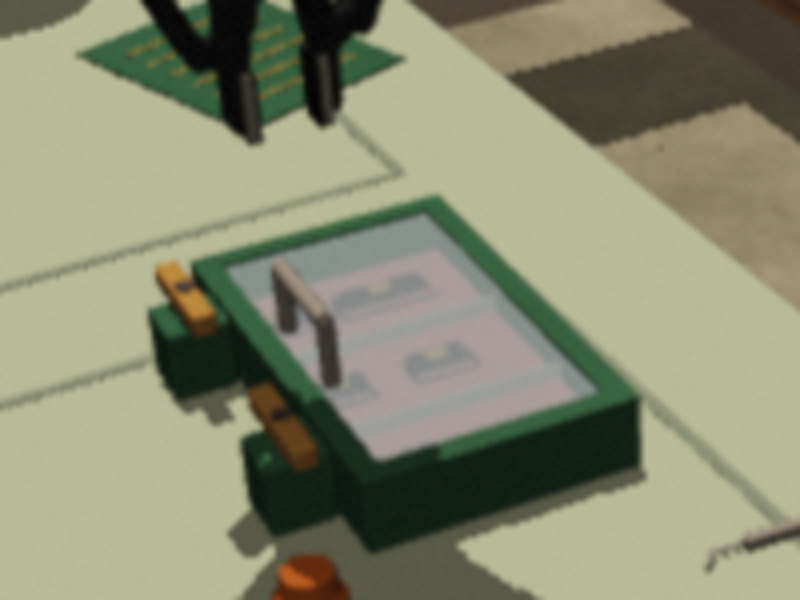

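View pics/a38.png

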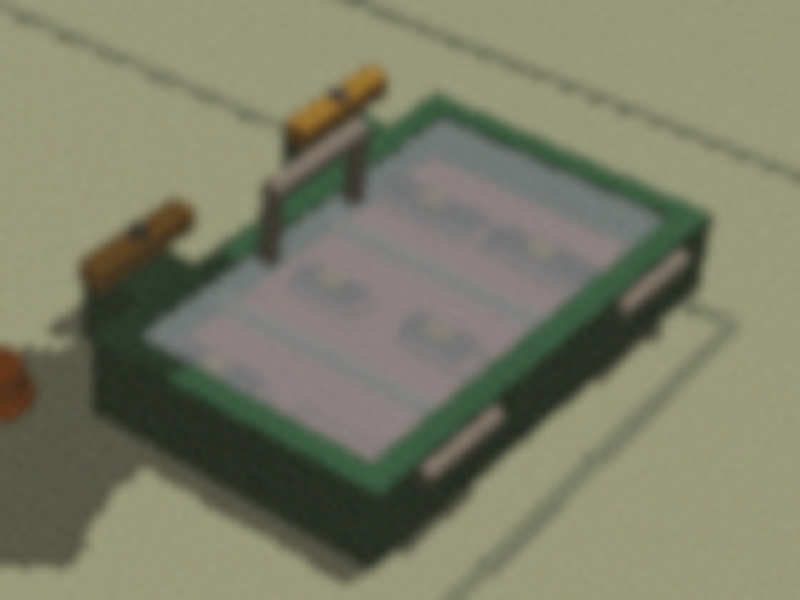

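View pics/w38.png

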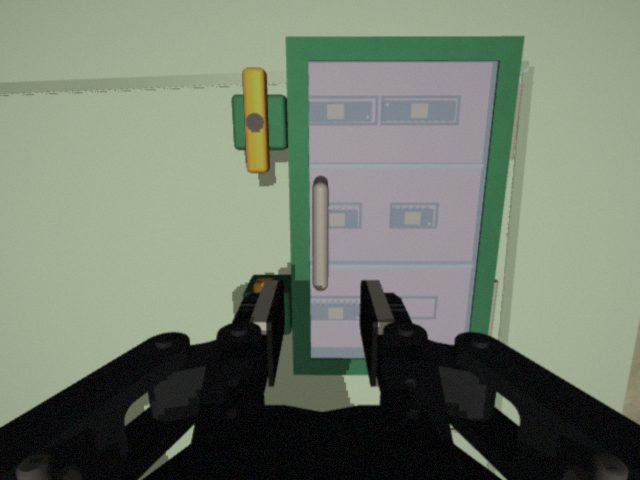

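The lid is shut: its corners are at the same pixels as at the start. Next is the left button, turned counter-clockwise.

>>> jog_arm(rows=[0,0.2,0,-1.35,-2.4,0,3,0,0,0,-1.35,-2.4,0,3,0,0,0,-1.35,-2.45,0,3,0,0,0,0,0,2,3,0,0,0,0,0,3,3,0,0,0,0,0,2.5,3,0,0,0,0,0,1.5,3,0,0,0,0,0,0,3], force=40)

```text
time: 67.8
tcp_pos: [0.4436, 0.2176, 0.0545]
eef_rot: [3.139, -0.059, -0.011]
contact_force: [-1.3, -0.6, -0.2]
width: 0.348
```

>>> jog_arm(rows=[0,0,0,0,0,0,3,0,0,0,0,0,0,3,0,0,0,0,0,0,3,0,0,0,0,0,0,3,0,0,0,0,0,0,3,0,0,0,0,0,0,3,0,0,0,0,0,0,3,0,0,0,0,0,0,3])

```text
time: 68.47
tcp_pos: [0.4471, 0.2189, 0.0586]
eef_rot: [-3.14, 0.06, -0.001]
contact_force: [0.1, -0.9, -0.0]
width: 0.348
```

Run:
```python
from h import *
delta([.4446,.2181,.0305],np.radians(-2.2))
d=snap("wrist","w39")
```

```text
tcp [0.4471 0.2189 0.0586] yaw -2.18 z [ 6.0e-04  1.5e-03 -1.0e+00] w 0.348 F [ 0.1 -0.9 -0. ] t 68.47 q [0.4  0.08 2.12 0.   0.94 0.44]
shift cm (start tool axes) [-0.25  0.1   2.81] in target axes [-0.25  0.09  2.81] rot deg [-0.09 -0.03  0.02]
```

View pics/w39.png

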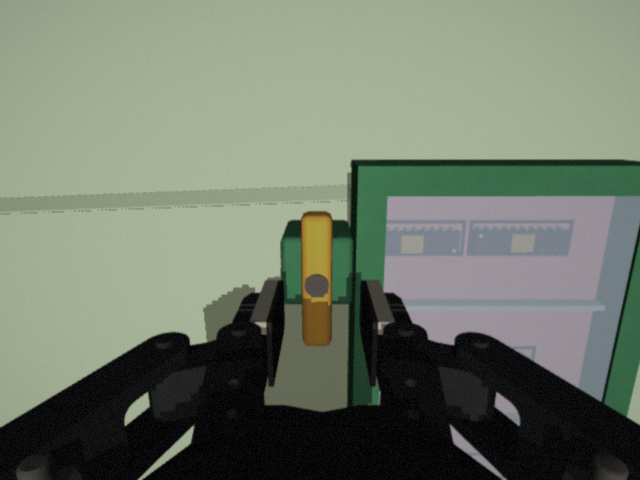

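>>> jog_arm(rows=[0,0,0,-0.22,0.08,0.8,3,0,0,0,0,0,1,3,0,0,0,0,0,0.7,3,0,0,0,0,0,0.3,3,0,0,0,0,0,0,3,0,0,0,0,0,0,0.8,0,0,0,0,0,0,0.8,0,0,0,0,0,0,0.8])

```text
time: 69.18
tcp_pos: [0.4446, 0.2182, 0.0302]
eef_rot: [-3.14, 0.06, 0.0]
contact_force: [0.1, 0.2, -3.5]
width: 0.147
```

Run:
```python
from h import *
delta([.4446,.2181,.0305],np.radians(87.8))
```

```text
tcp [0.4446 0.2182 0.0302] yaw -2.18 z [-1.0e-04  1.2e-03 -1.0e+00] w 0.147 F [ 0.1  0.2 -3.5] t 69.18 q [0.41 0.11 2.15 0.   0.88 0.44]
shift cm (start tool axes) [-0.    0.01 -0.03] in target axes [-0.01 -0.   -0.03] rot deg [-6.000e-02 -4.000e-02 -8.998e+01]
```

>>> jog_arm(rows=[0,0,-2,0,0,0,0.8,0,0,-4,0,0,0,0.8,0,0,-6.5,0,0,0,0.8,0,0,-6.5,0,0,0,0.8,0,0,-6.5,0,0,0,0.8,0,0,-6.5,0,0,0,0.8,0,0,-6.5,0,0,0,0.8,0,0,-6.5,0,0,0,0.8])

```text
time: 69.85
tcp_pos: [0.4437, 0.2179, 0.0302]
eef_rot: [-2.92, -1.155, 0.002]
contact_force: [-1.8, -1.5, -0.9]
width: 0.147
```

>>> jog_arm(rows=[0,0,-6.5,0,0,0,0.8,0,0,-6.5,0,0,0,0.8,0,0,-6.5,0,0,0,0.8,0,0,-6.5,0,0,0,0.8,0,0,-6.5,0,0,0,0.8,0,0,-6.5,0,0,0,0.8,0,0,-5,0,0,0,0.8,0,0,-1,0,0,0,0.8])

```text
time: 70.52
tcp_pos: [0.4434, 0.2171, 0.0302]
eef_rot: [-2.259, -2.182, 0.004]
contact_force: [-3.8, -4.5, 1.7]
width: 0.148
```

>>> jog_arm(rows=[0,0,0,0,0,0,0.8,0,0,0,0,0,0,3,0,0,0,0,0,0,3,0,0,0,0,0,0,3,0,0,0,0,0,-1.5,3,0,0,0,0,0,-3,3,0,0,0,0,0,-4,3,0,0,0,0,0,-1,3])

```text
time: 71.18
tcp_pos: [0.4488, 0.22, 0.1316]
eef_rot: [2.262, 2.177, 0.017]
contact_force: [1.5, 0.9, 1.4]
width: 0.35
```

Run:
```python
from h import *
d=snap("wrist","w40")
delta([.4393,.0768,.12],np.radians(-2.2))
for r in brass(d,lo=100): print(r[0].round(4),[round(x,1) for x in r[1:4]],r[4].round(0))
```

```text
tcp [0.4495 0.2203 0.1321] yaw 87.81 z [ 0.0113  0.0063 -0.9999] w 0.353 F [2.4 0.2 1.7] t 71.23 q [ 0.4  -0.01  2.06  0.    1.08 -1.13]
shift cm (start tool axes) [-14.39  -0.49   1.11] in target axes [-0.47 14.38  1.21] rot deg [ 0.2 -0.8 90. ]
[0.4374 0.0786] [62.9, 14.8, 87.7] [ 94. 229.]
[0.4429 0.2167] [62.0, 13.7, -2.0] [316. 227.]
[0.4092 0.0448] [34.6, 29.7, 78.3] [ 32. 189.]
```

View pics/w40.png

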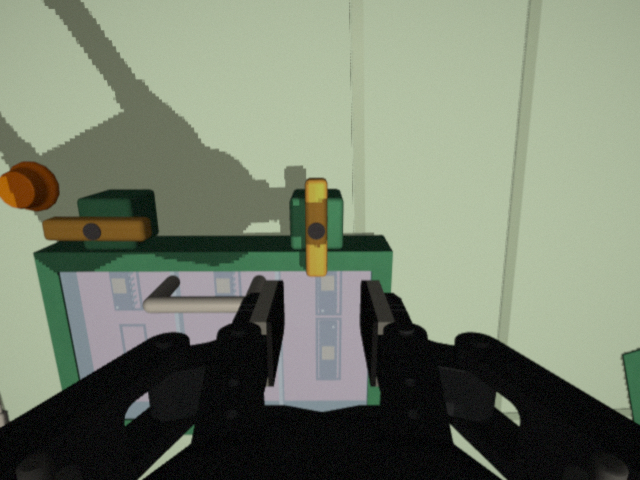

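>>> jog_arm(rows=[0,0,0,-3.6,-0.1,0,3,0,0,0,-3.6,-0.1,0,3,0,0,0,-3.6,-0.1,0,3,0,0,0,-3.6,-0.1,0,3,0,0,7,0,0,0,3,0,0,7,0,0,0,3,0,0,7,0,0,0,3,0,0,7,0,0,0,3])

```text
time: 71.9
tcp_pos: [0.4354, 0.074, 0.1248]
eef_rot: [-2.728, -1.556, -0.002]
contact_force: [0.5, 0.3, 0.4]
width: 0.352
```

>>> jog_arm(rows=[0,0,7,0,0,0,3,0,0,7,0,0,0,3,0,0,7,0,0,0,3,0,0,7,0,0,0,3,0,0,7,0,0,0,3,0,0,7,0,0,0,3,0,0,7,0,0,0,3,0,0,7,0,0,0,3])

```text
time: 72.57
tcp_pos: [0.4353, 0.0745, 0.1247]
eef_rot: [-3.139, -0.095, -0.001]
contact_force: [0.0, 0.1, 0.5]
width: 0.351
```

Run:
```python
from h import *
d=snap("wrist","w41")
delta([.4393,.0768,.0545],np.radians(-2.2))
for r in brass(d,lo=100): print(r[0].round(4),[round(x,1) for x in r[1:4]],r[4].round(0))
```

```text
tcp [0.4353 0.0745 0.1247] yaw 3.15 z [ 2.0e-04  1.5e-03 -1.0e+00] w 0.349 F [-0.1  0.3  0. ] t 72.62 q [ 0.11 -0.11  2.17  0.    1.08  0.06]
shift cm (start tool axes) [ 0.41 -0.2   7.02] in target axes [ 0.39 -0.25  7.02] rot deg [-0.08 -0.01  5.35]
[0.4234 0.0311] [32.1, 19.9, -87.9] [296. 303.]
[0.4387 0.078 ] [63.3, 13.9, 86.4] [328. 234.]
```

>>> jog_arm(rows=[0,0,5.8,0.38,-0.27,1,3,0,0,0,0,0,2,3,0,0,0,0,0,2,3,0,0,0,0,0,1.5,3,0,0,0,0,0,0.5,3,0,0,0,0,0,0,3,0,0,0,0,0,0,3,0,0,0,0,0,0,3])

```text
time: 73.28
tcp_pos: [0.44, 0.0775, 0.0562]
eef_rot: [-3.14, 0.053, -0.003]
contact_force: [-0.6, 0.7, 1.0]
width: 0.352
```

Run:
```python
from h import *
d=snap("wrist","w42")
delta([.4392,.0772,.0305],np.radians(-2.8))
for r in brass(d,lo=100): print(r[0].round(4),[round(x,1) for x in r[1:4]],r[4].round(0))
```

```text
tcp [0.4401 0.0775 0.0563] yaw -1.95 z [ 0.0025  0.0016 -1.    ] w 0.353 F [-0.3  0.1  0.7] t 73.33 q [ 0.12 -0.02  2.23  0.    0.93  0.15]
shift cm (start tool axes) [-0.1   0.04  2.58] in target axes [-0.09  0.04  2.58] rot deg [-0.1  -0.14  0.85]
[0.4358 0.0653] [91.3, 23.7, 76.6] [311. 305.]
```

View pics/w42.png

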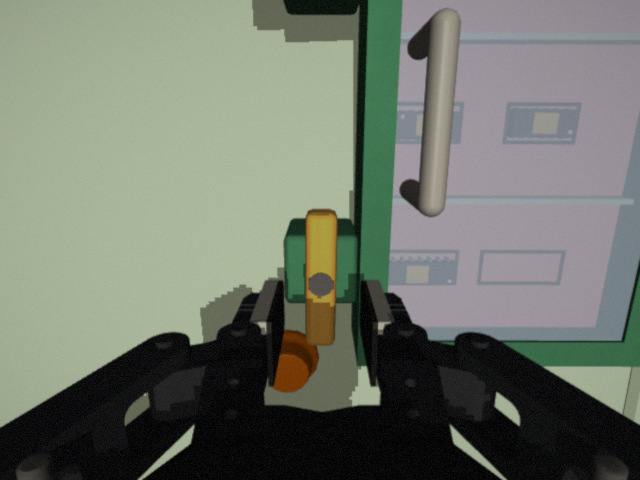

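>>> jog_arm(rows=[0,0,0.7,-0.08,0.04,0.8,3,0,0,0,0,0,1,3,0,0,0,0,0,0.6,3,0,0,0,0,0,0.15,3,0,0,0,0,0,0,3,0,0,0,0,0,0,0.8,0,0,0,0,0,0,0.8,0,0,0,0,0,0,0.8])

```text
time: 74.0
tcp_pos: [0.4393, 0.077, 0.0298]
eef_rot: [-3.139, 0.073, -0.004]
contact_force: [4.4, -1.0, -6.4]
width: 0.143
```

Run:
```python
from h import *
delta([.4392,.0772,.0305],np.radians(87.8))
```

```text
tcp [0.4393 0.077  0.0298] yaw -2.67 z [ 0.0026  0.0013 -1.    ] w 0.143 F [ 4.4 -1.  -6.4] t 74.0 q [0.12 0.02 2.25 0.   0.87 0.16]
shift cm (start tool axes) [-0.01 -0.02 -0.07] in target axes [ 0.02 -0.01 -0.07] rot deg [ 5.000e-02 -1.800e-01 -9.047e+01]
```

>>> jog_arm(rows=[0,0,-2,0,0,0,0.8,0,0,-4,0,0,0,0.8,0,0,-6.5,0,0,0,0.8,0,0,-6.5,0,0,0,0.8,0,0,-6.5,0,0,0,0.8,0,0,-6.5,0,0,0,0.8,0,0,-6.5,0,0,0,0.8,0,0,-6.5,0,0,0,0.8])

```text
time: 74.67
tcp_pos: [0.4394, 0.077, 0.0299]
eef_rot: [-2.926, -1.142, -0.005]
contact_force: [5.5, -0.7, -6.8]
width: 0.147
```

>>> jog_arm(rows=[0,0,-6.5,0,0,0,0.8,0,0,-6.5,0,0,0,0.8,0,0,-6.5,0,0,0,0.8,0,0,-6.5,0,0,0,0.8,0,0,-6.5,0,0,0,0.8,0,0,-6.5,0,0,0,0.8,0,0,-5.5,0,0,0,0.8,0,0,-1,0,0,0,0.8])

```text
time: 75.33
tcp_pos: [0.4394, 0.077, 0.0298]
eef_rot: [2.258, 2.183, 0.005]
contact_force: [5.5, -1.0, -7.0]
width: 0.148
```

>>> jog_arm(rows=[0,0,0,0,0,0,0.8,0,0,0,0,0,0,3,0,0,0,0,0,0,3,0,0,0,0,0,0,3,0,0,0,0,0,-1.5,3,0,0,0,0,0,-3,3,0,0,0,0,0,-4,3,0,0,0,0,0,-4,3])

```text
time: 76.0
tcp_pos: [0.4363, 0.0768, 0.1551]
eef_rot: [-2.261, -2.177, 0.003]
contact_force: [0.8, 0.7, 0.7]
width: 0.355
```

>>> jog_arm(rows=[0,0,0,0,0,-3,3,0,0,0,0,0,-3,3,0,0,0,0,0,-3,3,0,0,0,0,0,-1,3,0,0,0,0,0,0,3,0,0,0,0,0,0,3,0,0,0,0,0,0,3,0,0,0,0,0,0,3])

```text
time: 76.67
tcp_pos: [0.4365, 0.0766, 0.2521]
eef_rot: [-2.261, -2.176, 0.004]
contact_force: [0.4, -0.7, -1.0]
width: 0.351
```

Run:
```python
from h import *
d=snap("wrist","w43"); b=snap("side"); show(b,150,110,350,260,"b43"); a=snap("scene","a43"); show(a,300,160,440,265,"a43c")
delta([.4393,.0768,.12],np.radians(88))
for r in brass(d,lo=100): print(r[0].round(4),[round(x,1) for x in r[1:4]],r[4].round(0))
A=np.array([[437,95],[710,215],[378,495],[98,335]])/5.714+[299.5,159.5]
```

```text
tcp [0.4371 0.0767 0.2529] yaw 87.83 z [-3.e-03  9.e-04 -1.e+00] w 0.351 F [ 0.3  0.  -0.1] t 76.82 q [ 0.12 -0.21  2.01  0.    1.34 -1.42]
shift cm (start tool axes) [1.000e-02 2.600e-01 1.329e+01] in target axes [ 0.02  0.22 13.29] rot deg [-0.17 -0.05 -0.17]
[0.4429 0.2149] [62.2, 14.1, -2.3] [471. 205.]
[0.4377 0.0769] [62.2, 13.7, -2.4] [322. 205.]
[0.4099 0.0151] [31.9, 30.9, 87.9] [253. 178.]
```

View pics/w43.png

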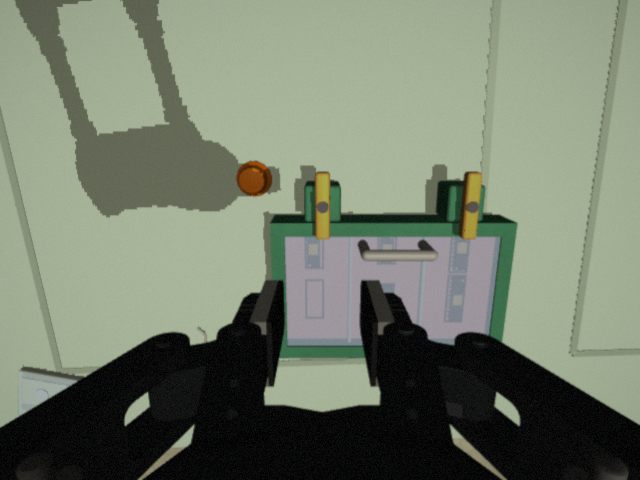

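View pics/b43.png

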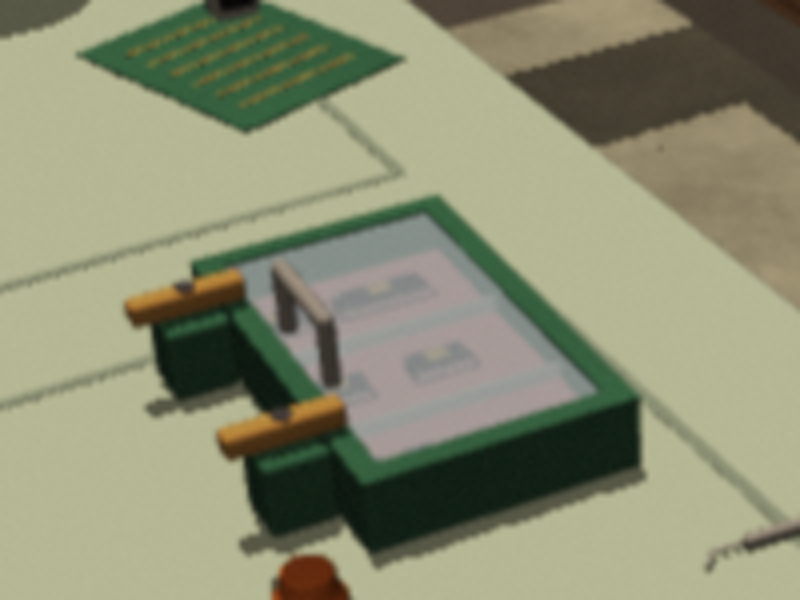

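View pics/a43.png

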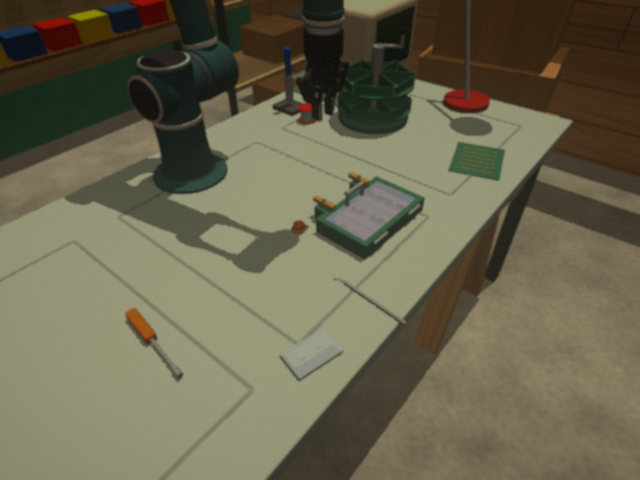

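Both bars are square across the edge, the lid is shut, the desk holds no loose chip, and the bystanders are at their starting pixels.

Run:
```python
from bench import ctrl
print(ctrl.close_job())
```

```text
the job is handed in; nothing more can be done
None
```

I handed the job in at about 77 s of the 210 s; no verdict was reported. I turned both turnbuttons clear and swung the lid to about 90°. All five loose chips then went into their own rows: two short, one mid, two long. After that I shut the lid and turned both turnbuttons square across its edge.

**Last checks:**
- **Turnbuttons:** the wrist camera read the bars at -2.3° and -2.4°, against a case yaw of about -2°. That puts both near 1.57 rad.
- **Lid:** it sits flat, with its corners at the same places in the scene picture as at the start. I judged it shut by pictures and by about 10 N of press force; the lid angle itself cannot be read.
- **Chips:** before shutting, all five lay in the right outlines, flat and along the rows. Through the shut window afterwards they looked unmoved, but the gripper hid part of that view.
- **Bystanders and desk:** no loose chips are left, and the cassette, pick, knob and nut driver show at the same places as at the start. The gripper was about 25 cm above the desk and touching nothing.

**Did not go as expected:**
- **Fingertips:** they stood about 19 mm behind the reported TCP instead of 8 mm ahead. My first grasp of the left turnbutton therefore closed on air above it. I measured the offset from the pictures and used it from then on.
- **Mid chip:** it was knocked about 5 cm aside while I was opening the lid. I found it again and placed it.
- **Grip:** I noticed no slackening of the grip.

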